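Hang the vial carrier on the sampling rail and slide it to the red mark

TASK

Hook the blue vial carrier over the open end of the rail (the part without the black keeper rod above it), then slide it along under the keeper rod until the white line on its hook is right at the red pointer, and let go so that it hangs there still. Keep the carrier upright all the time, be gentle with the rail and do not bump the rail stand with the arm. Leave the grey carrier and the other things where they are.

Things in the scene. Friction and masses are not known exactly. Their poses are not given: they have to be found in the camera images.
- blue_carrier: blue vial carrier, loose, 0.18-0.31 kg, standing on the chill block. Origin: underside, below the hook's middle; z up; -x is the tab side (sizes in mm). Block 46 (x) x 60 (y) x 45 high, middle at x=6, with 3 amber vials at x=12, up to z=83. From z=45 to 155 a flat stem, 36 wide (y), faces at x=-14 and -8, carries the hook on top. Same shape: the grey one
- blue_carrier_hook (a point): middle of the underside of the hook's roof (carrier x=0, y=0, z=150 mm); lies on the rail's top when hung. Axes as the carrier's. The hook opens down, 36 mm wide (y): roof 5 thick (z=150 to 155), stem on the -x side (inner face x=-8), lip on the +x side (x=8 to 13, down to z=132): mouth 16 wide, 18 deep. A white line on roof and lip marks y=0
- blue_carrier_tab (a point): grip point in the tab (carrier x=-50, y=0, z=132.5 mm), axes as the carrier's. The tab juts out of the stem from x=-14 to x=-73, z=115 to 150 mm, and is 10 mm thick along y: close on it along y
- rail_stand: fixed stand: foot 125 x 480 x 10 mm and two posts (stand y=-220, +220 mm). Origin on the bench; x away from the robot, y along the rail, z up. The posts carry a clamped frame with steel rail (12 mm diameter, along y), keeper rod and lamp bar. Nominal rail axis x=0, z=250 mm, but clamped up to 12 mm higher or lower and 14 mm nearer or farther: not told here, feel for it
- rail_open (a point): point on the nominal rail's top in its open part (stand x=0, y=105, z=256 mm; the open part is y=15 to 200): here to hook on. Real rail: up to 12 mm off in z, 14 mm in x. Elsewhere (y=-210 to 10) a black keeper rod, 8 mm diameter, axis 23 mm above the rail's: a hung carrier slides below it (8 mm to spare) but cannot be hooked on or off. Axes as the stand's
- mark (a point): point on the nominal rail's top level with the red pointer: the hook's middle must come to its y; axes as the stand's. The pointer is an upright red strip, 10 mm wide (y), on the foot behind the rail (60 mm beyond the nominal axis), up to z=280 mm, with a 3 mm wide tip; fixed, in another place (stand y=-120 to -50 mm) every time
- lamp_bar (a point): nominal middle of the underside of the grey lamp bar (stand x=-18, z=355 mm), axes as the stand's. It is clamped with the rail: a bar along the whole rail, from 8 to 28 mm before the rail's axis (robot side), 105 to 140 mm above it. A gripper straight down on the tab of a hung carrier would hit it; leaning back to the robot by 25 degrees or more clears it. End uprights 16 mm square at y=-220, +220
- chill_block: fixed white sample chiller with flat metal top, 130 (x) x 420 (y) x 85 mm high; both carriers stand on it, bottom at 85 mm above the bench; origin at its underside's middle
- grey_carrier: grey carrier of the same shape and size, a bystander standing on the chill block beside the blue one; origin under it
- reagent: amber bottle, 66 mm diameter, 150 high, bystander; origin at its underside
- beaker: glass beaker, 72 mm diameter, 90 high, bystander; origin at its underside
- jar: small glass jar, 52 mm diameter, 60 high, bystander; origin at its underside
- vial_tray: blue divided tray 90 x 120 x 30 mm, bystander; origin at its underside
- felt_pen: black pen, 12 mm diameter, 120 long, lying on the bench, bystander

How it is judged:
On the way:
1. the blue carrier's hook is over the rail in its open part, resting on it (z of blue_carrier_hook in the frame of rail_open between -0.015 and 0.016 m and x of blue_carrier_hook in the frame of rail_open between -0.019 and 0.019 m and y of blue_carrier_hook in the frame of rail_open between -0.08 and 0.085 m and angle between the x axis of blue_carrier and the x axis of rail_stand, either way round below 0.25 rad and contact force between blue_carrier and rail_stand above 0.3 N), for 0.2 s.
At the end, for the whole second after the job is handed in: The blue carrier hangs by its hook on the rail, released and still, its weight on the rail, upright within 0.2 rad and square to the rail within 0.25 rad, the middle of its hook within 5 mm of the red pointer along the rail (and within 19 mm across, 16 mm in height of the nominal rail) (y of blue_carrier_hook in the frame of mark between -0.005 and 0.005 m and x of blue_carrier_hook in the frame of mark between -0.019 and 0.019 m and z of blue_carrier_hook in the frame of mark between -0.016 and 0.016 m and angle between the x axis of blue_carrier and the x axis of rail_stand, either way round below 0.25 rad and angle between blue_carrier's own z axis and vertical below 0.2 rad and linear speed of blue_carrier below 0.02 m/s and angular speed of blue_carrier below 0.2 rad/s and contact force between blue_carrier and rail_stand above 0.5 N and contact force between blue_carrier and the fingers below 0.05 N); the robot touches nothing.
It fails at once if the blue carrier is tipped by more than 35 degrees (angle between blue_carrier's own z axis and vertical above 0.61 rad).
It fails at once if the carrier is forced against the rail stand with more than 30 N (contact force between blue_carrier and rail_stand above 30 N).
It fails at once if the arm or gripper pushes on the rail stand with more than 10 N (contact force between any of the arm, the fingers and rail_stand above 10 N).
It fails at once if the grey carrier is shifted by more than 15 mm (distance of grey_carrier from where it was at the start of the episode above 0.015 m).
It fails at once if the bottle, beaker, jar, blue tray or pen is shifted by more than 25 mm (distance of any of reagent, beaker, jar, vial_tray, felt_pen from where it was at the start of the episode above 0.025 m).
It also fails if it takes over 69 s, if anything falls off the work surface, if the arm or the gripper's body presses on something with over 40 N, if the wrist force passes 120 N, or if a joint passes its speed limit or range.

ROBOT

A 6-joint arm with a two-finger parallel gripper is mounted at the origin on the work surface. World frame = base frame: x ahead of the robot, y to its left, z up, the work surface at z = 0. Lengths are in m, angles in rad, forces in N, time in s.
With the tool pointing down it reaches from about 0.375 to 0.9 m from the base axis. Payload 3.1 kg.
Tool frame: the origin (TCP) lies midway between the tips of the shut fingers; the grasp point (between the pads) lies manip.grip_depth behind it (manip.grip_depth is the distance from the TCP to the grasp point, in m); z points along the fingers, y is the direction in which the jaws open and shut (so a half turn about z gives the same grasp; the last joint's range is limited). The gripper opens to 85 mm and grips with 20 to 120 N. Pads are 22 mm wide; open, the fingers measure 114 mm over their backs; the gripper's body (76 mm by 85 mm) begins 54 mm behind the grasp point. The pads swing forward as they close: fully open they stand 13 mm farther back than shut.
Start: joints at [-1.331, 0.527, 1.433, -0, 1.181, -0.178], TCP at [0.254, -0.571, 0.192] pointing down, gripper open.
Joint ranges: [-3.08, 3.08], [-0.75, 2.2], [0.22, 2.44], [-1.43, 4.57], [0, 2.65], [-2.85, 2.85]. Speed limits (rad/s): [2.79, 2.79, 3.14, 3.14, 3.14, 3.14].

INTERFACE

Orientations are given as a unit quaternion [x, y, z, w].
In Python, from station import manip, vision gives the robot as it stands.
- The arm moves only by the shell command python3 -m crank 'ROWS' [FORCE]. ROWS is JSON, a list of rows, each an object with "grip": the closure, from 0 (fully open) to 1 (shut); "offset": the shift along the tool's x, y, z in mm, a list of three; "angular": the turn, a rotation vector about the tool's x, y, z in degrees, a list of three. A call has 1 to 10 rows; each row is the pose to reach, as a shift and turn from the pose commanded when the call began, along the tool's axes at that moment; what a row does not reach only later rows make up. A row lasts 1/10 s, in which the tool goes at most 50 mm and 8.59 degrees, less where a joint would pass 70% of its speed; a pose out of reach is approached as far as the arm can. A call with a gripper value outside its range is refused whole. The fingers move at their own pace and stop on an object; FORCE is the grip in N (left out, the last holds). Time passes only in rows, so rows that repeat a pose let the fingers close. It gives the time, the measured TCP pose, the force and the opening at its end, in the units of the state.
- manip.sense(): the state, without advancing time (a new reading comes with each control period).
- vision.snapshot(name): name is "scene" or "top" or "wrist"; returns a dict with "pixels" (480x640x3 uint8, red, green, blue), "intrinsics" (3x3 intrinsics, pixels), "R" (3x3) and "t" (3): a world point X has camera coordinates R X + t. Camera axes: x right, y down, z forward; pixel columns grow to the right and rows downward; lengths in m; the calibration is good to about 2 mm. A picture is of the moment at which its call begins. There is no depth.
- manip.sign_off(): hands the job in, once; it reports no verdict.
The state is a dict: "t": time; "q": joint angles; "qd": joint speeds; "tau": joint torques, N m; "tcp_pos": TCP position; "tool_rot": TCP orientation; "force": force on the tool from outside, world axes, zero at the start; "ft_torque": the same for the moment, N m; "finger_gap": opening from 0.0 (shut) to 1.0 (fully open).
Only numpy, scipy, OpenCV 4.12 (cv2) and the standard library are available. Lean on these libraries where they do the work, as an engineer would, in place of code of your own. Each camera call takes 0.05 s, during which the arm holds its last target.

## Working session

There is one attempt and no reset: what is moved stays moved. The work goes in short steps, Python scripts to look and compute and a shell command to move; the robot and the scene stay as the last step left them, time stands still between calls to the robot, and variables do not carry over. Pictures are saved under pics/ and viewed, and the job is handed in when it is done.

```bash
ls; mkdir -p pics
python3 - <<'E'
from station import manip, vision
import cv2
s=manip.sense()
for k,v in s.items(): print(k,v)
print(manip.grip_depth)
for n in("scene","top","wrist"):
    d=vision.snapshot(n); cv2.imwrite(f"pics/{n}0.png",d["pixels"][:,:,::-1]); print(n,d["intrinsics"],d["R"],d["t"])
E
```

```text
pics
t 0.0
q [-1.33046712e+00  5.28474516e-01  1.43389577e+00  1.42183723e-05
  1.18139013e+00 -1.78501948e-01]
qd [-0.00135622  0.00048467  0.0014219   0.00035818  0.00185568 -0.00099566]
tau [-1.01064405e-03 -4.42349946e+01 -1.78025812e+01 -3.33347989e-04
  8.56132829e-03  1.08193486e-06]
tcp_pos [ 0.25402134 -0.5701828   0.19143065]
tool_rot [ 9.78152564e-01  2.07885514e-01 -2.69304309e-05 -1.08356485e-03]
force [0.79075356 0.45062804 0.93256359]
ft_torque [-0.05745618 -0.03265423 -0.03515949]
finger_gap 1.00049025117964
0.0187
scene [[459.72561568   0.         319.4694686 ]
 [  0.         459.72561568 239.70126783]
 [  0.           0.           1.        ]] [[-0.25982718  0.96556745 -0.01301277]
 [ 0.63809021  0.16155981 -0.75282091]
 [-0.72479702 -0.20390666 -0.65809676]] [ 0.14516142 -0.19035742  1.47845708]
top [[511.87581701   0.         322.9325586 ]
 [  0.         511.87581701 240.14732496]
 [  0.           0.           1.        ]] [[-8.85348840e-03 -9.99958756e-01 -2.02544396e-03]
 [-9.88440195e-01  9.05804900e-03 -1.51340455e-01]
 [ 1.51352559e-01  6.62139261e-04 -9.88479623e-01]] [0.02129968 0.54919667 1.16370042]
wrist [[332.12980663   0.         315.14335609]
 [  0.         332.12980663 240.39695079]
 [  0.           0.           1.        ]] [[ 0.40673113 -0.91354621 -0.0017623 ]
 [-0.87876482 -0.39177146  0.27255734]
 [-0.24968415 -0.10930891 -0.96213793]] [-0.623369   -0.03592634  0.37857643]
```

View pics/scene0.png

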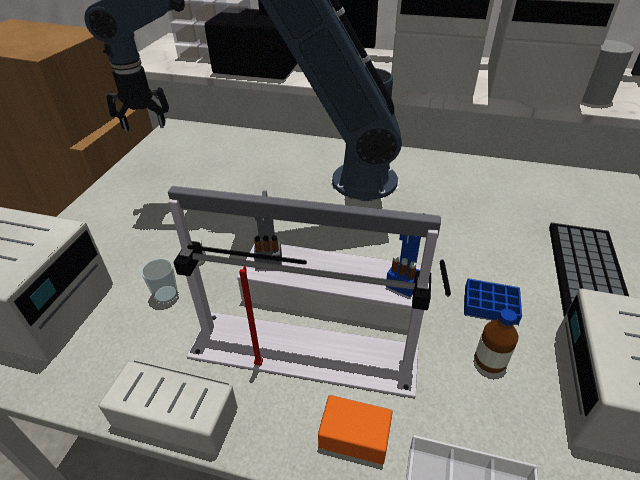

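View pics/top0.png

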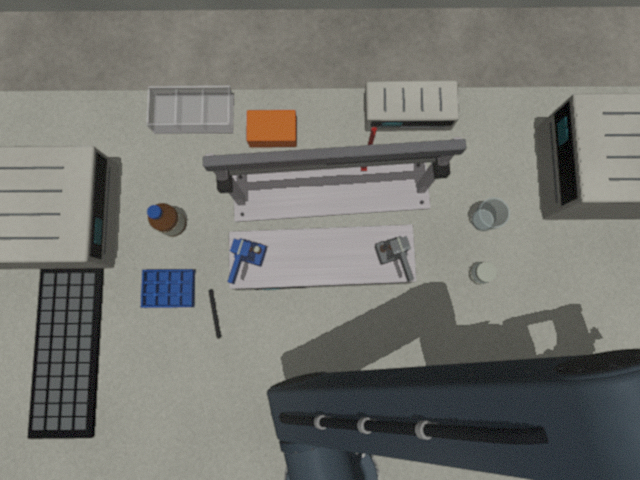

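View pics/wrist0.png

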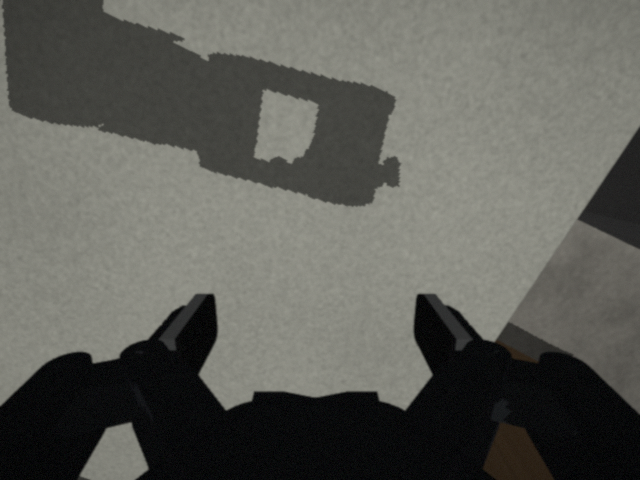

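The scene view shows the stand with the keeper rod over its −y part and the red pointer at about (258,360)–(243,270). The blue carrier stands behind it at the +y end, near top-view (247,252). The grey one is near (395,250). I'll enlarge these.

Run:
```python
import cv2
t=cv2.imread("pics/top0.png"); s=cv2.imread("pics/scene0.png")
cv2.imwrite("pics/c1.png",cv2.resize(t[130:300,195:475],None,fx=2.85,fy=2.85,interpolation=cv2.INTER_CUBIC))
cv2.imwrite("pics/c2.png",cv2.resize(t[225:295,220:290],None,fx=8,fy=8,interpolation=cv2.INTER_CUBIC))
cv2.imwrite("pics/c3.png",cv2.resize(s[175:400,160:450],None,fx=2.6,fy=2.6,interpolation=cv2.INTER_CUBIC))
```

```text
(no output)
```

View pics/c1.png

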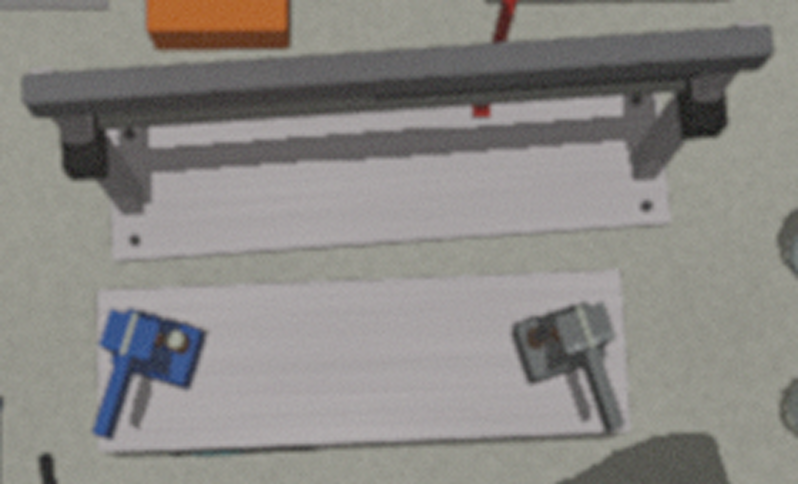

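View pics/c2.png

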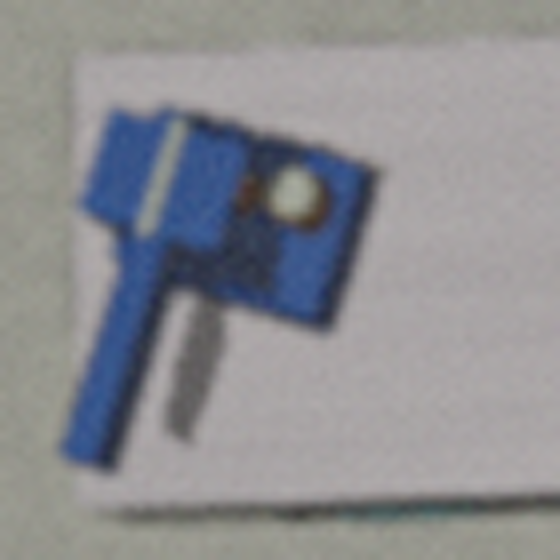

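View pics/c3.png

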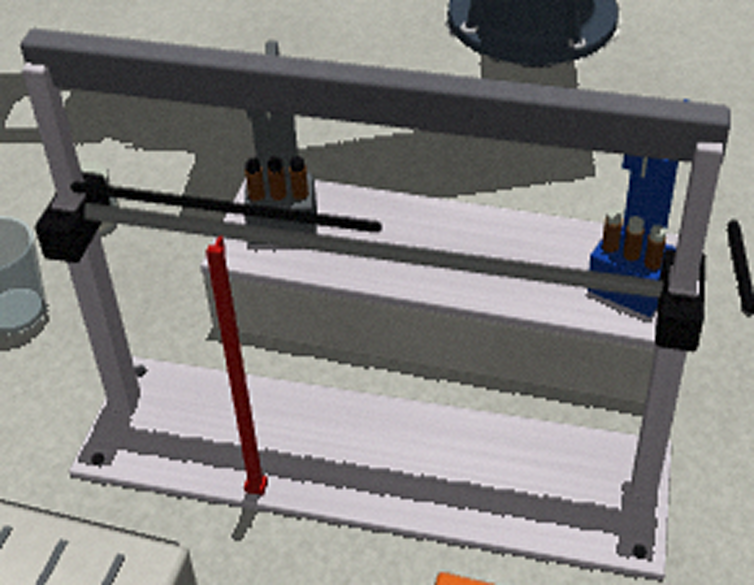

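```bash
cat > h.py <<'E'
import numpy as np, cv2, sys
from scipy.spatial.transform import Rotation as Rot
CAM={'scene':(np.array([[459.72561568,0,319.4694686],[0,459.72561568,239.70126783],[0,0,1]]),
 np.array([[-0.25982718,0.96556745,-0.01301277],[0.63809021,0.16155981,-0.75282091],[-0.72479702,-0.20390666,-0.65809676]]),np.array([0.14516142,-0.19035742,1.47845708])),
'top':(np.array([[511.87581701,0,322.9325586],[0,511.87581701,240.14732496],[0,0,1]]),
 np.array([[-8.85348840e-03,-9.99958756e-01,-2.02544396e-03],[-9.88440195e-01,9.05804900e-03,-1.51340455e-01],[1.51352559e-01,6.62139261e-04,-9.88479623e-01]]),np.array([0.02129968,0.54919667,1.16370042]))}
def proj(c,X):
    K,R,t=CAM[c] if isinstance(c,str) else c
    p=(np.atleast_2d(X)@R.T+t)@K.T
    return p[:,:2]/p[:,2:]
def unproj(c,uv,z):
    K,R,t=CAM[c] if isinstance(c,str) else c
    d=R.T@np.linalg.inv(K)@np.array([uv[0],uv[1],1.]); o=-R.T@t
    return o+d*(z-o[2])/d[2]
def crop(p,s,ox,oy): return ((p[0]+.5)/s-.5+ox,(p[1]+.5)/s-.5+oy)
E
python3 - <<'E'
from h import *
f=lambda p:crop(p,2.85,195,130)
g=lambda p:crop(p,8,220,225)
h=lambda p:crop(p,2.6,160,175)
np.set_printoptions(precision=4,suppress=True)
print("foot top");
for p in [(115,257),(669,221)]: print(unproj('top',f(p),.01))
for p in [(134,240),(646,206),(128,133),(636,100)]: print(' screw',unproj('top',f(p),.012))
print("foot scene")
for p in [(72,473),(135,360),(662,572),(97,459),(640,551),(140,371)]: print(unproj('scene',h(p),.01))
print("chill")
for p in [(98,292),(620,271),(101,452),(628,434)]: print(unproj('top',f(p),.085))
print("hook z .24")
for p in [(108,108),(250,140),(215,250),(82,208),(180,122),(148,235)]: print(unproj('top',g(p),.24))
print("tab .235")
for p in [(66,458),(112,468),(120,240),(165,250)]: print(unproj('top',g(p),.235))
print("pointer foot", unproj('top',f((482,112)),.01), unproj('scene',h((257,490)),.01))
E
```

```text
foot top
[0.6062 0.2299 0.01  ]
[ 0.6332 -0.2443  0.01  ]
 screw [0.6204 0.2135 0.012 ]
 screw [ 0.646  -0.2247  0.012 ]
 screw [0.7147 0.2201 0.012 ]
 screw [ 0.7401 -0.2196  0.012 ]
foot scene
[ 0.7569 -0.2356  0.01  ]
[ 0.6354 -0.2367  0.01  ]
[0.7248 0.2367 0.01  ]
[ 0.7394 -0.222   0.01  ]
[0.7114 0.2186 0.01  ]
[ 0.6457 -0.2271  0.01  ]
chill
[0.5632 0.2298 0.085 ]
[ 0.5764 -0.1875  0.085 ]
[0.4357 0.225  0.085 ]
[ 0.4461 -0.1892  0.085 ]
hook z .24
[0.5248 0.1928 0.24  ]
[0.5165 0.1578 0.24  ]
[0.4894 0.166  0.24  ]
[0.5001 0.1987 0.24  ]
[0.5211 0.1751 0.24  ]
[0.4933 0.1825 0.24  ]
tab .235
[0.4393 0.2024 0.235 ]
[0.4368 0.1911 0.235 ]
[0.4927 0.1902 0.235 ]
[0.4901 0.1791 0.235 ]
pointer foot [ 0.7312 -0.0861  0.01  ] [ 0.7341 -0.084   0.01  ]
```

Run:
```python
import cv2
t=cv2.imread("pics/top0.png"); s=cv2.imread("pics/scene0.png")
def c(im,x0,y0,x1,y1,f,n): cv2.imwrite(f"pics/{n}.png",cv2.resize(im[y0:y1,x0:x1],None,fx=f,fy=f,interpolation=cv2.INTER_CUBIC))
c(t,200,135,270,225,6,"d1"); c(t,400,130,470,190,8,"d2")
c(s,160,180,260,280,6,"d3"); c(s,360,200,450,310,5,"d4")
```

```text
(no output)
```

View pics/d1.png

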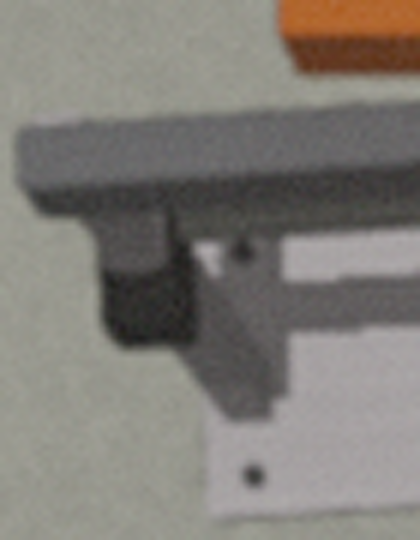

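View pics/d2.png

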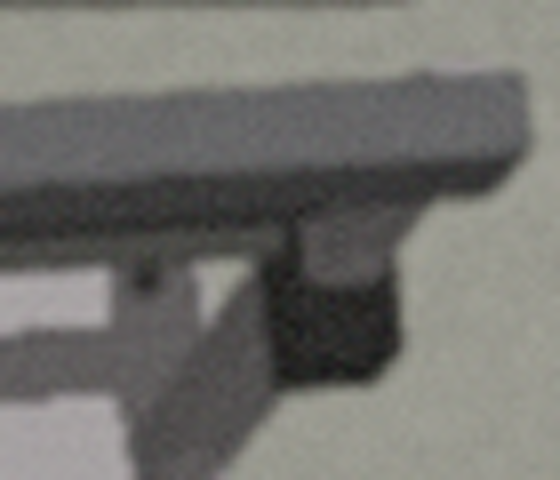

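View pics/d3.png

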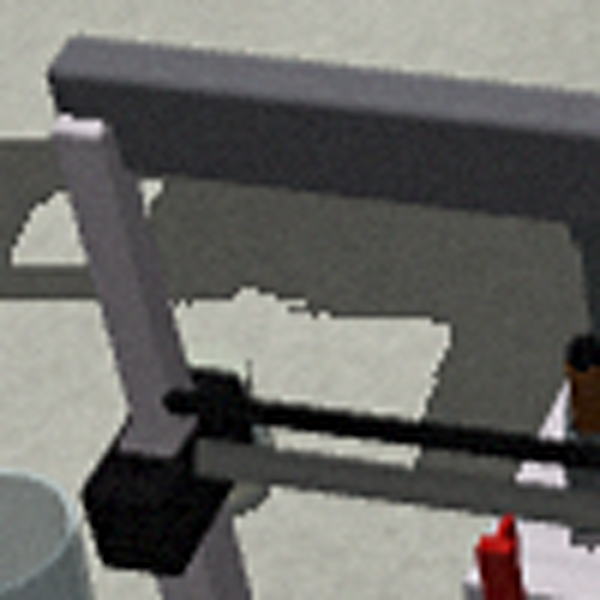

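View pics/d4.png

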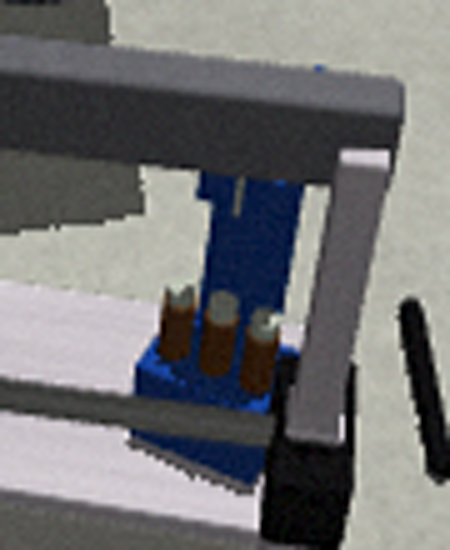

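```bash
cat > fit.py <<'E'
from h import *
from scipy.optimize import least_squares
f=lambda p:crop(p,2.85,195,130)
h=lambda p:crop(p,2.6,160,175)
d1=lambda p:crop(p,6,200,135); d2=lambda p:crop(p,8,400,130)
d3=lambda p:crop(p,6,160,180); d4=lambda p:crop(p,5,360,200)
pts=[('top',f((115,257)),(-.0625,.24,.01)),('top',f((669,221)),(-.0625,-.24,.01)),
('scene',h((72,473)),(.0625,-.24,.01)),('scene',h((135,360)),(-.0625,-.24,.01)),('scene',h((662,572)),(.0625,.24,.01))]
scr=[('top',f((134,240)),-1,1),('top',f((646,206)),-1,-1),('top',f((128,133)),1,1),('top',f((636,100)),1,-1),
('scene',h((97,459)),1,-1),('scene',h((640,551)),1,1),('scene',h((140,371)),-1,-1)]
lines=[('scene',[d3((52,75)),d3((600,137)),d4((0,75)),d4((395,118))],-.008,.14),
('scene',[d3((75,38)),d3((600,95)),d4((0,38)),d4((400,78))],-.028,.14),
('scene',[d3((160,178)),d3((560,220)),d4((150,165)),d4((330,183))],-.008,.105),
('scene',[d3((200,458)),d3((590,508)),d4((0,396)),d4((270,427))],0,0),
('scene',[d3((170,402)),d3((590,450))],0,.023),
('top',[d1((18,130)),d1((420,100)),d2((0,107)),d2((525,72))],-.008,.14),
('top',[d1((18,185)),d1((420,160)),d2((0,190)),d2((525,150))],-.028,.14)]
def W(p,X):
    c,s=np.cos(p[2]),np.sin(p[2]); X=np.atleast_2d(X)
    return np.c_[p[0]+c*X[:,0]-s*X[:,1],p[1]+s*X[:,0]+c*X[:,1],X[:,2]]
def lineres(p,l):
    c,q,x,z=l
    P=proj(c,W(p,[(x+p[3],-.22,.25+z+p[4]),(x+p[3],.22,.25+z+p[4])]))
    d=(P[1]-P[0])/np.linalg.norm(P[1]-P[0]); n=np.array([-d[1],d[0]])
    return (np.array(q)-P[0])@n
def res(p):
    r=[]
    for c,q,X in pts: r+=list(proj(c,W(p,X))[0]-q)
    for c,q,a,b in scr: r+=list(proj(c,W(p,(a*p[5],b*p[6],.012)))[0]-q)
    for l in lines: r+=list(lineres(p,l))
    return np.array(r)
s=least_squares(res,[.68,-.003,.06,0,0,.047,.22],loss='soft_l1')
p=s.x
if __name__=='__main__':
    np.set_printoptions(precision=4,suppress=True)
    print(p); r=res(p); print(np.round(r[:24],1)); 
    for l in lines: print(l[0],l[2:],np.round(lineres(p,l),2))
    J=s.jac; print('sd',np.sqrt(np.diag(np.linalg.inv(J.T@J))))
    # pointer: tip z=.28 at stand x=.06 ; base
    c,si=np.cos(p[2]),np.sin(p[2])
    for cam,q,z in [('top',f((482,112)),.01),('scene',h((257,490)),.01),('scene',d3((508,520)),.28)]:
        w=unproj(cam,q,z)-[p[0],p[1],0]; print(cam,z,c*w[0]+si*w[1],-si*w[0]+c*w[1])
E
python3 fit.py
```

```text
[ 0.6803 -0.0031  0.0606 -0.0107 -0.0108  0.0468  0.22  ]
[-1.2  1.1  0.9  0.3 -1.5 -0.2 -3.3 -1.8  1.6  1.9 -0.1  0.1  0.3 -0.3
  0.3  0.4  0.1 -0.1  0.5  0.   0.3  0.6  0.3 -0. ]
scene (-0.008, 0.14) [0.45 0.35 1.1  0.68]
scene (-0.028, 0.14) [0.96 0.7  1.31 0.39]
scene (-0.008, 0.105) [-0.32 -1.33 -1.4  -2.12]
scene (0, 0) [-0.02 -0.59  0.02 -1.17]
scene (0, 0.023) [ 0.02 -1.33]
top (-0.008, 0.14) [-0.62 -0.15 -0.61 -0.67]
top (-0.028, 0.14) [1.36 0.99 0.13 0.68]
sd [0.0009 0.0009 0.0026 0.0011 0.0008 0.001  0.0009]
top 0.01 0.04573379862428042 -0.08598140259853174
scene 0.01 0.048799362908113576 -0.0840323633403576
scene 0.28 0.03639512671840663 -0.08522860670440631
```

Run:
```python
import cv2
t=cv2.imread("pics/top0.png"); s=cv2.imread("pics/scene0.png")
def c(im,x0,y0,x1,y1,f,n): return cv2.resize(im[y0:y1,x0:x1],(400,500),interpolation=cv2.INTER_CUBIC)
import numpy as np
cv2.imwrite("pics/e1.png",np.hstack([c(t,355,125,395,175,10,""),c(s,230,260,270,310,10,"")]))
```

```text
(no output)
```

View pics/e1.png

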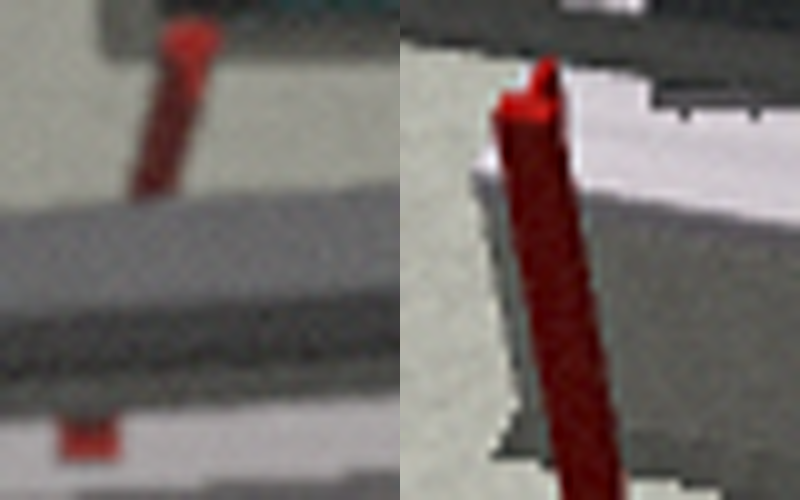

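Run:
```python
from fit import *
c,si=np.cos(p[2]),np.sin(p[2])
def st(w): w=w-[p[0],p[1],0]; return np.round([c*w[0]+si*w[1],-si*w[0]+c*w[1],w[2]],4)
for z in(.26,.265,.27,.275,.28,.285): print(z,st(unproj('scene',(242.5,270.3),z)),st(unproj('scene',(244.7,266.2),z)),st(unproj('top',(373.8,128.8),z)))
# base of strip
print(st(unproj('top',(363.7,171),.01)),st(unproj('scene',(258.6,362),.01)))
```

```text
0.26 [ 0.0277 -0.0939  0.26  ] [ 0.0171 -0.0934  0.26  ] [ 0.0537 -0.0873  0.26  ]
0.265 [ 0.0323 -0.0917  0.265 ] [ 0.0219 -0.0912  0.265 ] [ 0.0518 -0.0867  0.265 ]
0.27 [ 0.037  -0.0895  0.27  ] [ 0.0266 -0.089   0.27  ] [ 0.0499 -0.086   0.27  ]
0.275 [ 0.0417 -0.0872  0.275 ] [ 0.0314 -0.0867  0.275 ] [ 0.048  -0.0854  0.275 ]
0.28 [ 0.0463 -0.085   0.28  ] [ 0.0361 -0.0845  0.28  ] [ 0.0462 -0.0847  0.28  ]
0.285 [ 0.051  -0.0828  0.285 ] [ 0.0409 -0.0823  0.285 ] [ 0.0443 -0.0841  0.285 ]
[ 0.0406 -0.0853  0.01  ] [ 0.0461 -0.0847  0.01  ]
```

```bash
cat >> h.py <<'E'
from math import *
def toolR(yaw,lean,flip=True):
    """tool leaning back by lean (deg), carrier-x direction yaw (rad); tool x back toward robot"""
    l=radians(lean); cx=np.array([cos(yaw),sin(yaw),0]); cy=np.array([-sin(yaw),cos(yaw),0])
    z=cx*sin(l)-np.array([0,0,1])*cos(l); y=cy
    return np.c_[np.cross(y,z),y,z]
def cur():
    from station import manip
    s=manip.sense(); return s,np.array(s['tcp_pos']),Rot.from_quat(s['tool_rot']).as_matrix()
def goal(P,R,base=None):
    s,p,Rc=cur()
    if base is not None: p,Rc=base
    o=Rc.T@(np.array(P)-p)*1e3; a=Rot.from_matrix(Rc.T@R).as_rotvec(degrees=True)
    print('offset',np.round(o,1),'angular',np.round(a,1),'rows>=',ceil(max(np.linalg.norm(o)/50,np.linalg.norm(a)/8.59)),'t',s['t'],'tcp',np.round(p,4),'F',np.round(s['force'],1),'gap',round(s['finger_gap'],3))
def grasp2tcp(G,R,gd=.0187): return np.array(G)+R[:,2]*gd
E
python3 - <<'E'
from h import *
s,p,R=cur(); print(R)
from station import vision
d=vision.snapshot('wrist'); c=-np.array(d['R']).T@d['t']; print('cam in tool',R.T@(c-p))
Rd=toolR(-.24,0); print(Rd)
goal([.48,-.25,.42],Rd); goal([.42,.20,.40],Rd)
G=[.4585,.191,.2175]; Rl=toolR(-.24,35); print('grasp tcp',grasp2tcp(G,Rl))
E
```

```text
[[ 9.13595155e-01  4.06624814e-01 -3.92489084e-04]
 [ 4.06624902e-01 -9.13593817e-01  1.58976090e-03]
 [ 2.87860630e-04 -1.61199369e-03 -9.99998659e-01]]
cam in tool [ 0.06858821 -0.00062848 -0.18137451]
[[-0.97133797  0.23770263  0.        ]
 [ 0.23770263  0.97133797 -0.        ]
 [-0.          0.         -1.        ]]
offset [ 336.8 -201.2 -227.9] angular [-0.000e+00 -1.000e-01 -1.423e+02] rows>= 17 t 0.2 tcp [ 0.2541 -0.5705  0.1918] F [-0.7  0.1  0.4] gap 1.0
offset [ 465.  -636.7 -207.2] angular [-0.000e+00 -1.000e-01 -1.423e+02] rows>= 17 t 0.2 tcp [ 0.2541 -0.5705  0.1918] F [-0.7  0.1  0.4] gap 1.0
grasp tcp [0.46891845 0.18845043 0.20218186]
```

```bash
python3 -m crank '[{"grip":0.3,"offset":[40,-25,-25],"angular":[0,0,-8]},{"grip":0.3,"offset":[80,-50,-60],"angular":[0,0,-16]},{"grip":0.3,"offset":[115,-70,-100],"angular":[0,0,-24]},{"grip":0.3,"offset":[150,-95,-130],"angular":[0,0,-32]},{"grip":0.3,"offset":[190,-115,-150],"angular":[0,0,-40]},{"grip":0.3,"offset":[225,-140,-170],"angular":[0,0,-48]},{"grip":0.3,"offset":[260,-170,-190],"angular":[0,0,-56]},{"grip":0.3,"offset":[290,-205,-200],"angular":[0,0,-64]},{"grip":0.3,"offset":[315,-245,-207],"angular":[0,0,-72]},{"grip":0.3,"offset":[335,-285,-207],"angular":[0,0,-80]}]' 30
python3 - <<'E'
from h import *
goal([.41,.203,.36],toolR(-.24,35)); goal([.41,.203,.36],toolR(-.24,0))
s,p,R=cur();print(s['q'],s['qd'])
E
```

```text
t: 1.2
tcp_pos: [0.445, -0.1785, 0.4003]
tool_rot: [0.613, 0.79, 0.0, 0.001]
force: [0.7, 0.5, 0.2]
finger_gap: 0.699
offset [378.4  60.4  39.7] angular [-18.8 -31.3 -59.9] rows>= 9 t 1.2 tcp [ 0.445  -0.1785  0.4003] F [0.7 0.5 0.2] gap 0.699
offset [378.4  60.4  39.7] angular [  0.1   0.2 -61.9] rows>= 8 t 1.2 tcp [ 0.445  -0.1785  0.4003] F [0.7 0.5 0.2] gap 0.699
[-6.15432272e-01  1.29529220e-01  1.45991060e+00  4.32893465e-04
  1.54938202e+00 -8.65489710e-01] [ 0.87671506 -0.3037662   0.35816705  0.00252014 -0.02795641 -0.51633113]
```

```bash
python3 -m crank '[{"grip":0.3,"offset":[40,6,4],"angular":[-2,-3,-6]},{"grip":0.3,"offset":[80,12,8],"angular":[-4,-6,-12]},{"grip":0.3,"offset":[120,18,12],"angular":[-6,-9.5,-18]},{"grip":0.3,"offset":[160,24,16],"angular":[-8,-12.5,-24]},{"grip":0.3,"offset":[200,30,20],"angular":[-9.5,-15.5,-30]},{"grip":0.3,"offset":[240,36,25],"angular":[-11.5,-19,-36]},{"grip":0.3,"offset":[280,42,29],"angular":[-13,-22,-42]},{"grip":0.3,"offset":[320,50,33],"angular":[-15,-25,-48]},{"grip":0.3,"offset":[350,55,36],"angular":[-17,-28,-54]},{"grip":0.3,"offset":[365,60,39],"angular":[-18.8,-31.3,-60]}]'
python3 - <<'E'
from h import *
R=toolR(-.24,35)
s,p,Rc=cur();print(s['q']); 
goal(grasp2tcp([.4585,.191,.2175],R)-R[:,2]*.07,R); goal(grasp2tcp([.4585,.191,.2175],R),R)
E
```

```text
t: 2.2
tcp_pos: [0.4131, 0.1913, 0.3603]
tool_rot: [0.113, 0.947, -0.036, 0.298]
force: [0.1, -1.2, 0.1]
finger_gap: 0.701
[ 0.46138189 -0.05409257  1.92828714 -0.51455806  0.84546259 -0.60971871]
offset [45.6 10.5 91.1] angular [ 0.1 -0.1  0.2] rows>= 3 t 2.2 tcp [0.4131 0.1913 0.3603] F [ 0.1 -1.2  0.1] gap 0.701
offset [ 45.5  10.4 161.1] angular [ 0.1 -0.1  0.2] rows>= 4 t 2.2 tcp [0.4131 0.1913 0.3603] F [ 0.1 -1.2  0.1] gap 0.701
```

```bash
python3 -m crank '[{"grip":0.3,"offset":[20,5,40],"angular":[0,0,0]},{"grip":0.3,"offset":[40,10,75],"angular":[0,0,0]},{"grip":0.3,"offset":[45,10,90],"angular":[0,0,0]},{"grip":0.3,"offset":[45,10,90],"angular":[0,0,0]}]'
python3 - <<'E'
from h import *
from station import vision
R=toolR(-.24,35)
d=vision.snapshot('wrist'); cv2.imwrite('pics/w1.png',d['pixels'][:,:,::-1])
np.savez('w1.npz',K=d['intrinsics'],R=d['R'],t=d['t'])
d=vision.snapshot('scene'); cv2.imwrite('pics/s1.png',d['pixels'][:,:,::-1])
goal(grasp2tcp([.4585,.191,.2175],R),R)
E
```

```text
t: 2.6
tcp_pos: [0.4287, 0.1941, 0.2577]
tool_rot: [0.116, 0.948, -0.038, 0.294]
force: [-0.6, -0.5, -0.2]
finger_gap: 0.7
offset [ 1.7  3.  70.4] angular [-0.2 -0.2 -0.2] rows>= 2 t 2.7 tcp [0.4305 0.195  0.2609] F [0.3 0.7 0.6] gap 0.7
```

View pics/w1.png

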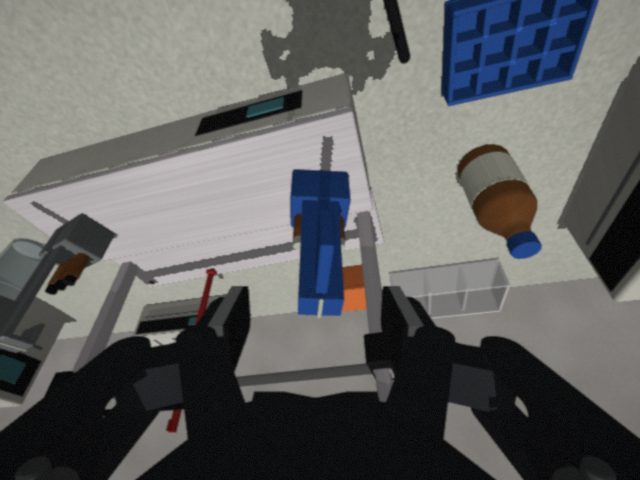

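View pics/s1.png

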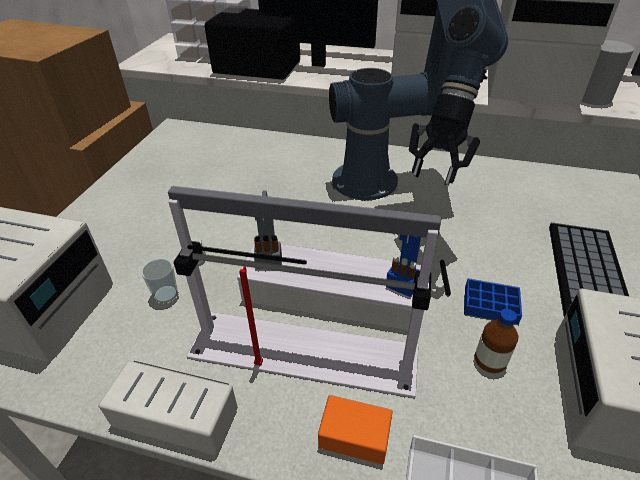

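Run:
```python
from h import *
d=np.load('w1.npz'); C=(d['K'],d['R'],d['t'])
im=cv2.imread('pics/w1.png')
def W(o,yaw,X):
    c,s=cos(yaw),sin(yaw); X=np.atleast_2d(X)
    return np.c_[o[0]+c*X[:,0]-s*X[:,1],o[1]+s*X[:,0]+c*X[:,1],o[2]+X[:,2]]
o=(.5082,.1787,.085); yaw=-.24
f=4; x0,y0=270,140
big=cv2.resize(im[y0:y0+150*1+30,x0:x0+150],None,fx=3.3,fy=3.3,interpolation=cv2.INTER_CUBIC)
def dr(X,col):
    q=(proj(C,W(o,yaw,X))-[x0,y0]+.5)*3.3-.5
    cv2.polylines(big,[np.int32(np.round(q))],False,col,1)
b=[(-.073,-.005,.15),(-.014,-.005,.15),(-.014,.005,.15),(-.073,.005,.15),(-.073,-.005,.15),(-.073,-.005,.115),(-.073,.005,.115),(-.073,.005,.15)]
dr(b,(0,255,255))
dr([(-.014,-.018,.155),(.013,-.018,.155),(.013,.018,.155),(-.014,.018,.155),(-.014,-.018,.155)],(0,255,0))
dr([(-.017,-.03,.0),(-.017,.03,.0),(-.017,.03,.045),(-.017,-.03,.045),(-.017,-.03,0)],(0,0,255))
cv2.imwrite('pics/w1o.png',big)
```

```text
(no output)
```

View pics/w1o.png

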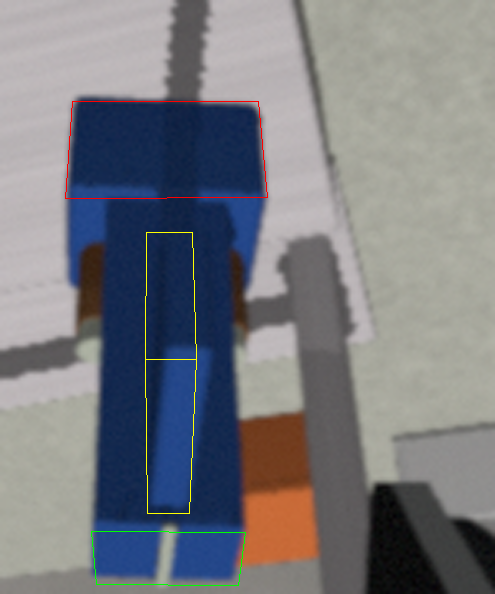

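Run:
```python
from h import *
from scipy.optimize import least_squares
d=np.load('w1.npz'); C=(d['K'],d['R'],d['t'])
def W(o,yaw,X):
    c,s=cos(yaw),sin(yaw); X=np.atleast_2d(X)
    return np.c_[o[0]+c*X[:,0]-s*X[:,1],o[1]+s*X[:,0]+c*X[:,1],o[2]+X[:,2]]
k=lambda p:crop(p,3.3,270,140); g=lambda p:crop(p,8,220,225)
ob=[(C,k((162,347)),(-.073,-.005,.15)),(C,k((212,347)),(-.073,.005,.15)),(C,k((150,508)),(-.014,-.005,.15)),(C,k((188,508)),(-.014,.005,.15)),
(C,k((78,97)),(-.017,-.03,0)),(C,k((256,103)),(-.017,.03,0)),(C,k((68,187)),(-.017,-.03,.045)),(C,k((266,195)),(-.017,.03,.045)),
(C,k((95,523)),(-.014,-.018,.155)),(C,k((243,530)),(-.014,.018,.155)),(C,k((172,527)),(-.014,0,.155)),(C,k((162,581)),(.013,0,.155))]
ot=[('top',g((108,108)),(.013,.018,.155)),('top',g((250,140)),(.013,-.018,.155)),('top',g((215,250)),(-.014,-.018,.155)),('top',g((82,208)),(-.014,.018,.155)),('top',g((66,458)),(-.073,.005,.15)),('top',g((112,468)),(-.073,-.005,.15))]
def res(p,o): return np.concatenate([proj(c,W((p[0],p[1],.085),p[2],X))[0]-q for c,q,X in o])
for o in(ob,ot,ob+ot):
    s=least_squares(res,[.508,.179,-.25],args=(o,),loss='soft_l1'); print(s.x,np.round(s.fun,1))
x=s.x; print('tab -52', W((x[0],x[1],.085),x[2],(-.052,0,.1325)))
R=toolR(x[2],35); goal(grasp2tcp(W((x[0],x[1],.085),x[2],(-.052,0,.1325))[0],R),R)
```

```text
[ 0.50583281  0.17883896 -0.2908738 ] [-0.1  1.1  0.3  1.6 -0.6 -0.3  0.7  0.1 -1.5 -1.7  1.2 -1.2 -0.7  0.3
  0.9  0.2 -0.9  0.4  1.  -0.4 -0.8 -0.2  0.3 -0.2]
[ 0.50835112  0.17855681 -0.25626828] [ 0.1 -0.4 -0.   0.1  0.7 -0.4 -0.4  0.4  0.3  0.2 -0.6  0.2]
[ 0.50641248  0.17877236 -0.28795687] [-0.3  1.7  0.1  2.2 -0.5  0.1  0.8  0.5 -1.4 -1.2  1.1 -0.8 -0.7  0.8
  0.9  0.5 -0.8  0.8  1.  -0.1 -0.8  0.2  0.4  0.1  0.2  0.4 -0.   1.4
  0.3  0.8 -0.7  1.  -1.   0.8 -1.8  0.9]
tab -52 [[0.45655352 0.19354004 0.2175    ]]
offset [ 3.7  4.5 69. ] angular [ 1.4 -0.2  2. ] rows>= 2 t 2.7 tcp [0.4305 0.195  0.2609] F [0.3 0.7 0.6] gap 0.7
```

```bash
python3 -m crank '[{"grip":0.3,"offset":[3,4,25],"angular":[1,0,1.5]},{"grip":0.3,"offset":[3,4,50],"angular":[1,0,1.5]},{"grip":0.3,"offset":[3,4,65],"angular":[1,0,1.5]},{"grip":0.3,"offset":[3,4,69],"angular":[1,0,1.5]},{"grip":0.5,"offset":[3,4,69],"angular":[1,0,1.5]},{"grip":0.7,"offset":[3,4,69],"angular":[1,0,1.5]}]' 30
python3 - <<'E'
from h import *
from station import vision
d=vision.snapshot('wrist'); cv2.imwrite('pics/w2.png',d['pixels'][:,:,::-1])
s,p,R=cur(); print(p,s['finger_gap'],s['force'])
E
```

```text
t: 3.3
tcp_pos: [0.4674, 0.1901, 0.2036]
tool_rot: [0.132, 0.945, -0.04, 0.297]
force: [0.2, 0.3, 0.1]
finger_gap: 0.369
[0.46733191 0.19015246 0.20362956] 0.3008571448698897 [0.13475027 0.35980381 0.49594344]
```

View pics/w2.png

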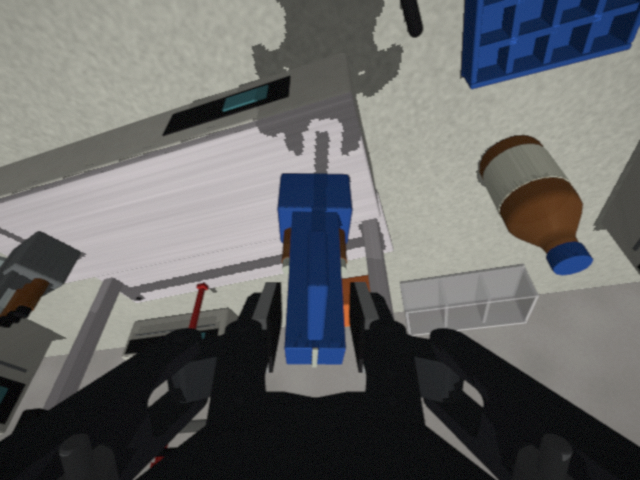

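```bash
python3 -m crank '[{"grip":0.85,"offset":[0,0,0],"angular":[0,0,0]},{"grip":1,"offset":[0,0,0],"angular":[0,0,0]},{"grip":1,"offset":[0,0,0],"angular":[0,0,0]},{"grip":1,"offset":[0,0,0],"angular":[0,0,0]},{"grip":1,"offset":[0,0,0],"angular":[0,0,0]}]' 80
python3 - <<'E'
from h import *
s,p,R=cur(); print(p,s['finger_gap'],s['force'])
print(R.T@[0,0,30.])
E
```

```text
t: 3.85
tcp_pos: [0.4671, 0.1902, 0.2034]
tool_rot: [0.131, 0.945, -0.04, 0.297]
force: [-3.2, 1.3, 5.3]
finger_gap: 0.047
[0.4670987  0.19019058 0.203383  ] 0.047373352442769016 [-3.22737978  1.30974872  5.30931195]
[-17.16368352   0.04715964 -24.60499429]
```

Run:
```python
from h import *
from station import vision
d=vision.snapshot('wrist'); cv2.imwrite('pics/w3.png',d['pixels'][:,:,::-1])
d=vision.snapshot('scene'); cv2.imwrite('pics/s3.png',cv2.resize(d['pixels'][100:340,340:640,::-1],None,fx=2.5,fy=2.5))
s,p,R=cur(); print(p,s['finger_gap'],s['force'])
```

```text
[0.46708884 0.19017418 0.20337679] 0.03951743810525038 [-2.90150043  0.13869009  5.22336474]
```

View pics/w3.png

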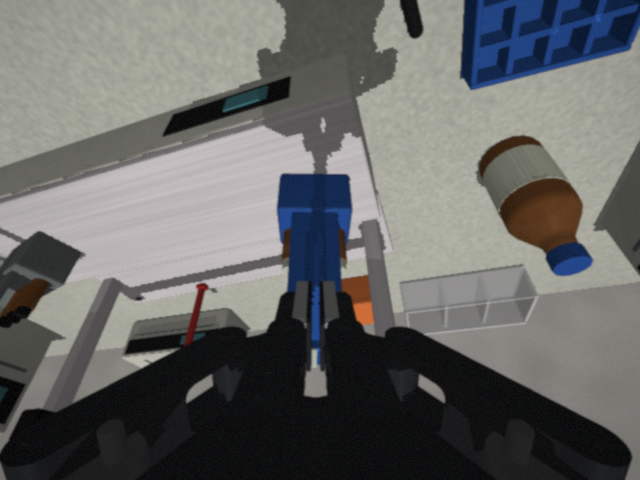

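View pics/s3.png

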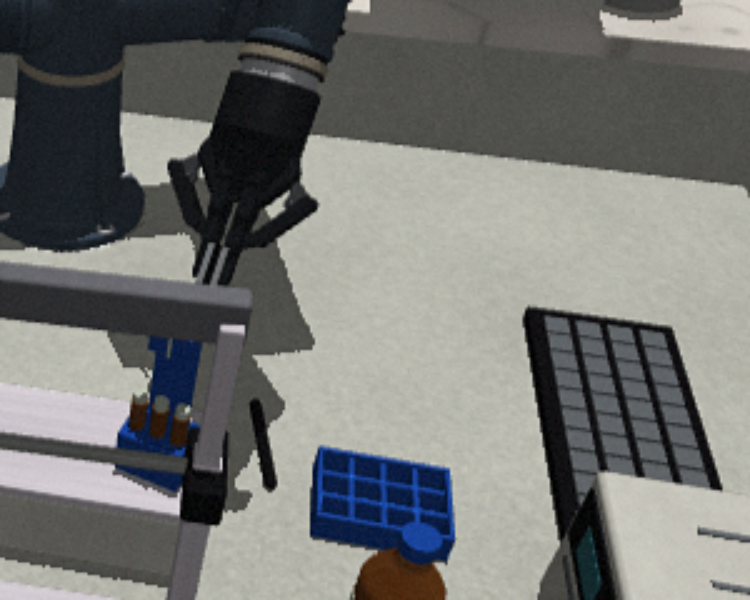

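```bash
python3 -m crank '[{"grip":1,"offset":[0,0,0],"angular":[0,0,0]},{"grip":1,"offset":[-3,0,-4],"angular":[0,0,0]},{"grip":1,"offset":[-9,0,-12],"angular":[0,0,0]},{"grip":1,"offset":[-17,0,-25],"angular":[0,0,0]},{"grip":1,"offset":[-17,0,-25],"angular":[0,0,0]}]' 80
python3 - <<'E'
from h import *
from station import vision
d=vision.snapshot('wrist'); cv2.imwrite('pics/w4.png',d['pixels'][:,:,::-1]);np.savez('w4.npz',K=d['intrinsics'],R=d['R'],t=d['t'])
d=vision.snapshot('scene'); cv2.imwrite('pics/s4.png',cv2.resize(d['pixels'][100:340,340:640,::-1],None,fx=2.5,fy=2.5))
s,p,R=cur(); print(p,s['finger_gap'],s['force'])
E
```

```text
t: 4.45
tcp_pos: [0.4668, 0.1903, 0.2337]
tool_rot: [0.132, 0.945, -0.04, 0.297]
force: [-0.8, 0.4, -3.6]
finger_gap: 0.024
[0.4671987  0.19019342 0.23331065] 0.027335474192699848 [-1.09489963  0.42443265  4.35788509]
```

View pics/w4.png

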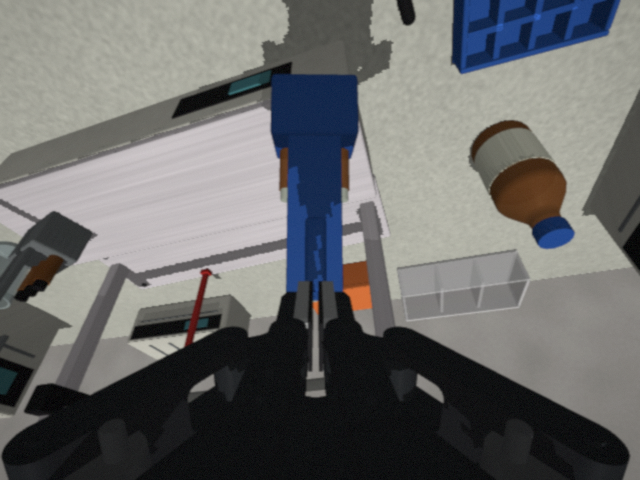

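View pics/s4.png

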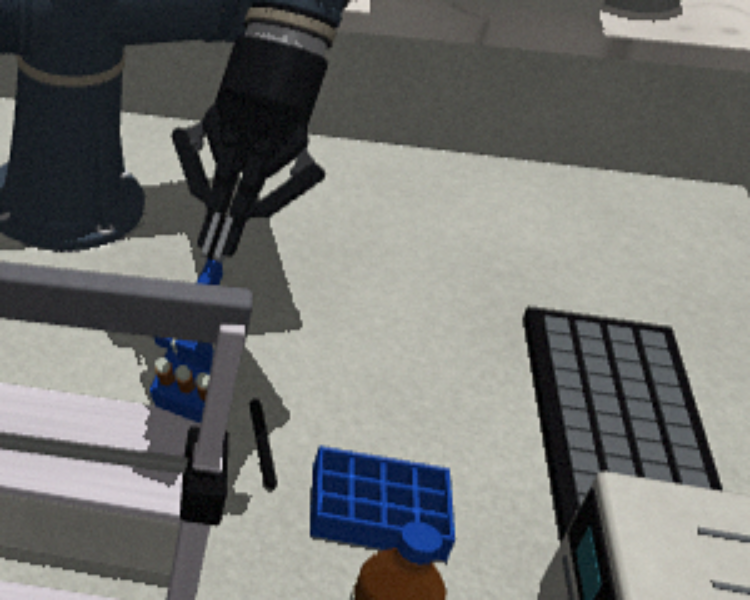

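Run:
```python
from h import *
im=cv2.imread('pics/w4.png'); cv2.imwrite('pics/w4c.png',cv2.resize(im[60:340,230:400],None,fx=2.1,fy=2.1,interpolation=cv2.INTER_CUBIC))
im=cv2.imread('pics/s4.png'); cv2.imwrite('pics/s4c.png',cv2.resize(im[180:520,100:340],None,fx=1.7,fy=1.7,interpolation=cv2.INTER_CUBIC))
```

```text
(no output)
```

View pics/w4c.png

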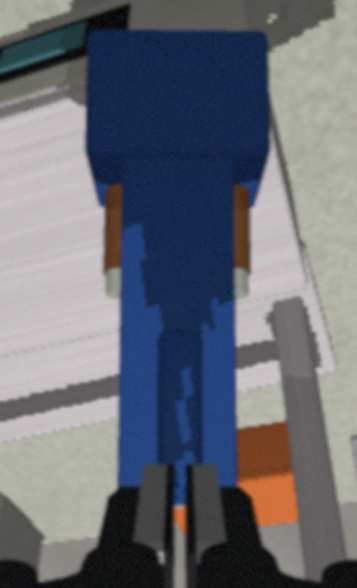

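View pics/s4c.png

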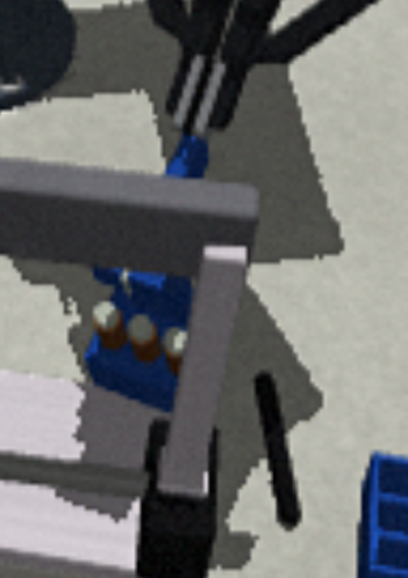

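Run:
```python
from h import *
d=np.load('w4.npz'); C=(d['K'],d['R'],d['t'])
from scipy.optimize import least_squares
k=lambda p:crop(p,2.1,230,60)
ob=[(k((88,30)),(-.017,-.03,0)),(k((266,32)),(-.017,.03,0)),(k((87,155)),(-.017,-.03,.045)),(k((268,155)),(-.017,.03,.045)),(k((99,205)),(.029,-.03,.045)),(k((257,203)),(.029,.03,.045))]
def W(p,X): return Rot.from_euler('ZYX',p[3:]).apply(np.atleast_2d(X))+p[:3]
def res(p): return np.concatenate([proj(C,W(p,X))[0]-q for q,X in ob])
for t0 in(0,.3,.5):
  s=least_squares(res,[.5,.18,.11,-.28,t0,0]); print(np.round(s.x,3),'tilt deg',degrees(s.x[4]),np.round(s.fun,1),s.cost)
p=s.x
print(W(p,[(-.073,0,.15),(-.073,0,.115),(-.052,0,.1325),(0,0,.15),(-.017,0,0),(.029,0,0)]))
q=proj(C,W(p,[(-.073,-.005,.15),(-.073,.005,.15),(-.073,-.005,.115),(-.073,.005,.115),(-.014,-.018,.155),(-.014,.018,.155)]))
print(((q-[230,60])+.5)*2.1-.5)
_,pp,R=cur(); print(pp,R)
```

```text
[ 0.429  0.201  0.091 -0.277  0.574 -0.   ] tilt deg 32.90198250420776 [ 0.5 -0.5 -0.2 -1.5  0.2  0.5 -0.1  0.3  1.6  0.3 -1.9  1.1] 5.276554437136533
[ 0.429  0.201  0.091 -0.277  0.574 -0.   ] tilt deg 32.901980593086705 [ 0.5 -0.5 -0.2 -1.5  0.2  0.5 -0.1  0.3  1.6  0.3 -1.9  1.1] 5.276554437135304
[ 0.429  0.201  0.091 -0.277  0.574 -0.   ] tilt deg 32.901979344060976 [ 0.5 -0.5 -0.2 -1.5  0.2  0.5 -0.1  0.3  1.6  0.3 -1.9  1.1] 5.276554437136943
[[0.44858207 0.19513726 0.25708932]
 [0.43029183 0.20032648 0.22770328]
 [0.45639847 0.19291719 0.23098903]
 [0.50754353 0.17840051 0.21743547]
 [0.41542605 0.20453761 0.10072976]
 [0.45257984 0.19399116 0.0757424 ]]
[[156.91502051 480.13824537]
 [199.26603715 480.04609862]
 [157.12688288 333.89021618]
 [198.50231076 333.81518189]
 [121.81086607 490.01311882]
 [234.52386871 489.7651438 ]]
[0.4671987  0.19019342 0.23331065] [[-0.78884425  0.2718529   0.55119938]
 [ 0.22380195  0.96233747 -0.15433499]
 [-0.57239623  0.00161322 -0.81997558]]
```

Run:
```python
from h import *
def W(p,X): return Rot.from_euler('ZYX',p[3:]).apply(np.atleast_2d(X))+p[:3]
def toc(q): # full->s4c
    q=((q-[340,100])+.5)*2.5-.5
    return ((q-[100,180])+.5)*1.7-.5
p0=np.array([.429,.201,.091,-.277,.574,0])
H=W(p0,(-.044,0,.14))[0]
X=[(.012,-.018,.083),(.012,0,.083),(.012,.018,.083),(.029,-.03,.045),(.029,-.03,0),(.029,.03,0)]
for t in(.5,.54,.574,.61,.65):
    p=p0.copy(); p[4]=t; p[:3]+=H-W(p,(-.044,0,.14))[0]
    print(round(degrees(t),1),np.round(toc(proj('scene',W(p,X)))).astype(int).tolist(), W(p,(.029,0,0))[0][2])
```

```text
28.6 [[97, 343], [130, 356], [164, 368], [70, 390], [79, 418], [183, 458]] 0.07459517184124598
30.9 [[99, 341], [132, 353], [166, 365], [73, 385], [84, 411], [187, 451]] 0.07484365204239234
32.9 [[101, 339], [134, 351], [168, 363], [76, 381], [88, 404], [191, 444]] 0.07525313552849228
35.0 [[103, 336], [136, 348], [170, 361], [80, 377], [92, 397], [195, 436]] 0.0758847477383027
37.2 [[106, 333], [138, 345], [172, 358], [83, 372], [97, 389], [200, 428]] 0.07682445540840627
```

Run:
```python
from h import *
from scipy.optimize import least_squares
d=np.load('w4.npz'); C=(d['K'],d['R'],d['t'])
def W(p,X): return Rot.from_euler('ZYX',[p[3],p[4],0]).apply(np.atleast_2d(X))+p[:3]
def fs(q): return crop(crop(q,1.7,100,180),2.5,340,100)
k=lambda p:crop(p,2.1,230,60)
ow=[(C,k((88,30)),(-.017,-.03,0)),(C,k((266,32)),(-.017,.03,0)),(C,k((87,155)),(-.017,-.03,.045)),(C,k((268,155)),(-.017,.03,.045)),(C,k((99,205)),(.029,-.03,.045)),(C,k((257,203)),(.029,.03,.045)),(C,k((158,331)),(-.073,-.005,.115)),(C,k((200,331)),(-.073,.005,.115)),(C,k((121,487)),(-.014,-.018,.155)),(C,k((236,487)),(-.014,.018,.155))]
os_=[('scene',fs((107,315)),(.012,-.018,.083)),('scene',fs((142,328)),(.012,0,.083)),('scene',fs((178,342)),(.012,.018,.083)),('scene',fs((87,378)),(.029,-.03,0)),('scene',fs((97,345)),(.029,-.03,.045))]
def res(p,o): return np.concatenate([proj(c,W(p,X))[0]-q for c,q,X in o])
for o in (ow,os_,ow+os_):
    s=least_squares(res,[.44,.2,.1,-.28,.5],args=(o,),loss='soft_l1'); p=s.x
    print(np.round(p,3),round(degrees(p[4]),1),np.round(s.fun,1)); print(W(p,[(.029,0,0),(-.044,0,.14)]))
```

```text
[ 0.43   0.201  0.09  -0.277  0.571] 32.7 [ 0.9 -0.4 -0.2 -1.4  0.6  0.1 -0.2  0.   1.9  0.  -1.9  0.9 -0.1 -0.
 -0.5 -0.1  0.6  0.3 -0.7  0.2]
[[0.45330467 0.19392284 0.07457706]
 [0.4670612  0.19001048 0.23181717]]
[ 0.423  0.202  0.108 -0.235  0.623] 35.7 [ 0.3  0.2  0.1 -0.2 -0.3 -0.9  1.8 -0.3 -3.1  2.9]
[[0.44556012 0.19609401 0.09121841]
 [0.46736852 0.19086414 0.24750674]]
[ 0.426  0.202  0.096 -0.277  0.553] 31.7 [-0.2 -2.2  0.9 -3.2 -0.7 -0.7  1.2 -0.8  1.   1.  -0.9  1.9 -0.5 -0.1
  0.  -0.1 -0.4  4.9  0.6  4.8 -0.4  2.5 -0.9  2.2 -1.4  1.8  0.7  3.9
 -4.1  5.8]
[[0.45022662 0.19482826 0.08066579]
 [0.46118215 0.19171667 0.2381437 ]]
```

```bash
python3 -m crank '[{"grip":1,"offset":[-1.3,0,0],"angular":[0,-4,0]},{"grip":1,"offset":[-2.6,0,-0.2],"angular":[0,-8,0]},{"grip":1,"offset":[-4,0,-0.5],"angular":[0,-12,0]}]' 120
python3 - <<'E'
from h import *
from station import vision
d=vision.snapshot('wrist'); cv2.imwrite('pics/w5.png',cv2.resize(d['pixels'][40:340,230:400,::-1],None,fx=2,fy=2));np.savez('w5.npz',K=d['intrinsics'],R=d['R'],t=d['t'])
d=vision.snapshot('scene'); cv2.imwrite('pics/s5.png',cv2.resize(d['pixels'][140:300,370:480,::-1],None,fx=3.6,fy=3.6))
s,p,R=cur(); print(p,s['finger_gap'],s['force'],s['q'],R[:,2])
E
```

```text
t: 4.85
tcp_pos: [0.4703, 0.1911, 0.24]
tool_rot: [0.128, 0.911, -0.055, 0.389]
force: [-0.8, 0.1, -3.1]
finger_gap: 0.02
[0.46872257 0.19093118 0.23894921] 0.022199531782490407 [-1.23234009 -0.78262167  5.79974345] [ 0.50647281  0.2715754   2.14461509 -1.41386854  0.54348467  0.4192646 ] [ 0.69144846 -0.20052187 -0.69403891]
```

View pics/w5.png

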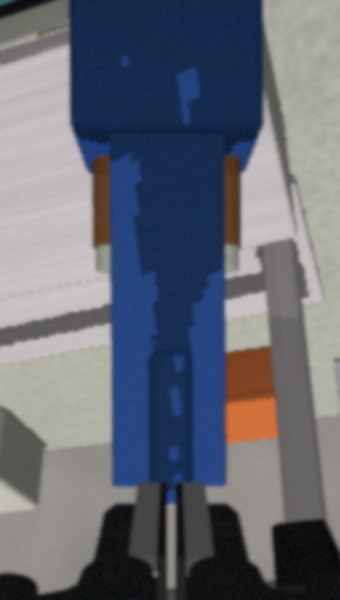

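View pics/s5.png

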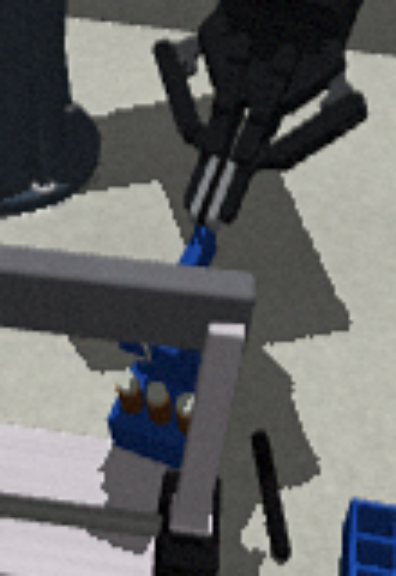

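Run:
```python
from h import *
from scipy.optimize import least_squares
d=np.load('w5.npz'); C=(d['K'],d['R'],d['t'])
def W(p,X): return Rot.from_euler('ZYX',[p[3],p[4],0]).apply(np.atleast_2d(X))+p[:3]
k=lambda p:crop(p,2,230,40); f=lambda p:crop(p,3.6,370,140)
ow=[(C,k((72,123)),(-.017,-.03,.045)),(C,k((262,125)),(-.017,.03,.045)),(C,k((87,168)),(.029,-.03,.045)),(C,k((248,168)),(.029,.03,.045)),(C,k((150,352)),(-.073,-.005,.115)),(C,k((190,352)),(-.073,.005,.115)),(C,k((112,486)),(-.014,-.018,.155)),(C,k((226,484)),(-.014,.018,.155)),(C,k((111,132)),(-.014,-.018,.045)),(C,k((222,134)),(-.014,.018,.045))]
os_=[('scene',f((129,381)),(.012,-.018,.083)),('scene',f((158,391)),(.012,0,.083)),('scene',f((187,401)),(.012,.018,.083)),('scene',f((110,447)),(.029,-.03,0)),('scene',f((112,406)),(.029,-.03,.045))]
def res(p,o): return np.concatenate([proj(c,W(p,X))[0]-q for c,q,X in o])
for o in (ow,os_,ow+os_):
    s=least_squares(res,[.44,.2,.1,-.28,.5],args=(o,),loss='soft_l1'); p=s.x
    print(np.round(p,3),round(degrees(p[4]),1),np.round(s.fun,1)); print(W(p,[(.029,0,0),(-.017,0,0),(-.044,0,.14),(-.052,0,.1325)]))
s,p,R=cur(); print(p,grasp2tcp(p,R,-.0187), s['t'],s['qd'])
```

```text
[ 0.423  0.204  0.1   -0.284  0.539] 30.9 [-0.9  1.1  2.8  0.5  0.7  1.   0.6  1.3 -2.   0.2  0.2  0.2 -0.4 -1.5
 -0.6 -0.4 -0.3 -1.6  2.6 -2.3]
[[0.44676487 0.19724422 0.08467563]
 [0.40886676 0.20829761 0.10828824]
 [0.45561222 0.19466379 0.24229563]
 [0.44532535 0.19766407 0.23996568]]
[ 0.397  0.201  0.07  -0.264  0.471] 27.0 [ 0.5 -0.1  0.  -0.3 -0.4 -0.4  0.9 -0.3 -1.2  4.1]
[[0.42156607 0.19443645 0.05703688]
 [0.38199506 0.20514494 0.07790464]
 [0.42007405 0.19484021 0.21491852]
 [0.40990791 0.19759132 0.21186383]]
[ 0.423  0.204  0.1   -0.284  0.538] 30.8 [-1.   1.1  2.7  0.6  0.6  1.1  0.5  1.5 -2.   0.1  0.2  0.2 -0.5 -1.5
 -0.7 -0.3 -0.3 -1.5  2.6 -2.2  0.6 -0.   0.3  0.1  0.1  0.2  2.  -1.4
 -0.9  3.7]
[[0.44685752 0.19717825 0.08470638]
 [0.40893948 0.20825213 0.10827737]
 [0.45554445 0.19464125 0.24233601]
 [0.44526102 0.1976445  0.23999477]]
[0.46872257 0.19093118 0.23894921] [0.45579248 0.19468094 0.25192774] 4.95 [-0.02141686 -0.00950722 -0.03749644  0.10521557 -0.02300786 -0.15030025]
```

Run:
```python
from h import *
s,p,R=cur(); print(R.T@[0,0,16],R.T@[0,0,1])
```

```text
[-11.51865176  -0.08955848 -11.1046225 ] [-0.71991573 -0.00559741 -0.69403891]
```

```bash
python3 -m crank '[{"grip":1,"offset":[-1,0,-1],"angular":[0,0,0]},{"grip":1,"offset":[-3,0,-3],"angular":[0,0,0]},{"grip":1,"offset":[-5.5,0,-5.5],"angular":[0,0,0]},{"grip":1,"offset":[-8.5,0,-8.5],"angular":[0,0,0]},{"grip":1,"offset":[-11,0,-11],"angular":[0,0,0]},{"grip":1,"offset":[-12,0,-12],"angular":[0,0,0]}]' 120
python3 - <<'E'
from h import *
from station import vision
d=vision.snapshot('wrist'); cv2.imwrite('pics/w6.png',cv2.resize(d['pixels'][0:340,230:400,::-1],None,fx=1.75,fy=1.75));np.savez('w6.npz',K=d['intrinsics'],R=d['R'],t=d['t'])
d=vision.snapshot('scene'); cv2.imwrite('pics/s6.png',cv2.resize(d['pixels'][140:300,370:480,::-1],None,fx=3.6,fy=3.6))
s,p,R=cur(); print(p,s['finger_gap'],s['force'],s['q'],R[:,2])
E
```

```text
t: 5.55
tcp_pos: [0.4693, 0.1907, 0.2565]
tool_rot: [0.128, 0.912, -0.056, 0.387]
force: [0.7, -0.0, -3.4]
finger_gap: 0.023
[0.46913428 0.19072836 0.25628836] 0.022112519001409783 [-0.06362788  0.21405949 -3.64123954] [ 0.50475909  0.23167231  2.12117631 -1.31124815  0.5550359   0.30253165] [ 0.69065069 -0.20030716 -0.69489471]
```

View pics/w6.png

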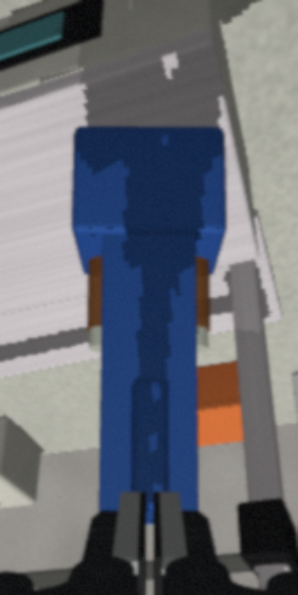

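View pics/s6.png

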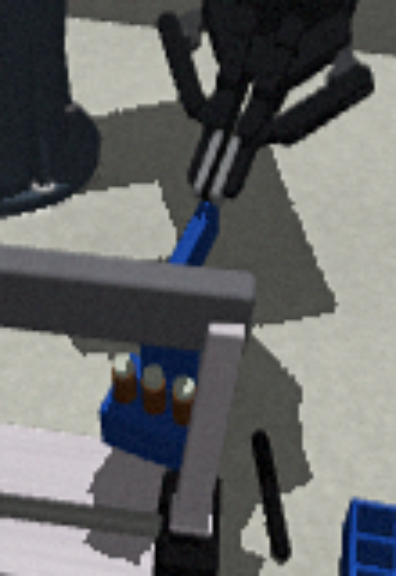

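```bash
cat > cf.py <<'E'
from h import *
from scipy.optimize import least_squares
def W(p,X): return Rot.from_euler('ZYX',[p[3],p[4],0]).apply(np.atleast_2d(X))+p[:3]
BK=dict(bl=(-.017,-.03,0),br=(-.017,.03,0),tl=(-.017,-.03,.045),tr=(-.017,.03,.045),fl=(.029,-.03,.045),fr=(.029,.03,.045),el=(-.073,-.005,.115),er=(-.073,.005,.115),sl=(-.014,-.018,.155),sr=(-.014,.018,.155),ul=(-.073,-.005,.15),ur=(-.073,.005,.15),
 v0=(.012,-.018,.083),v1=(.012,0,.083),v2=(.012,.018,.083),Fb=(.029,-.03,0),Ft=(.029,-.03,.045))
def fit(ow,C,os_=(),p0=(.44,.2,.1,-.28,.4)):
    o=[(C,q,BK[n]) for n,q in ow]+[('scene',q,BK[n]) for n,q in os_]
    r=lambda p:np.concatenate([proj(c,W(p,X))[0]-q for c,q,X in o])
    s=least_squares(r,p0,loss='soft_l1'); p=s.x
    t,R=cur()[1:]
    c=Rot.from_euler('ZYX',[p[3],p[4],0]).inv().apply(np.array([t,t-R[:,2]*.0187])-p[:3])
    print('pose',np.round(p[:4],4),'tilt',round(degrees(p[4]),1),'res',np.round(s.fun,1)); print('edge+x',W(p,(.029,0,0))[0],'tcp,grasp in carrier mm',np.round(c*1e3,1).tolist())
    return p
def load(n): d=np.load(n); return (d['K'],d['R'],d['t'])
E
python3 - <<'E'
from cf import *
k=lambda p:crop(p,1.75,230,0); f=lambda p:crop(p,3.6,370,140)
ow=[('bl',k((76,128))),('br',k((222,128))),('tl',k((74,225))),('tr',k((225,226))),('fl',k((86,271))),('fr',k((213,268))),('el',k((132,381))),('er',k((167,381))),('sl',k((100,505))),('sr',k((197,505)))]
os_=[('v0',f((123,360))),('v1',f((153,371))),('v2',f((184,384))),('Fb',f((103,440)))]
fit(ow,load('w6.npz')); fit(ow,load('w6.npz'),os_)
E
```

```text
pose [ 0.4584  0.1937  0.1064 -0.2787] tilt 23.1 res [ 0.3 -2.2  0.5 -2.2  0.6  3.1 -0.6  2.6  0.8 -0.6 -0.6  1.2 -0.1 -0.3
 -0.8 -0.3  1.7  0.2 -1.1  0.3]
edge+x [0.48401603 0.18638181 0.0950159 ] tcp,grasp in carrier mm [[-48.6, 0.1, 142.2], [-66.0, 0.1, 148.9]]
pose [ 0.4523  0.1956  0.112  -0.2817] tilt 22.2 res [-1.  -6.   2.2 -5.7 -1.   1.   1.2  0.7 -0.4 -0.7  0.5  1.3 -0.4 -0.5
  0.1 -0.4  0.3  4.8  0.   4.9 -0.6  4.5 -0.9  4.3 -1.4  3.6 -1.1  4. ]
edge+x [0.47811287 0.18810249 0.10101486] tcp,grasp in carrier mm [[-38.4, 0.0, 140.2], [-55.7, 0.0, 147.2]]
```

Run:
```python
import cv2, numpy as np
a=cv2.imread('pics/w2.png')[240:420,220:420]; b=cv2.imread('pics/w3.png')[240:420,220:420]
cv2.imwrite('pics/w23.png',np.hstack([cv2.resize(x,None,fx=2,fy=3.2,interpolation=cv2.INTER_CUBIC) for x in(a,b)]))
```

```text
(no output)
```

View pics/w23.png

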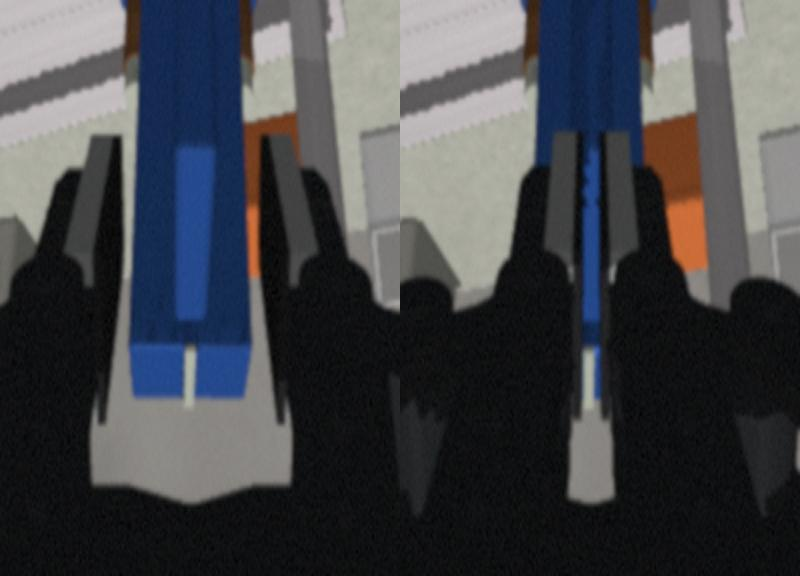

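Run:
```python
from h import *
s,p,R=cur(); print('t',s['t'])
z=R[:,2]; print('lean',degrees(acos(-z[2])),'yaw',atan2(z[1],z[0]))
R2=toolR(0,degrees(acos(-z[2])))
goal([.516,.175,p[2]],R2)
for a in (.25,.5,.75):
    Rm=toolR(atan2(z[1],z[0])*(1-a),degrees(acos(-z[2]))); goal([p[0]+a*(.516-p[0]),p[1]+a*(.175-p[1]),p[2]],Rm)
```

```text
t 5.65
lean 45.9811721415421 yaw -0.28228207449464593
offset [-34.3  -2.2  35.5] angular [-11.6  -0.  -11. ] rows>= 2 t 5.65 tcp [0.4691 0.1907 0.2563] F [-0.1  0.2 -3.6] gap 0.022
offset [-8.6 -0.5  8.9] angular [-2.9 -0.  -2.6] rows>= 1 t 5.65 tcp [0.4691 0.1907 0.2563] F [-0.1  0.2 -3.6] gap 0.022
offset [-17.2  -1.1  17.8] angular [-5.8 -0.  -5.4] rows>= 1 t 5.65 tcp [0.4691 0.1907 0.2563] F [-0.1  0.2 -3.6] gap 0.022
offset [-25.7  -1.6  26.6] angular [-8.7 -0.  -8.2] rows>= 2 t 5.65 tcp [0.4691 0.1907 0.2563] F [-0.1  0.2 -3.6] gap 0.022
```

```bash
python3 -m crank '[{"grip":1,"offset":[-1,0,1],"angular":[-0.35,0,-0.33]},{"grip":1,"offset":[-3.4,-0.2,3.5],"angular":[-1.2,0,-1.1]},{"grip":1,"offset":[-7.5,-0.5,7.8],"angular":[-2.6,0,-2.4]},{"grip":1,"offset":[-12.3,-0.8,12.8],"angular":[-4.2,0,-3.9]},{"grip":1,"offset":[-17.2,-1.1,17.8],"angular":[-5.8,0,-5.4]},{"grip":1,"offset":[-22,-1.4,22.7],"angular":[-7.4,0,-7]},{"grip":1,"offset":[-26.7,-1.7,27.7],"angular":[-9,0,-8.6]},{"grip":1,"offset":[-30.9,-2,32],"angular":[-10.4,0,-9.9]},{"grip":1,"offset":[-33.3,-2.1,34.4],"angular":[-11.3,0,-10.7]},{"grip":1,"offset":[-34.3,-2.2,35.5],"angular":[-11.6,0,-11]}]' 120
python3 - <<'E'
from h import *
from station import vision
d=vision.snapshot('wrist'); cv2.imwrite('pics/w7.png',cv2.resize(d['pixels'][0:340,230:400,::-1],None,fx=1.75,fy=1.75));np.savez('w7.npz',K=d['intrinsics'],R=d['R'],t=d['t'])
s,p,R=cur(); print(p,s['finger_gap'],s['force'],s['q'],R[:,2])
E
```

```text
t: 6.65
tcp_pos: [0.5169, 0.1746, 0.2622]
tool_rot: [0.001, 0.923, -0.001, 0.386]
force: [0.3, 0.2, -3.7]
finger_gap: 0.021
[0.5169036  0.17465914 0.26214461] 0.024321092258601126 [ 0.871156   -0.5837722  -3.26808549] [ 0.21875861  0.18371904  2.15613014 -1.4312323   0.1591877   0.01372755] [ 0.71167176 -0.00259111 -0.70250736]
```

View pics/w7.png

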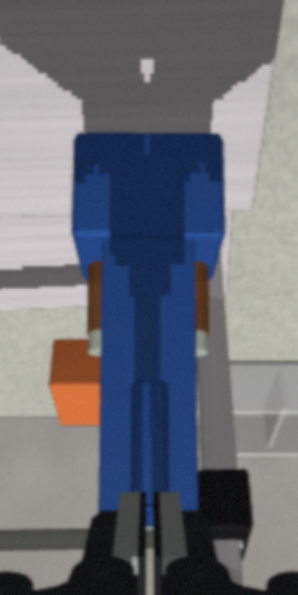

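```bash
python3 -m crank '[{"grip":1,"offset":[1.5,0,1.5],"angular":[0,0,0]},{"grip":1,"offset":[3,0,3],"angular":[0,0,0]},{"grip":1,"offset":[5,0,5],"angular":[0,0,0]},{"grip":1,"offset":[6,0,6],"angular":[0,0,0]}]' 120
python3 - <<'E'
from cf import *
from station import manip
s,p,R=cur(); print(p,s['force'],s['q'])
k=lambda p:crop(p,1.75,230,0)
ow=[('bl',k((75,135))),('br',k((222,135))),('tl',k((73,230))),('tr',k((225,231))),('fl',k((86,275))),('fr',k((213,275))),('el',k((133,381))),('er',k((168,381))),('sl',k((100,508))),('sr',k((197,508)))]
fit(ow,load('w7.npz'),p0=(.5,.17,.11,0,.4))
E
```

```text
t: 7.1
tcp_pos: [0.5171, 0.1767, 0.2581]
tool_rot: [0.0, 0.924, -0.001, 0.382]
force: [-0.2, -0.3, -2.8]
finger_gap: 0.023
[0.51706788 0.17666854 0.25814866] [-0.22829915 -0.32313388 -2.8476081 ] [ 0.22257733  0.19238446  2.15442848 -1.43043357  0.15965827  0.01610558]
pose [ 0.5065  0.1748  0.1127 -0.0069] tilt 22.6 res [ 1.3 -3.2  0.3 -2.7  1.4  2.3 -0.8  2.2  0.6 -0.1 -1.   0.2 -0.2 -0.4
 -0.9 -0.3  1.3  0.3 -1.3  0.5]
edge+x [0.5332636  0.17462247 0.10161605] tcp,grasp in carrier mm [[-46.1, 1.9, 138.3], [-63.3, 1.9, 145.5]]
```

Run:
```python
from h import *
s,p,R=cur()
goal([.517,.1767,.2581],toolR(.1,44));goal([.517,.1767,.256],toolR(.22,43))
```

```text
offset [ 0.1  0.  -0. ] angular [-4.1  1.  -4.1] rows>= 1 t 7.1 tcp [0.5171 0.1767 0.2581] F [-0.2 -0.3 -2.8] gap 0.023
offset [1.6 0.  1.5] angular [-8.8  2.  -9. ] rows>= 2 t 7.1 tcp [0.5171 0.1767 0.2581] F [-0.2 -0.3 -2.8] gap 0.023
```

```bash
python3 -m crank '[{"grip":1,"offset":[0,0,0],"angular":[-1.2,0.3,-1.2]},{"grip":1,"offset":[0,0,0],"angular":[-2.9,0.8,-2.9]},{"grip":1,"offset":[0,0,0],"angular":[-4.6,1.3,-4.6]},{"grip":1,"offset":[0,0,0],"angular":[-6.2,1.7,-6.2]},{"grip":1,"offset":[1,0,1],"angular":[-7.6,2,-7.6]},{"grip":1,"offset":[1,0,1],"angular":[-8.5,2,-8.7]},{"grip":1,"offset":[1,0,1],"angular":[-8.8,2,-9]}]' 120
python3 - <<'E'
from cf import *
from station import manip
s,p,R=cur(); z=R[:,2];print(p,s['force'],s['q'],'lean',degrees(acos(-z[2])),'yaw',atan2(z[1],z[0])); print(R.T@[0,0,-1])
E
```

```text
t: 7.8
tcp_pos: [0.5122, 0.1938, 0.2459]
tool_rot: [-0.094, 0.924, 0.021, 0.371]
force: [0.2, 0.0, -2.4]
finger_gap: 0.024
[0.51217817 0.19381659 0.24587107] [ 0.21416664  0.01990659 -2.39324486] [ 0.15846392  0.1989219   2.17840536 -0.3830053   0.00346267 -1.23234649] lean 43.6052100603986 yaw 0.15658765387742532
[0.68895862 0.03165371 0.72410915]
```

Run:
```python
from h import *
from station import vision
d=vision.snapshot('wrist'); cv2.imwrite('pics/w8.png',cv2.resize(d['pixels'][0:340,230:400,::-1],None,fx=1.75,fy=1.75));np.savez('w8.npz',K=d['intrinsics'],R=d['R'],t=d['t'])
d=vision.snapshot('scene'); cv2.imwrite('pics/s8.png',cv2.resize(d['pixels'][140:300,370:480,::-1],None,fx=3.6,fy=3.6))
s,p,R=cur(); print(p,s['finger_gap'],s['force'],s['q'],R[:,2])
```

```text
[0.51238387 0.19389367 0.24620793] 0.01989207578321545 [-0.12865147 -0.48085694 -2.36064148] [ 0.1584623   0.19860369  2.17821114 -0.38737001  0.00307444 -1.22679459] [ 0.6818538   0.10778556 -0.72350374]
```

View pics/w8.png

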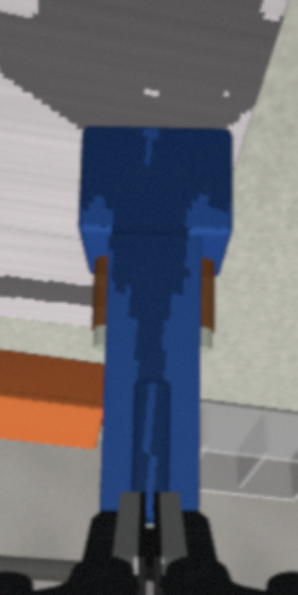

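View pics/s8.png

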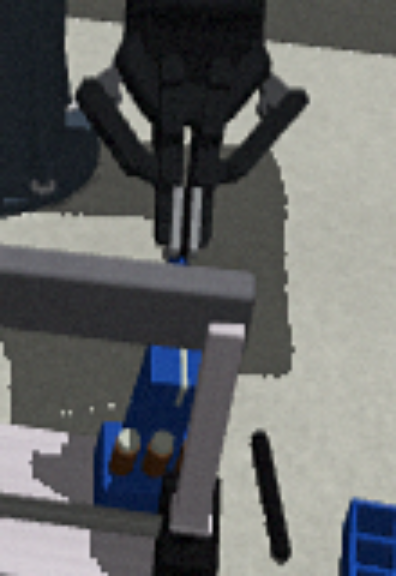

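Run:
```python
from cf import *
k=lambda p:crop(p,1.75,230,0)
ow=[('bl',k((82,128))),('br',k((230,128))),('tl',k((80,227))),('tr',k((232,230))),('fl',k((93,270))),('fr',k((219,270))),('el',k((133,381))),('er',k((169,381))),('sl',k((101,508))),('sr',k((199,508)))]
p=fit(ow,load('w8.npz'),p0=(.5,.17,.11,0,.4))
print(W(p,[(.029,-.03,0),(.029,.03,0),(-.044,0,.14)]))
# chiller corners
```

```text
pose [0.4942 0.1902 0.0979 0.1942] tilt 25.1 res [ 1.9 -2.8  1.5 -1.6  0.7  1.3 -0.5  1.2  0.6 -0.   0.2  1.4 -0.8 -0.4
 -1.9  0.   0.7 -0.8 -2.2  0.7]
edge+x [0.51999088 0.19531054 0.08554871] tcp,grasp in carrier mm [[-46.2, 0.1, 142.2], [-63.6, 0.6, 149.0]]
[[0.52578089 0.16587458 0.08554871]
 [0.51420087 0.2247465  0.08554871]
 [0.5134157  0.19401722 0.24329564]]
```

Run:
```python
from h import *
s,p,R=cur(); z=R[:,2]; yaw=.19
u=np.array([cos(yaw),sin(yaw),0]); th0=25.1
def off(t): t=radians(t); return np.array([-75*cos(t)+142*sin(t),75*sin(t)+142*cos(t)])
o0=off(th0)
for t,l in [(23,43),(20.5,42),(18,41),(15,40),(12,39),(9,38),(6,37),(3,36),(0,36)]:
    d=(off(t)-o0)*1e-3; print(t,np.round(d*1e3,1)); goal(p+u*d[0]+[0,0,d[1]-.001],toolR(.157,l))
```

```text
23 [-5.9 -0.4]
offset [ 5.2  0.  -3. ] angular [-0.   0.7  2.5] rows>= 1 t 7.9 tcp [0.5124 0.1939 0.2462] F [-0.1 -0.5 -2.4] gap 0.02
20.5 [-12.8  -1.1]
offset [10.8  0.1 -7.3] angular [-0.   1.7  2.5] rows>= 1 t 7.9 tcp [0.5124 0.1939 0.2462] F [-0.1 -0.5 -2.4] gap 0.02
18 [-19.8  -2.2]
offset [ 16.5   0.1 -11.3] angular [-0.1  2.7  2.5] rows>= 1 t 7.9 tcp [0.5124 0.1939 0.2462] F [-0.1 -0.5 -2.4] gap 0.02
15 [-28.   -3.8]
offset [ 23.6   0.1 -15.8] angular [-0.1  3.7  2.5] rows>= 1 t 7.9 tcp [0.5124 0.1939 0.2462] F [-0.1 -0.5 -2.4] gap 0.02
12 [-36.2  -5.9]
offset [ 30.9   0.2 -19.9] angular [-0.1  4.7  2.5] rows>= 1 t 7.9 tcp [0.5124 0.1939 0.2462] F [-0.1 -0.5 -2.4] gap 0.02
9 [-44.2  -8.4]
offset [ 38.5   0.2 -23.7] angular [-0.1  5.7  2.5] rows>= 1 t 7.9 tcp [0.5124 0.1939 0.2462] F [-0.1 -0.5 -2.4] gap 0.02
6 [-52.1 -11.3]
offset [ 46.2   0.3 -27. ] angular [-0.2  6.7  2.5] rows>= 2 t 7.9 tcp [0.5124 0.1939 0.2462] F [-0.1 -0.5 -2.4] gap 0.02
3 [-59.8 -14.7]
offset [ 54.1   0.4 -29.9] angular [-0.2  7.7  2.5] rows>= 2 t 7.9 tcp [0.5124 0.1939 0.2462] F [-0.1 -0.5 -2.4] gap 0.02
0 [-67.3 -18.4]
offset [ 62.1   0.5 -32.4] angular [-0.2  7.7  2.5] rows>= 2 t 7.9 tcp [0.5124 0.1939 0.2462] F [-0.1 -0.5 -2.4] gap 0.02
```

```bash
python3 -m crank '[{"grip":1,"offset":[0,0,0],"angular":[0,0.3,0]},{"grip":1,"offset":[3,0,-1.7],"angular":[0,0.7,0]},{"grip":1,"offset":[6.5,0,-4.3],"angular":[0,1.5,0]},{"grip":1,"offset":[11,0,-7.3],"angular":[0,2,0]},{"grip":1,"offset":[16,0,-11],"angular":[0,3,0]}]' 25
python3 - <<'E'
from cf import *
from station import vision
d=vision.snapshot('wrist'); cv2.imwrite('pics/w9.png',cv2.resize(d['pixels'][0:340,230:400,::-1],None,fx=1.75,fy=1.75));np.savez('w9.npz',K=d['intrinsics'],R=d['R'],t=d['t'])
s,p,R=cur(); z=R[:,2];print(p,s['force'],s['finger_gap'],s['q'],'lean',degrees(acos(-z[2])),'yaw',atan2(z[1],z[0]))
E
```

```text
t: 8.4
tcp_pos: [0.4932, 0.19, 0.2432]
tool_rot: [-0.094, 0.933, 0.018, 0.347]
force: [-0.3, 0.4, -3.0]
finger_gap: 0.02
[0.49275964 0.18996342 0.24339504] [-0.97545752  0.86439856 -2.19723009] 0.021319461901818056 [ 0.1582198   0.16812623  2.17872612 -0.03650649  0.08572999 -1.57822614] lean 40.62688163613851 yaw 0.15342017190593507
```

View pics/w9.png

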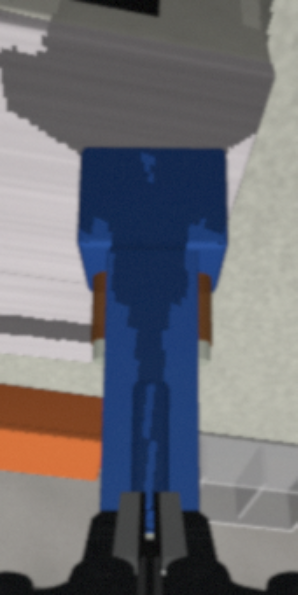

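Run:
```python
from cf import *
k=lambda p:crop(p,1.75,230,0)
ow=[('bl',k((82,149))),('br',k((225,150))),('tl',k((79,240))),('tr',k((227,243))),('fl',k((92,288))),('fr',k((214,288))),('el',k((133,381))),('er',k((168,381))),('sl',k((101,510))),('sr',k((199,510)))]
p=fit(ow,load('w9.npz'),p0=(.5,.17,.11,0,.4))
print(W(p,[(.029,-.03,0),(.029,.03,0),(-.044,0,.14)]))
```

```text
pose [0.4814 0.187  0.0917 0.1893] tilt 25.1 res [ 3.2 -1.5  1.  -0.6  2.3  2.7 -0.7  2.7  1.5 -1.2  0.5  0.3 -1.2 -0.6
 -2.6 -0.1  0.3 -0.2 -3.9  1.3]
edge+x [0.50719712 0.19189418 0.07943211] tcp,grasp in carrier mm [[-53.7, 0.8, 142.3], [-70.7, 1.3, 150.0]]
[[0.51284283 0.1624302  0.07943211]
 [0.50155141 0.22135815 0.07943211]
 [0.50053917 0.19061842 0.23717571]]
```

Run:
```python
from h import *
s,p,R=cur(); yaw=.17
u=np.array([cos(yaw),sin(yaw),0])
for dx,dz,l in [(-3,-3,40),(-8,-6,39.5),(-14,-9,39),(-20,-12,38),(-25,-14,38)]:
    goal(p+u*dx*1e-3+[0,0,dz*1e-3],toolR(.155,l))
```

```text
offset [4.2 0.2 0.3] angular [-0.1  0.6  2.6] rows>= 1 t 8.45 tcp [0.4928 0.19   0.2434] F [-1.   0.9 -2.2] gap 0.021
offset [10.   0.3 -0.7] angular [-0.1  1.1  2.6] rows>= 1 t 8.45 tcp [0.4928 0.19   0.2434] F [-1.   0.9 -2.2] gap 0.021
offset [16.5  0.5 -2.3] angular [-0.1  1.6  2.6] rows>= 1 t 8.45 tcp [0.4928 0.19   0.2434] F [-1.   0.9 -2.2] gap 0.021
offset [23.   0.8 -3.9] angular [-0.1  2.6  2.6] rows>= 1 t 8.45 tcp [0.4928 0.19   0.2434] F [-1.   0.9 -2.2] gap 0.021
offset [28.1  0.9 -5.7] angular [-0.1  2.6  2.6] rows>= 1 t 8.45 tcp [0.4928 0.19   0.2434] F [-1.   0.9 -2.2] gap 0.021
```

```bash
python3 -m crank '[{"grip":1,"offset":[2,0,0],"angular":[0,0.3,0]},{"grip":1,"offset":[5,0,0],"angular":[0,0.6,0]},{"grip":1,"offset":[10,0,-0.7],"angular":[0,1.1,0]},{"grip":1,"offset":[16,0,-2],"angular":[0,1.6,0]},{"grip":1,"offset":[20,0,-3],"angular":[0,2,0]}]' 20
python3 - <<'E'
from cf import *
from station import vision
d=vision.snapshot('wrist'); cv2.imwrite('pics/w10.png',cv2.resize(d['pixels'][0:340,230:400,::-1],None,fx=1.75,fy=1.75));np.savez('w10.npz',K=d['intrinsics'],R=d['R'],t=d['t'])
s,p,R=cur(); z=R[:,2];print(p,s['force'],s['finger_gap'],s['q'],'lean',degrees(acos(-z[2])),'yaw',atan2(z[1],z[0]))
E
```

```text
t: 8.95
tcp_pos: [0.4767, 0.1865, 0.2324]
tool_rot: [-0.094, 0.939, 0.017, 0.331]
force: [-0.1, 0.4, -2.6]
finger_gap: 0.026
[0.47617723 0.18642426 0.23211311] [-1.15583454 -0.4181165  -2.22705367] 0.02186458040239024 [ 0.15679228  0.16672633  2.20067052 -0.03645722  0.09973239 -1.57895803] lean 38.6481512707426 yaw 0.1509813102145056
```

View pics/w10.png

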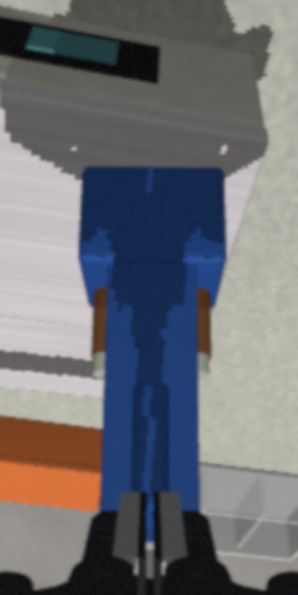

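Run:
```python
from cf import *
k=lambda p:crop(p,1.75,230,0)
ow=[('bl',k((82,168))),('br',k((222,168))),('tl',k((79,255))),('tr',k((225,257))),('fl',k((91,303))),('fr',k((213,303))),('el',k((134,386))),('er',k((168,386))),('sl',k((101,512))),('sr',k((198,511)))]
p=fit(ow,load('w10.npz'),p0=(.5,.17,.11,0,.4))
print(W(p,[(.029,-.03,0),(.029,.03,0),(-.044,0,.14)]))
```

```text
pose [0.4711 0.1847 0.0777 0.1855] tilt 25.3 res [ 5.  -1.5  0.9  0.1  3.9  1.9 -1.2  2.6  3.  -2.5 -0.2 -0.9 -0.9 -0.8
 -2.6 -0.4  1.1  0.7 -4.1  2.7]
edge+x [0.49685297 0.18955437 0.06529553] tcp,grasp in carrier mm [[-61.1, 0.7, 141.9], [-77.9, 1.1, 150.2]]
[[0.50238596 0.16006902 0.06529553]
 [0.49131998 0.21903972 0.06529553]
 [0.49071551 0.18840266 0.2230612 ]]
```

Run:
```python
from h import *
from station import vision
d=vision.snapshot('scene'); cv2.imwrite('pics/s10.png',cv2.resize(d['pixels'][160:300,350:460,::-1],None,fx=4.2,fy=4.2,interpolation=cv2.INTER_CUBIC))
```

```text
(no output)
```

View pics/s10.png

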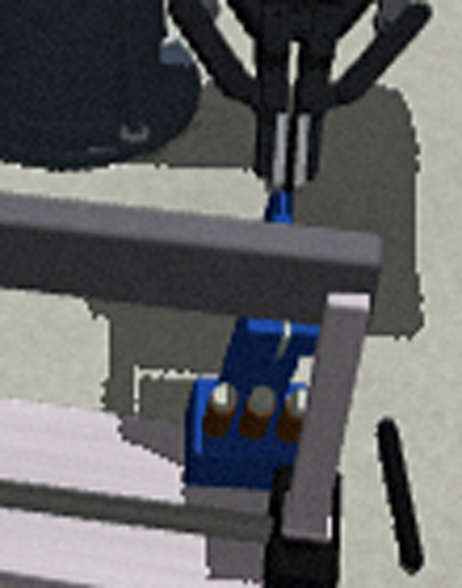

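Run:
```python
from cf import *
f=lambda p:crop(p,4.2,350,160)
for z in (.085,.09,.1): print(unproj('scene',f((187,486)),z))
k=lambda p:crop(p,1.75,230,0)
ow=[('bl',k((82,168))),('br',k((222,168))),('tl',k((79,255))),('tr',k((225,257))),('fl',k((91,303))),('fr',k((213,303))),('el',k((134,386))),('er',k((168,386))),('sl',k((101,512))),('sr',k((198,511)))]
os_=[('v0',f((224,394))),('v1',f((262,401))),('v2',f((298,399))),('Fb',f((187,486))),('Ft',f((194,455)))]
p=fit([],load('w10.npz'),os_[:4],p0=(.47,.18,.1,.18,.3))
p=fit(ow,load('w10.npz'),os_,p0=(.47,.18,.1,.18,.3))
# wrist-only fit w/ camera pose slack in pitch
C=load('w10.npz')
print(-C[1].T@C[2], C[1][2])
s,pp,R=cur(); print('cam in tool',R.T@(-C[1].T@C[2]-pp), 'R', C[1]@R)
d=load('w1.npz')
```

```text
[0.48526648 0.15616524 0.085     ]
[0.49025942 0.15640563 0.09      ]
[0.50024529 0.15688641 0.1       ]
pose [0.4541 0.1821 0.0953 0.1262] tilt 22.5 res [ 0.3  0.2 -0.1 -0.7 -0.   0.4 -0.2 -0. ]
edge+x [0.48071623 0.18551434 0.08415071] tcp,grasp in carrier mm [[-31.4, 1.5, 135.5], [-47.8, 1.2, 144.5]]
pose [0.4586 0.1825 0.0936 0.1832] tilt 22.8 res [ 1.9 -6.6  3.9 -4.8  0.1 -0.3  2.1  0.7  0.  -0.3  2.   1.5 -2.9 -0.7
 -1.9 -0.1 -3.  12.9 -2.  15.2  1.3  2.8  0.9  1.5  1.   2.4  0.3  2.5
  0.8  2.3]
edge+x [0.48486807 0.18732123 0.08235056] tcp,grasp in carrier mm [[-36.8, 0.7, 135.2], [-53.2, 1.1, 144.1]]
[0.31088818 0.15826888 0.33070302] [ 0.80300513  0.13559693 -0.58034149]
cam in tool [ 0.06984631  0.00044377 -0.18183216] R [[ 1.87933497e-04  9.99999976e-01  1.08979709e-04]
 [-9.62111879e-01  2.10526906e-04 -2.72654887e-01]
 [-2.72654903e-01 -5.36096859e-05  9.62111896e-01]]
```

Run:
```python
from h import *
s,p,R=cur(); yaw=.15
print(s['t'],s['force'],R.T@[0,0,10])
u=np.array([cos(yaw),sin(yaw)-.1,0])
for dx,dz in [(0,8),(22,8),(45,8),(45,0)]:
    goal(p+u*dx*1e-3+[0,0,dz*1e-3],R)
```

```text
9.05 [-0.08465165  0.17007216 -3.04773954] [-6.24732565 -0.30538502 -7.80241387]
offset [-5.  -0.2 -6.2] angular [0. 0. 0.] rows>= 1 t 9.05 tcp [0.4767 0.1865 0.2325] F [-0.1  0.2 -3. ] gap 0.022
offset [-21.8  -3.3   7.3] angular [0. 0. 0.] rows>= 1 t 9.05 tcp [0.4767 0.1865 0.2325] F [-0.1  0.2 -3. ] gap 0.022
offset [-39.3  -6.4  21.5] angular [0. 0. 0.] rows>= 1 t 9.05 tcp [0.4767 0.1865 0.2325] F [-0.1  0.2 -3. ] gap 0.022
offset [-34.3  -6.2  27.7] angular [0. 0. 0.] rows>= 1 t 9.05 tcp [0.4767 0.1865 0.2325] F [-0.1  0.2 -3. ] gap 0.022
```

```bash
python3 -m crank '[{"grip":1,"offset":[-1.5,0,-2],"angular":[0,0,0]},{"grip":1,"offset":[-4,0,-5],"angular":[0,0,0]},{"grip":1,"offset":[-6,-0.4,-5.3],"angular":[0,0,0]},{"grip":1,"offset":[-9.5,-1,-2.5],"angular":[0,0,0]},{"grip":1,"offset":[-15,-2,2],"angular":[0,0,0]},{"grip":1,"offset":[-21.5,-3.3,7.2],"angular":[0,0,0]},{"grip":1,"offset":[-28,-4.4,12.4],"angular":[0,0,0]},{"grip":1,"offset":[-33.5,-5.4,16.8],"angular":[0,0,0]},{"grip":1,"offset":[-37.5,-6.1,20],"angular":[0,0,0]},{"grip":1,"offset":[-39,-6.4,21.3],"angular":[0,0,0]}]' 60
python3 -m crank '[{"grip":1,"offset":[1.2,0,1.5],"angular":[0,0,0]},{"grip":1,"offset":[3,0,3.8],"angular":[0,0,0]},{"grip":1,"offset":[4.5,0,5.6],"angular":[0,0,0]}]' 20
python3 - <<'E'
from cf import *
from station import vision
d=vision.snapshot('scene'); cv2.imwrite('pics/s11.png',cv2.resize(d['pixels'][160:300,350:460,::-1],None,fx=4.2,fy=4.2,interpolation=cv2.INTER_CUBIC))
s,p,R=cur(); z=R[:,2];print(p,s['force'],s['finger_gap'],s['q'],'lean',degrees(acos(-z[2])),'yaw',atan2(z[1],z[0]))
E
```

```text
t: 10.05
tcp_pos: [0.5224, 0.1888, 0.2409]
tool_rot: [-0.094, 0.939, 0.017, 0.332]
force: [0.4, 0.1, -3.2]
finger_gap: 0.024
t: 10.35
tcp_pos: [0.5209, 0.1886, 0.2331]
tool_rot: [-0.094, 0.939, 0.017, 0.331]
force: [-0.9, 0.7, -0.6]
finger_gap: 0.018
[0.52097371 0.18851789 0.23303167] [-0.21142839 -0.49379571 -2.27872207] 0.019817562054205876 [ 0.14194369  0.21990015  2.11414903  0.04361945  0.13165493 -1.67009579] lean 38.733823090049 yaw 0.15109244545795397
```

View pics/s11.png

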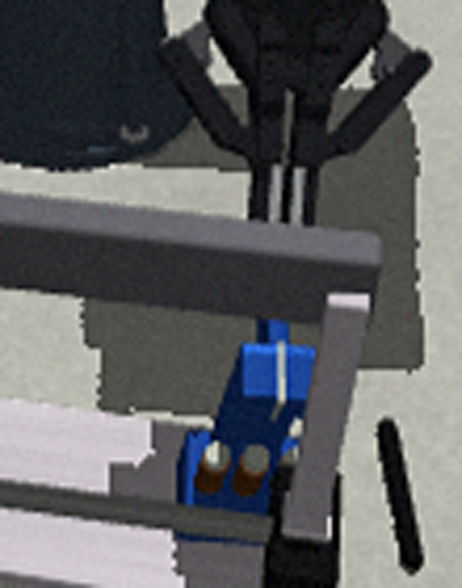

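```bash
python3 -m crank '[{"grip":1,"offset":[1.3,0,1.6],"angular":[0,0,0]},{"grip":1,"offset":[6.5,0,-1.4],"angular":[0,0,0]},{"grip":1,"offset":[13.3,0,-4.2],"angular":[0,0,0]},{"grip":1,"offset":[19.7,0,-7.4],"angular":[0,0,0]}]' 20
python3 - <<'E'
from cf import *
from station import vision
s,p,R=cur(); z=R[:,2];print(p,s['force'],s['ft_torque'],s['finger_gap'])
d=vision.snapshot('scene'); cv2.imwrite('pics/s12.png',cv2.resize(d['pixels'][160:300,350:460,::-1],None,fx=4.2,fy=4.2,interpolation=cv2.INTER_CUBIC))
d=vision.snapshot('wrist'); cv2.imwrite('pics/w12.png',cv2.resize(d['pixels'][0:340,230:400,::-1],None,fx=1.75,fy=1.75));np.savez('w12.npz',K=d['intrinsics'],R=d['R'],t=d['t'])
E
```

```text
t: 10.8
tcp_pos: [0.5018, 0.1846, 0.2279]
tool_rot: [-0.094, 0.938, 0.017, 0.333]
force: [-1.8, -0.7, 3.1]
finger_gap: 0.024
[0.50183319 0.18455761 0.22788856] [-1.82260076 -0.67016741  3.080434  ] [-0.18751208  0.27108764 -0.12092501] 0.02395890577164094
```

View pics/s12.png

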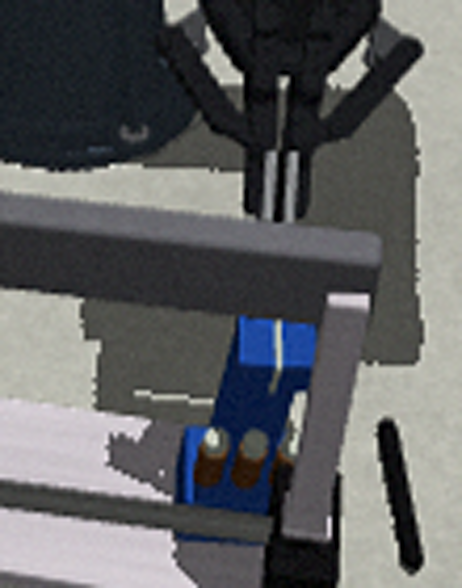

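View pics/w12.png

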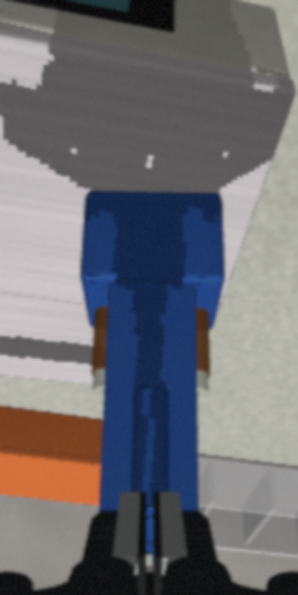

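```bash
python3 -m crank '[{"grip":1,"offset":[7.5,0,-3.4],"angular":[0,0,0]},{"grip":1,"offset":[15.3,0,-6.5],"angular":[0,0,0]},{"grip":1,"offset":[23.4,0,-9.2],"angular":[0,0,0]}]' 20
python3 - <<'E'
from cf import *
from station import vision
s,p,R=cur(); z=R[:,2];print(p,s['force'],s['ft_torque'],s['finger_gap'])
d=vision.snapshot('wrist'); cv2.imwrite('pics/w13.png',cv2.resize(d['pixels'][0:340,230:400,::-1],None,fx=1.75,fy=1.75));np.savez('w13.npz',K=d['intrinsics'],R=d['R'],t=d['t'])
E
```

```text
t: 11.2
tcp_pos: [0.4763, 0.1797, 0.2184]
tool_rot: [-0.094, 0.939, 0.017, 0.33]
force: [1.0, 0.6, -2.6]
finger_gap: 0.021
[0.4762623  0.17967981 0.2183557 ] [ 0.99734151  0.59775477 -2.5759733 ] [-0.11674125  0.4898132  -0.0814019 ] 0.021133276799806207
```

View pics/w13.png

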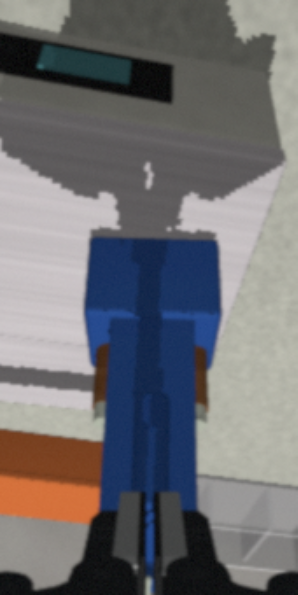

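Run:
```python
from cf import *
k=lambda p:crop(p,1.75,230,0)
ow=[('bl',k((91,237))),('br',k((216,237))),('tl',k((85,310))),('tr',k((219,312))),('fl',k((93,364))),('fr',k((208,363))),('el',k((134,397))),('er',k((168,397)))]
p=fit(ow,load('w13.npz'),p0=(.5,.17,.11,0,.4))
```

```text
pose [0.5001 0.183  0.0777 0.1663] tilt 11.5 res [ 1.3 -2.6  1.   0.1  0.5  0.2  0.   2.   0.1 -1.4 -0.   1.7 -0.5 -0.5
 -1.7  0.2]
edge+x [0.52816442 0.18774861 0.07186988] tcp,grasp in carrier mm [[-53.6, 0.8, 131.5], [-67.9, 1.0, 143.5]]
```

```bash
python3 -m crank '[{"grip":1,"offset":[7,0,-2],"angular":[0,0,0]},{"grip":1,"offset":[14,0,-4.3],"angular":[0,0,0]},{"grip":1,"offset":[21,0,-6.3],"angular":[0,0,0]},{"grip":1,"offset":[27,0,-8],"angular":[0,0,0]}]' 20
python3 - <<'E'
from cf import *
from station import vision
s,p,R=cur(); z=R[:,2];print(p,s['force'],s['ft_torque'],s['finger_gap'],s['q'])
d=vision.snapshot('wrist'); cv2.imwrite('pics/w14.png',cv2.resize(d['pixels'][0:340,230:400,::-1],None,fx=1.75,fy=1.75));np.savez('w14.npz',K=d['intrinsics'],R=d['R'],t=d['t'])
E
```

```text
t: 11.65
tcp_pos: [0.4513, 0.1765, 0.2115]
tool_rot: [-0.093, 0.94, 0.015, 0.328]
force: [-0.1, 0.2, -1.7]
finger_gap: 0.021
[0.45128971 0.17651996 0.21145092] [-0.07366631  0.20102513 -1.74913439] [-0.02915761  0.50281894 -0.0006553 ] 0.02055262171878697 [ 0.13894412  0.18535541  2.28349901  0.83207428  0.00530519 -2.46061132]
```

View pics/w14.png

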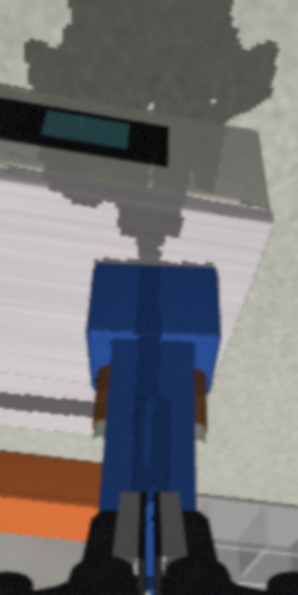

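Run:
```python
from cf import *
k=lambda p:crop(p,1.75,230,0)
ow=[('bl',k((94,262))),('br',k((216,266))),('tl',k((88,331))),('tr',k((219,335))),('fl',k((94,386))),('fr',k((209,386))),('el',k((136,400))),('er',k((169,400)))]
p=fit(ow,load('w14.npz'),p0=(.5,.17,.11,0,.4))
s,pp,R=cur(); goal(pp+np.array([-.01,-.001,-.006]),toolR(.15,34))
```

```text
pose [0.4888 0.1828 0.0748 0.161 ] tilt 6.4 res [ 1.4 -1.3  0.4 -0.7  0.4  0.2 -0.2  1.   0.4 -0.2 -0.7  2.5 -0.  -0.5
 -0.9  0.3]
edge+x [0.51721472 0.18737946 0.0716257 ] tcp,grasp in carrier mm [[-53.7, 0.0, 131.2], [-66.8, 0.2, 144.5]]
offset [11.6  1.1 -1.5] angular [-0.3  4.3  2.8] rows>= 1 t 11.7 tcp [0.4504 0.1766 0.2112] F [-0.8 -1.4 -1.5] gap 0.024
```

```bash
python3 -m crank '[{"grip":0.9,"offset":[0,0,0],"angular":[0,0,0]},{"grip":0.8,"offset":[0,0,0],"angular":[0,0,0]},{"grip":0.65,"offset":[0,0,0],"angular":[0,0,0]},{"grip":0.55,"offset":[0,0,0],"angular":[0,0,0]},{"grip":0.55,"offset":[-2,0,-10],"angular":[0,3,0]},{"grip":0.55,"offset":[-5,0,-30],"angular":[0,6,0]},{"grip":0.55,"offset":[-5,0,-45],"angular":[0,8,0]}]' 40
python3 - <<'E'
from cf import *
from station import vision
s,p,R=cur(); z=R[:,2];print(p,s['force'],s['finger_gap'],s['q'],'lean',degrees(acos(-z[2])),'yaw',atan2(z[1],z[0]))
d=vision.snapshot('wrist'); cv2.imwrite('pics/w15.png',d['pixels'][:,:,::-1]);np.savez('w15.npz',K=d['intrinsics'],R=d['R'],t=d['t'])
d=vision.snapshot('top'); cv2.imwrite('pics/t15.png',cv2.resize(d['pixels'][200:310,200:330,::-1],None,fx=5,fy=5,interpolation=cv2.INTER_CUBIC))
E
```

```text
t: 12.4
tcp_pos: [0.4365, 0.1919, 0.2359]
tool_rot: [-0.105, 0.953, 0.034, 0.282]
force: [0.0, 1.0, 0.1]
finger_gap: 0.448
[0.43652753 0.19191754 0.23588191] [0.0245313  1.0336832  0.10217322] 0.44766956898881083 [ 0.14574587  0.09461845  2.18881033  0.16409875  0.28635625 -1.78831839] lean 33.06490897305673 yaw 0.23042240692479704
```

View pics/w15.png

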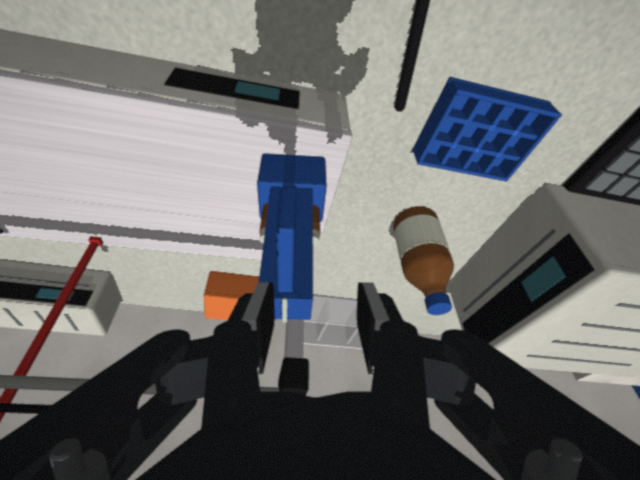

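View pics/t15.png

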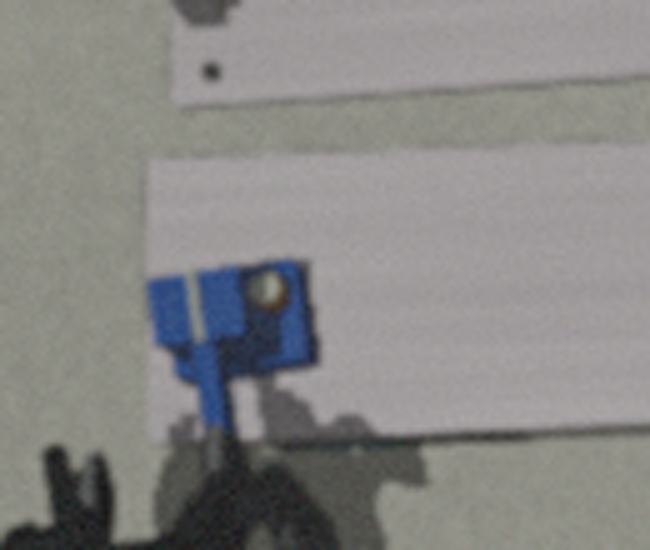

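Run:
```python
import cv2
im=cv2.imread('pics/w15.png'); cv2.imwrite('pics/w15c.png',cv2.resize(im[145:330,240:350],None,fx=3.2,fy=3.2,interpolation=cv2.INTER_CUBIC))
```

```text
(no output)
```

View pics/w15c.png

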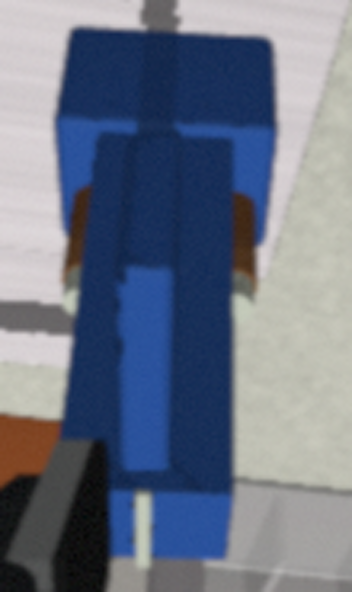

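Run:
```python
from cf import *
k=lambda p:crop(p,3.2,240,145); t=lambda p:crop(p,5,200,200)
C=load('w15.npz')
o=[(C,k((72,29)),(-.017,-.03,0)),(C,k((270,38)),(-.017,.03,0)),(C,k((56,117)),(-.017,-.03,.045)),(C,k((276,127)),(-.017,.03,.045)),
(C,k((124,267)),(-.073,-.005,.15)),(C,k((172,267)),(-.073,.005,.15)),(C,k((124,470)),(-.014,-.005,.15)),(C,k((169,470)),(-.014,.005,.15)),
(C,k((232,492)),(-.014,.018,.155)),(C,k((143,490)),(-.014,0,.155)),(C,k((143,567)),(.013,0,.155)),(C,k((227,559)),(.013,.018,.155))]
ot=[('top',t((150,281)),(.013,.018,.155)),('top',t((240,267)),(.013,-.018,.155)),('top',t((243,335)),(-.014,-.018,.155)),('top',t((160,347)),(-.014,.018,.155))]
def res(p,o): return np.concatenate([proj(c,W([p[0],p[1],.085,p[2],0],X))[0]-q for c,q,X in o])
for oo in(o,ot,o+ot):
    s=least_squares(res,[.48,.18,.16],args=(oo,),loss='soft_l1'); print(s.x,np.round(s.fun,1))
x=s.x; P=[x[0],x[1],.085,x[2],0]
R=toolR(x[2],30); G=W(P,(-.037,0,.1325))[0]; T=grasp2tcp(G,R); print(G,T)
goal(T-R[:,2]*.05,R); goal(T,R)
```

```text
[0.47791263 0.1809054  0.15446623] [-1.  -3.5  1.7 -2.8 -1.5 -0.   1.2  0.4 -3.7  0.2  1.1  1.  -1.4 -0.1
  0.2  0.3  0.8  0.9  0.1  0.6  0.2 -2.9 -0.1  0.3]
[0.47967344 0.17986494 0.13192562] [-0.2 -0.2  0.   0.   1.1  0.  -0.7  0.2]
[0.47811161 0.18084741 0.15265678] [-1.1 -3.3  1.6 -2.6 -1.5  0.1  1.1  0.6 -3.6  0.4  1.2  1.3 -1.5  0.
  0.1  0.5  0.7  1.  -0.   0.8  0.  -2.8 -0.2  0.4 -0.9  0.8 -0.6  0.6
  0.7  0.6 -1.   1.2]
[0.4415419  0.17522102 0.2175    ] [0.45078316 0.17664282 0.20130532]
offset [ 12.4 -16.5 -13.9] angular [2.4 3.8 3.3] rows>= 1 t 12.5 tcp [0.44   0.1929 0.24  ] F [0.2 0.6 0.7] gap 0.448
offset [ 15.8 -18.4  35.9] angular [2.4 3.8 3.3] rows>= 1 t 12.5 tcp [0.44   0.1929 0.24  ] F [0.2 0.6 0.7] gap 0.448
```

```bash
python3 -m crank '[{"grip":0.5,"offset":[6,-8,-13],"angular":[1.2,2,1.6]},{"grip":0.5,"offset":[12.4,-16.5,-14],"angular":[2.4,3.8,3.3]},{"grip":0.5,"offset":[12.4,-16.5,-14],"angular":[2.4,3.8,3.3]},{"grip":0.5,"offset":[13.5,-17,5],"angular":[2.4,3.8,3.3]},{"grip":0.5,"offset":[15,-18,25],"angular":[2.4,3.8,3.3]},{"grip":0.5,"offset":[15.8,-18.4,36],"angular":[2.4,3.8,3.3]},{"grip":0.5,"offset":[15.8,-18.4,36],"angular":[2.4,3.8,3.3]}]' 40
python3 - <<'E'
from cf import *
from station import vision
s,p,R=cur(); z=R[:,2];print(p,s['force'],s['finger_gap'],s['q'],'lean',degrees(acos(-z[2])),'yaw',atan2(z[1],z[0]))
d=vision.snapshot('wrist'); cv2.imwrite('pics/w16.png',cv2.resize(d['pixels'][160:420,220:440,::-1],None,fx=2.3,fy=2.3));np.savez('w16.npz',K=d['intrinsics'],R=d['R'],t=d['t'])
d=vision.snapshot('scene'); cv2.imwrite('pics/s16.png',cv2.resize(d['pixels'][140:300,350:460,::-1],None,fx=3.6,fy=3.6,interpolation=cv2.INTER_CUBIC))
E
```

```text
t: 13.2
tcp_pos: [0.4477, 0.1766, 0.1961]
tool_rot: [-0.073, 0.964, 0.02, 0.253]
force: [0.2, -0.3, 0.4]
finger_gap: 0.499
[0.44771308 0.17657966 0.19614612] [ 0.15762957 -0.30001561  0.44797216] 0.49854924755690666 [ 0.13626867  0.19721109  2.18311404  0.03785921  0.24833073 -1.62013043] lean 29.403295565471723 yaw 0.15521873387049553
```

View pics/w16.png

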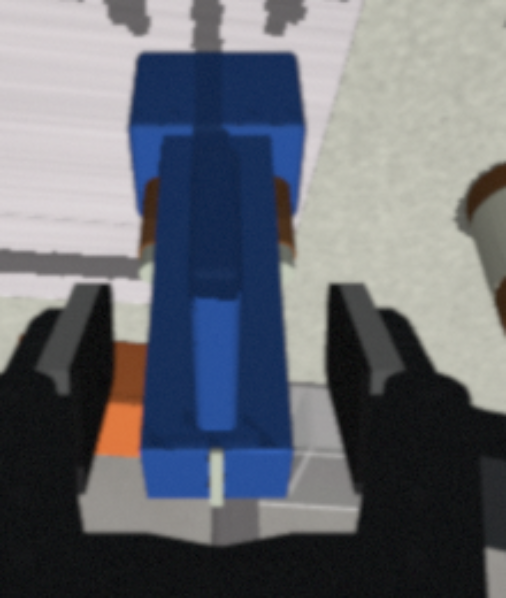

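View pics/s16.png

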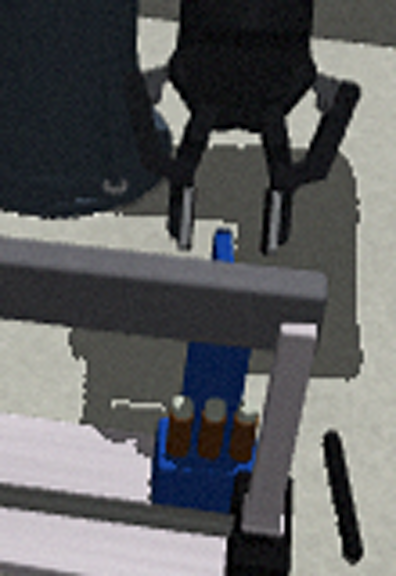

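```bash
python3 -m crank '[{"grip":0.6,"offset":[-2.6,0,-1.5],"angular":[0,0,0]},{"grip":0.7,"offset":[-2.6,0,-1.5],"angular":[0,0,0]},{"grip":0.8,"offset":[-2.6,0,-1.5],"angular":[0,0,0]},{"grip":0.9,"offset":[-2.6,0,-1.5],"angular":[0,0,0]},{"grip":0.95,"offset":[-2.6,0,-1.5],"angular":[0,0,0]},{"grip":1,"offset":[-2.6,0,-1.5],"angular":[0,0,0]}]' 60
python3 -m crank '[{"grip":1,"offset":[0,0,0],"angular":[0,0,0]},{"grip":1,"offset":[0,0,0],"angular":[0,0,0]},{"grip":1,"offset":[0,0,0],"angular":[0,0,0]},{"grip":1,"offset":[0,0,0],"angular":[0,0,0]},{"grip":1,"offset":[0,0,0],"angular":[0,0,0]}]' 120
python3 -m crank '[{"grip":1,"offset":[0,0,0],"angular":[0,0,0]},{"grip":1,"offset":[0,0,0],"angular":[0,0,0]},{"grip":1,"offset":[0,0,0],"angular":[0,0,0]}]' 120
python3 - <<'E'
from cf import *
from station import vision
s,p,R=cur(); z=R[:,2];print(p,s['force'],s['ft_torque'],s['finger_gap']); print(R.T@[0,0,1])
d=vision.snapshot('wrist'); cv2.imwrite('pics/w17.png',cv2.resize(d['pixels'][160:420,220:440,::-1],None,fx=2.3,fy=2.3))
E
```

```text
t: 13.9
tcp_pos: [0.4497, 0.1767, 0.2015]
tool_rot: [-0.073, 0.964, 0.02, 0.255]
force: [-3.9, -0.7, 4.6]
finger_gap: 0.06
t: 14.4
tcp_pos: [0.4497, 0.1767, 0.2015]
tool_rot: [-0.073, 0.964, 0.02, 0.255]
force: [-3.1, -1.3, 6.0]
finger_gap: 0.024
t: 14.7
tcp_pos: [0.4497, 0.1767, 0.2015]
tool_rot: [-0.073, 0.964, 0.02, 0.255]
force: [-3.9, -0.9, 5.8]
finger_gap: 0.028
[0.44965214 0.17673735 0.20152484] [-3.87978768 -0.93455333  5.75298483] [-0.11240814  0.2434888  -0.04699732] 0.02848438475580364
[-0.49497963  0.00111367 -0.86890387]
```

View pics/w17.png

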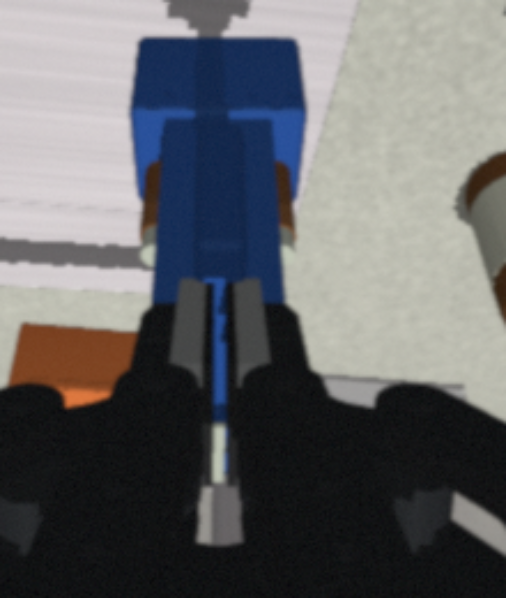

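```bash
python3 -m crank '[{"grip":1,"offset":[-0.3,0,-0.4],"angular":[0,0,0]},{"grip":1,"offset":[-0.8,0,-1.3],"angular":[0,0,0]},{"grip":1,"offset":[-1.5,0,-2.6],"angular":[0,0,0]},{"grip":1,"offset":[-2.2,0,-3.9],"angular":[0,0,0]},{"grip":1,"offset":[-2.5,0,-4.4],"angular":[0,0,0]}]' 120
python3 - <<'E'
from cf import *
from station import vision
s,p,R=cur(); z=R[:,2];print(p,s['force'],s['ft_torque'],s['finger_gap'])
d=vision.snapshot('wrist'); cv2.imwrite('pics/w18.png',cv2.resize(d['pixels'][160:420,220:440,::-1],None,fx=2.3,fy=2.3))
E
```

```text
t: 15.25
tcp_pos: [0.4495, 0.1767, 0.2058]
tool_rot: [-0.073, 0.964, 0.02, 0.254]
force: [-0.2, -0.4, -0.9]
finger_gap: 0.03
[0.4494638  0.17668935 0.20580714] [-0.17627555 -0.39195364 -0.86070349] [-0.0191454   0.38634442 -0.02153762] 0.03027178948117534
```

View pics/w18.png

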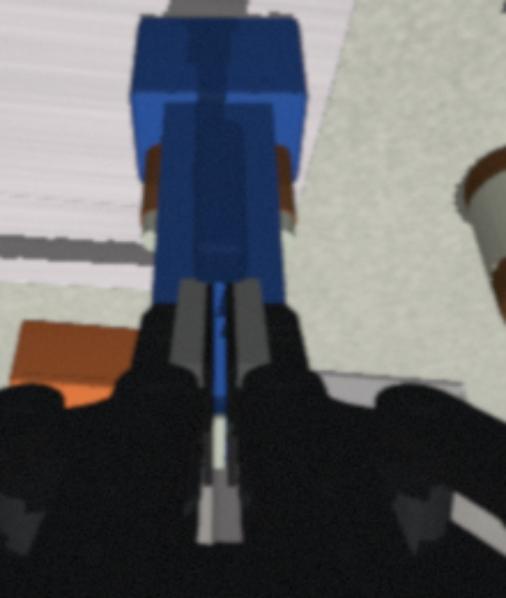

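```bash
python3 -m crank '[{"grip":1,"offset":[0.8,0,1.4],"angular":[0,0,0]},{"grip":1,"offset":[1.8,0,3],"angular":[0,0,0]},{"grip":1,"offset":[2.5,0,4.4],"angular":[0,0,0]},{"grip":0.8,"offset":[2.5,0,4.4],"angular":[0,0,0]},{"grip":0.6,"offset":[2.5,0,4.4],"angular":[0,0,0]},{"grip":0.6,"offset":[2.5,0,4.4],"angular":[0,0,0]}]' 40
python3 -m crank '[{"grip":0.75,"offset":[0,0,0],"angular":[0,0,0]},{"grip":0.85,"offset":[0,0,0],"angular":[0,0,0]},{"grip":0.95,"offset":[0,0,0],"angular":[0,0,0]},{"grip":1,"offset":[0,0,0],"angular":[0,0,0]},{"grip":1,"offset":[0,0,0],"angular":[0,0,0]},{"grip":1,"offset":[0,0,0],"angular":[0,0,0]},{"grip":1,"offset":[0,0,0],"angular":[0,0,0]}]' 30
python3 - <<'E'
from cf import *
from station import vision
s,p,R=cur(); z=R[:,2];print(p,s['force'],s['ft_torque'],s['finger_gap'])
d=vision.snapshot('wrist'); cv2.imwrite('pics/w19.png',cv2.resize(d['pixels'][160:420,220:440,::-1],None,fx=2.3,fy=2.3))
E
```

```text
t: 15.9
tcp_pos: [0.4499, 0.1767, 0.201]
tool_rot: [-0.073, 0.964, 0.02, 0.255]
force: [-0.2, 0.8, -0.4]
finger_gap: 0.398
t: 16.6
tcp_pos: [0.4494, 0.1767, 0.2005]
tool_rot: [-0.073, 0.964, 0.02, 0.254]
force: [2.0, -0.3, -1.9]
finger_gap: 0.099
[0.44936479 0.17666292 0.20053525] [ 1.99543813 -0.34348919 -1.90046351] [ 0.02337882  0.31479837 -0.06449137] 0.09933394506689328
```

View pics/w19.png

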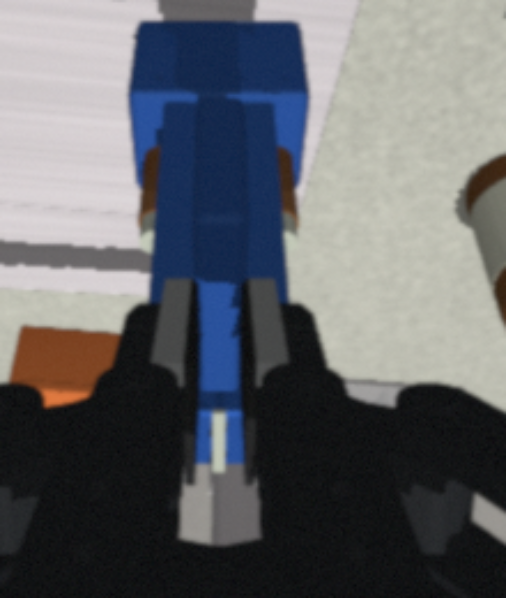

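Run:
```python
from cf import *
from station import vision
d=vision.snapshot('wrist'); C=(d['intrinsics'],d['R'],d['t'])
k=lambda p:crop(p,2.3,220,160)
BK.update(rl=(.013,-.018,.155),tl2=(-.014,0,.155),rl2=(.013,0,.155))
ow=[('bl',k((140,22))),('br',k((299,24))),('tl',k((130,91))),('tr',k((308,92))),('ul',k((197,281))),('ur',k((242,281))),('tl2',k((219,411))),('rl2',k((219,472)))]
fit(ow,C,p0=(.478,.18,.09,.15,.0))
ow=[x for x in ow if x[0]!='ul' and x[0]!='ur']
fit(ow,C,p0=(.478,.18,.09,.15,.0))
```

```text
pose [0.4765 0.1811 0.0763 0.1488] tilt 5.4 res [-0.3 -0.7 -0.1 -1.5  0.3  6.  -0.2  5.7 -1.1 -0.3  1.6 -0.2  0.1  5.4
  0.  -4.6]
edge+x [0.50508587 0.18543049 0.07359086] tcp,grasp in carrier mm [[-39.1, -0.4, 121.1], [-49.8, -0.4, 136.5]]
pose [0.4705 0.1801 0.089  0.1433] tilt -2.6 res [-1.8 -0.3  1.3 -0.7 -2.3  1.8  2.3  1.9  0.2 -0.2 -0.2 -0.6]
edge+x [0.49917005 0.18423709 0.09034383] tcp,grasp in carrier mm [[-16.4, -0.4, 112.4], [-24.9, -0.5, 129.0]]
```

```bash
python3 -m crank '[{"grip":1,"offset":[-0.3,0,-0.4],"angular":[0,0,0]},{"grip":1,"offset":[-0.8,0,-1.3],"angular":[0,0,0]},{"grip":1,"offset":[-1.5,0,-2.6],"angular":[0,0,0]},{"grip":1,"offset":[-2.2,0,-3.9],"angular":[0,0,0]},{"grip":1,"offset":[-2.5,0,-4.4],"angular":[0,0,0]}]' 30
python3 - <<'E'
from cf import *
from station import vision
s,p,R=cur(); z=R[:,2];print(p,s['force'],s['ft_torque'],s['finger_gap'])
d=vision.snapshot('wrist'); cv2.imwrite('pics/w20.png',cv2.resize(d['pixels'][160:420,220:440,::-1],None,fx=2.3,fy=2.3))
d=vision.snapshot('scene'); cv2.imwrite('pics/s20.png',cv2.resize(d['pixels'][140:300,350:460,::-1],None,fx=3.6,fy=3.6,interpolation=cv2.INTER_CUBIC))
E
```

```text
t: 17.2
tcp_pos: [0.4494, 0.1767, 0.206]
tool_rot: [-0.073, 0.964, 0.02, 0.254]
force: [-0.1, -0.7, -2.3]
finger_gap: 0.092
[0.44943478 0.17669423 0.20595721] [-0.10308604 -0.73480266 -2.25985997] [-0.04632436  0.48050811  0.00794983] 0.09240704254819522
```

View pics/w20.png

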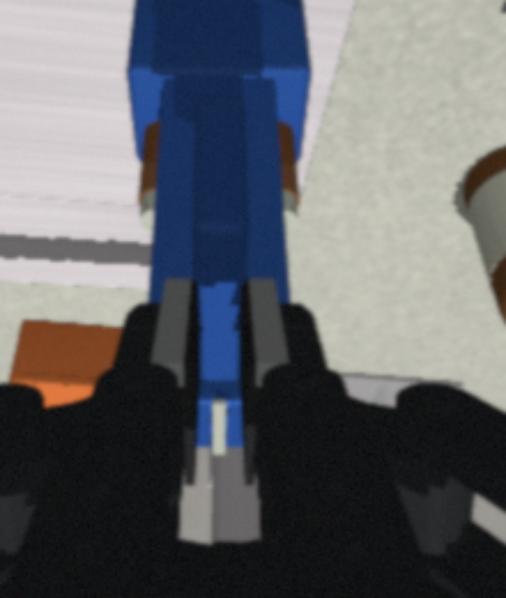

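View pics/s20.png

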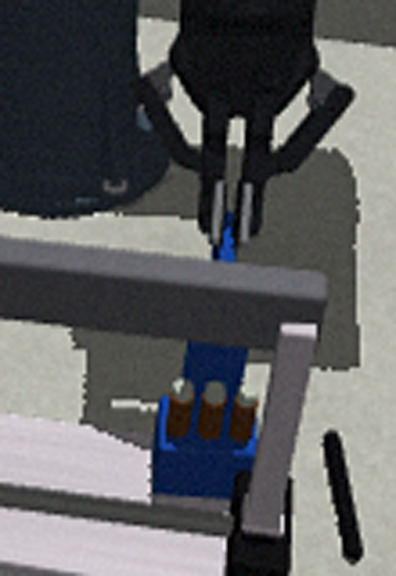

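Run:
```python
from cf import *
s,p,R=cur()
for z in (0,-.01,-.0187,-.03,-.04,-.05):
    for x in (-.011,.0,.011):
        q=proj('scene',p+R@[x,0,z])[0]; print(z,x,np.round((q-[350,140]+.5)*3.6-.5))
```

```text
0 -0.011 [224. 313.]
0 0.0 [223. 310.]
0 0.011 [221. 306.]
-0.01 -0.011 [226. 296.]
-0.01 0.0 [224. 293.]
-0.01 0.011 [222. 290.]
-0.0187 -0.011 [227. 281.]
-0.0187 0.0 [225. 278.]
-0.0187 0.011 [223. 276.]
-0.03 -0.011 [229. 262.]
-0.03 0.0 [227. 259.]
-0.03 0.011 [225. 257.]
-0.04 -0.011 [230. 245.]
-0.04 0.0 [228. 243.]
-0.04 0.011 [226. 240.]
-0.05 -0.011 [231. 228.]
-0.05 0.0 [230. 226.]
-0.05 0.011 [228. 223.]
```

Run:
```python
from cf import *
p=np.array([.4762,.18642,.2321]); R=toolR(.151,38.65)
for z in (0,-.01,-.02,-.03,-.04,-.05):
    print('s10',z,[np.round((proj('scene',p+R@[x,0,z])[0]-[350,160]+.5)*4.2-.5).tolist() for x in (-.011,0,.011)])
p=np.array([.46915,.19073,.2563]); R=toolR(-.2823,45.98)
for z in (0,-.01,-.02,-.03,-.04,-.05):
    print('s6',z,[np.round((proj('scene',p+R@[x,0,z])[0]-[370,140]+.5)*3.6-.5).tolist() for x in (-.011,0,.011)])
```

```text
s10 0 [[282.0, 273.0], [280.0, 273.0], [277.0, 272.0]]
s10 -0.01 [[284.0, 252.0], [281.0, 252.0], [279.0, 252.0]]
s10 -0.02 [[285.0, 231.0], [283.0, 232.0], [280.0, 232.0]]
s10 -0.03 [[287.0, 211.0], [284.0, 211.0], [282.0, 212.0]]
s10 -0.04 [[288.0, 190.0], [286.0, 191.0], [283.0, 191.0]]
s10 -0.05 [[290.0, 169.0], [287.0, 170.0], [284.0, 171.0]]
s6 0 [[179.0, 262.0], [182.0, 266.0], [186.0, 270.0]]
s6 -0.01 [[185.0, 245.0], [189.0, 249.0], [192.0, 253.0]]
s6 -0.02 [[192.0, 228.0], [195.0, 233.0], [198.0, 237.0]]
s6 -0.03 [[199.0, 212.0], [202.0, 216.0], [205.0, 220.0]]
s6 -0.04 [[205.0, 195.0], [208.0, 200.0], [211.0, 204.0]]
s6 -0.05 [[212.0, 178.0], [215.0, 183.0], [217.0, 188.0]]
```

```bash
python3 -m crank '[{"grip":1,"offset":[0.8,0,1.4],"angular":[0,0,0]},{"grip":1,"offset":[1.8,0,3],"angular":[0,0,0]},{"grip":1,"offset":[2.5,0,4.4],"angular":[0,0,0]},{"grip":0.8,"offset":[2.5,0,4.4],"angular":[0,0,0]},{"grip":0.6,"offset":[2.5,0,4.4],"angular":[0,0,0]},{"grip":0.5,"offset":[2.5,0,4.4],"angular":[0,0,0]}]' 30
python3 - <<'E'
from cf import *
from station import vision
s,p,R=cur(); z=R[:,2];print(p,s['force'],s['finger_gap'])
d=vision.snapshot('wrist'); cv2.imwrite('pics/w21.png',cv2.resize(d['pixels'][150:410,220:440,::-1],None,fx=2.3,fy=2.3,interpolation=cv2.INTER_CUBIC));np.savez('w21.npz',K=d['intrinsics'],R=d['R'],t=d['t'])
E
```

```text
t: 17.9
tcp_pos: [0.4499, 0.1767, 0.2009]
tool_rot: [-0.073, 0.964, 0.02, 0.255]
force: [-0.9, 0.3, -0.7]
finger_gap: 0.498
[0.44987653 0.17673082 0.20094062] [-0.88561131  0.28619193 -0.7240915 ] 0.4980112962949305
```

View pics/w21.png

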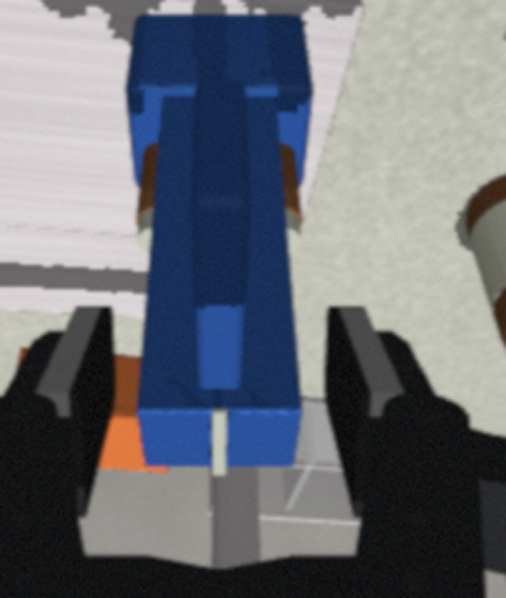

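Run:
```python
from cf import *
k=lambda p:crop(p,2.3,220,150)
C=load('w21.npz')
o=[(C,k((135,15)),(-.017,-.03,0)),(C,k((303,15)),(-.017,.03,0)),(C,k((126,85)),(-.017,-.03,.045)),(C,k((312,87)),(-.017,.03,.045)),
(C,k((197,304)),(-.073,-.005,.15)),(C,k((243,304)),(-.073,.005,.15)),(C,k((199,388)),(-.014,-.005,.15)),(C,k((240,388)),(-.014,.005,.15)),
(C,k((138,409)),(-.014,-.018,.155)),(C,k((300,409)),(-.014,.018,.155)),(C,k((145,465)),(.013,-.018,.155)),(C,k((295,465)),(.013,.018,.155)),(C,k((219,410)),(-.014,0,.155)),(C,k((218,475)),(.013,0,.155))]
def res(p,o): return np.concatenate([proj(c,W([p[0],p[1],.085,p[2],0],X))[0]-q for c,q,X in o])
s=least_squares(res,[.48,.18,.16],args=(o,),loss='soft_l1'); print(s.x,np.round(s.fun,1))
x=s.x; P=[x[0],x[1],.085,x[2],0]
st,pp,Rc=cur()
tip=pp-Rc[:,2]*.041; print('tips in carrier',Rot.from_euler('Z',x[2]).inv().apply(tip-P[:3]))
R=toolR(x[2],30); G=W(P,(-.039,0,.1325))[0]; T=grasp2tcp(G,R,.0187+.041); print(G,T)
goal(T,R)
```

```text
[0.46083954 0.17873805 0.15118446] [ -0.3  -0.5   0.2  -0.5  -1.2   2.4   1.2   1.5  -3.5 -45.3   2.9 -45.4
  -1.1   0.9   0.9   0.9  -1.    0.7   1.3   0.6  -0.2   1.4  -0.4   1.3
   0.1   0.2   0.6  -3. ]
tips in carrier [-0.03152869 -0.00040931  0.15133603]
[0.4222844  0.17286429 0.2175    ] [0.45179391 0.17735997 0.16579828]
offset [15.4  0.3 31.4] angular [ 0.1 -0.4 -0. ] rows>= 1 t 17.95 tcp [0.4497 0.1767 0.2007] F [-0.2 -0.3 -1.1] gap 0.5
```

```bash
python3 -m crank '[{"grip":0.5,"offset":[7,0.2,10],"angular":[0,0,0]},{"grip":0.5,"offset":[13,0.3,22],"angular":[0,0,0]},{"grip":0.5,"offset":[15.4,0.3,31.4],"angular":[0,0,0]},{"grip":0.5,"offset":[15.4,0.3,31.4],"angular":[0,0,0]}]' 30
python3 - <<'E'
from cf import *
from station import vision
s,p,R=cur(); z=R[:,2];print(p,s['force'],s['finger_gap'],s['q'])
d=vision.snapshot('wrist'); cv2.imwrite('pics/w22.png',cv2.resize(d['pixels'][100:410,220:440,::-1],None,fx=1.9,fy=1.9,interpolation=cv2.INTER_CUBIC));np.savez('w22.npz',K=d['intrinsics'],R=d['R'],t=d['t'])
E
```

```text
t: 18.35
tcp_pos: [0.4511, 0.1772, 0.1643]
tool_rot: [-0.073, 0.965, 0.02, 0.253]
force: [-0.6, -0.2, 0.1]
finger_gap: 0.503
[0.45112167 0.17717812 0.1642938 ] [-0.58746008 -0.20282646  0.13332387] 0.5029100871503384 [ 0.13760543  0.28232106  2.21852861  0.06119527  0.12811254 -1.64271673]
```

View pics/w22.png

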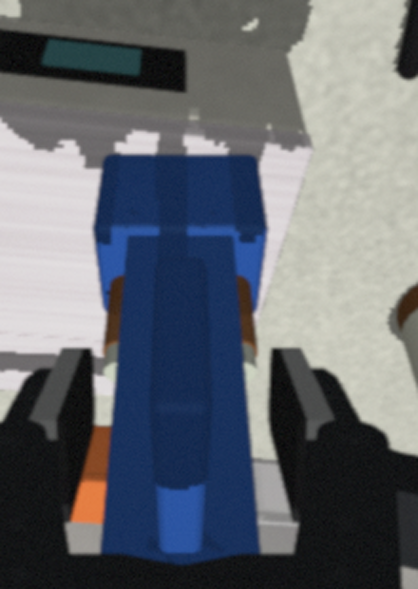

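```bash
python3 -m crank '[{"grip":0.65,"offset":[0,0,0],"angular":[0,0,0]},{"grip":0.8,"offset":[0,0,0],"angular":[0,0,0]},{"grip":0.92,"offset":[0,0,0],"angular":[0,0,0]},{"grip":1,"offset":[0,0,0],"angular":[0,0,0]},{"grip":1,"offset":[0,0,0],"angular":[0,0,0]},{"grip":1,"offset":[0,0,0],"angular":[0,0,0]}]' 60
python3 -m crank '[{"grip":1,"offset":[-0.3,0,-0.4],"angular":[0,0,0]},{"grip":1,"offset":[-0.8,0,-1.3],"angular":[0,0,0]},{"grip":1,"offset":[-1.5,0,-2.6],"angular":[0,0,0]},{"grip":1,"offset":[-2.2,0,-3.9],"angular":[0,0,0]},{"grip":1,"offset":[-2.5,0,-4.4],"angular":[0,0,0]}]' 60
python3 - <<'E'
from cf import *
from station import vision
s,p,R=cur(); z=R[:,2];print(p,s['force'],s['ft_torque'],s['finger_gap'],s['q'])
d=vision.snapshot('wrist'); cv2.imwrite('pics/w23.png',cv2.resize(d['pixels'][100:410,220:440,::-1],None,fx=1.9,fy=1.9,interpolation=cv2.INTER_CUBIC));np.savez('w23.npz',K=d['intrinsics'],R=d['R'],t=d['t'])
E
```

```text
t: 19.0
tcp_pos: [0.4519, 0.1774, 0.1665]
tool_rot: [-0.073, 0.964, 0.02, 0.255]
force: [-2.6, -1.0, 6.1]
finger_gap: 0.109
t: 19.5
tcp_pos: [0.4513, 0.1773, 0.1708]
tool_rot: [-0.073, 0.964, 0.02, 0.254]
force: [0.2, -0.8, -3.6]
finger_gap: 0.111
[0.4512527  0.17733187 0.1707513 ] [ 0.19714608 -0.84668274 -3.55548875] [-0.10138025  0.530882    0.04500732] 0.11050511867090915 [ 0.13786378  0.26574883  2.2117995   0.05290943  0.14900551 -1.63443666]
```

View pics/w23.png

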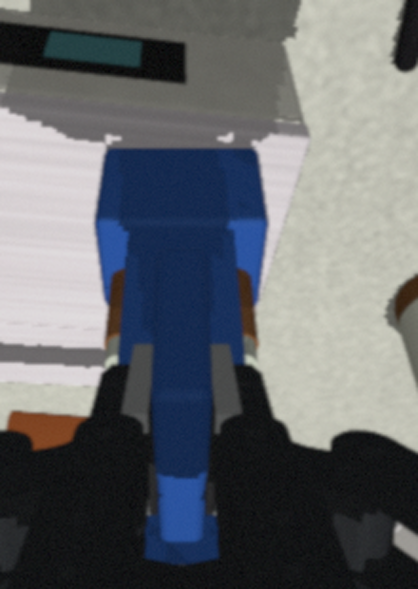

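```bash
cat > hk.py <<'E'
from cf import *
ST=np.array([.6803,-.0031]); SY=.0606; RX=-.0107; RZ=.2392; PY=-.0848
def s2w(x,y,z): return np.array([ST[0]+cos(SY)*x-sin(SY)*y, ST[1]+sin(SY)*x+cos(SY)*y, z])
def w2s(w): d=np.array(w[:2])-ST; return np.array([cos(SY)*d[0]+sin(SY)*d[1],-sin(SY)*d[0]+cos(SY)*d[1],w[2]])
try: _h=np.load('hook.npz'); HT=_h['HT']; YT=float(_h['YT']); 
except Exception: pass
def hooknow():
    s,p,R=cur(); return s,w2s(p+R@HT)
def gohook(x,y,z,yaw=SY,lean=30):
    R=toolR(yaw-YT,lean); goal(s2w(x,y,z)-R@HT,R)
E
python3 - <<'E'
from cf import *
# at grasp time
p=np.array([.4519,.1774,.1665]); R=Rot.from_quat([-.073,.964,.02,.255]).as_matrix()
z=R[:,2]; ty=atan2(z[1],z[0])
HT=R.T@(np.array([.4608,.1787,.235])-p); print(HT,ty)
np.savez('hook.npz',HT=HT,YT=.151-ty)
E
python3 - <<'E'
from hk import *
print(hooknow()[1]); print(YT)
gohook(-.055,.10,.29); gohook(-.055,.10,.248)
s,p,R=cur(); print(w2s(p),R.T@[0,0,45])
E
```

```text
[-4.16931263e-02  3.28713564e-05 -5.50893105e-02] 0.15385302838610093
[-0.20847164  0.19473812  0.23934572]
-0.0028530283861009365
offset [-151.  -107.6   27.3] angular [ 2.6 -0.5  4.3] rows>= 4 t 19.55 tcp [0.4514 0.1773 0.1709] F [ 0.3  0.3 -2.9] gap 0.106
offset [-130.3 -107.6   63.8] angular [ 2.6 -0.5  4.3] rows>= 4 t 19.55 tcp [0.4514 0.1773 0.1709] F [ 0.3  0.3 -2.9] gap 0.106
[-0.21754447  0.19396182  0.17086046] [-22.19034081   0.0551702  -39.14825323]
```

```bash
python3 -m crank '[{"grip":1,"offset":[-4,0,-7],"angular":[0,0,0]},{"grip":1,"offset":[-12,0,-22],"angular":[0,0,0]},{"grip":1,"offset":[-20,-2,-36],"angular":[0,0,0]},{"grip":1,"offset":[-32,-12,-30.6],"angular":[0.3,0,0.4]},{"grip":1,"offset":[-51,-27,-22],"angular":[0.7,0,1.1]},{"grip":1,"offset":[-72,-44,-11.5],"angular":[1.1,-0.2,1.8]},{"grip":1,"offset":[-94,-62,-0.8],"angular":[1.6,-0.3,2.6]},{"grip":1,"offset":[-116,-80,10],"angular":[2,-0.4,3.4]},{"grip":1,"offset":[-136,-96,20],"angular":[2.4,-0.5,4]},{"grip":1,"offset":[-151,-107.6,27.3],"angular":[2.6,-0.5,4.3]}]' 60
python3 -m crank '[{"grip":1,"offset":[0,0,0],"angular":[0,0,0]}]'
python3 - <<'E'
from hk import *
from station import vision
s,h=hooknow(); print(h,s['force'],s['finger_gap'],s['q'])
gohook(-.055,.10,.248)
d=vision.snapshot('scene'); cv2.imwrite('pics/s24.png',cv2.resize(d['pixels'][160:360,280:460,::-1],None,fx=3.4,fy=2.9,interpolation=cv2.INTER_CUBIC)); cv2.imwrite('pics/s24f.png',d['pixels'][:,:,::-1])
E
```

```text
t: 20.55
tcp_pos: [0.6124, 0.0918, 0.2214]
tool_rot: [-0.03, 0.965, 0.008, 0.259]
force: [-0.2, -1.0, -2.5]
finger_gap: 0.11
t: 20.65
tcp_pos: [0.6142, 0.0913, 0.2222]
tool_rot: [-0.03, 0.965, 0.007, 0.261]
force: [-0.2, -0.2, -2.5]
finger_gap: 0.11
[-0.05201732  0.09834403  0.29084068] [-0.21041484 -0.20930484 -2.54361898] 0.10969700304508846 [-0.06723237  0.32146001  1.86753705  0.15228696  0.43211349 -1.8216832 ]
offset [24.4  1.8 35.3] angular [-0.1  0.3 -0. ] rows>= 1 t 20.65 tcp [0.6142 0.0913 0.2222] F [-0.2 -0.2 -2.5] gap 0.11
```

View pics/s24.png

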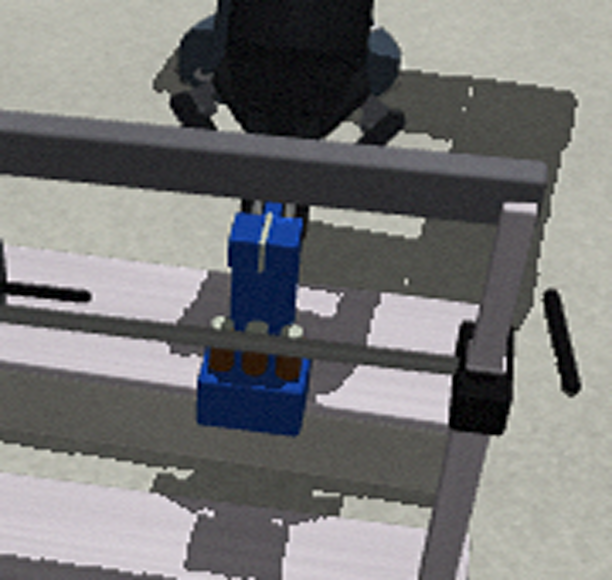

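Run:
```python
from hk import *
s,h=hooknow()
c,si=cos(SY),sin(SY)
im=cv2.imread('pics/s24f.png')[190:330,320:420]; f=5.5
big=cv2.resize(im,None,fx=f,fy=4.2,interpolation=cv2.INTER_CUBIC)
def dr(P,col):
    q=proj('scene',np.array([s2w(*x) for x in P])); q=(q-[320,190]+.5)*[f,4.2]-.5
    cv2.polylines(big,[np.int32(np.round(q))],False,col,1)
def H(x,y,z): return (h[0]+x,h[1]+y,h[2]-.15+z)
dr([H(-.014,-.018,.155),H(.013,-.018,.155),H(.013,.018,.155),H(-.014,.018,.155),H(-.014,-.018,.155)],(0,255,255))
dr([H(.013,-.018,.155),H(.013,-.018,.132),H(.013,.018,.132),H(.013,.018,.155)],(0,255,255))
dr([H(.029,-.03,.045),H(.029,.03,.045),H(.029,.03,0),H(.029,-.03,0),H(.029,-.03,.045)],(0,255,0))
dr([(RX,.02,RZ+.006),(RX,.2,RZ+.006)],(0,0,255)); dr([(RX,.02,RZ-.006),(RX,.2,RZ-.006)],(0,0,255))
cv2.imwrite('pics/s24o.png',big)
```

```text
(no output)
```

View pics/s24o.png

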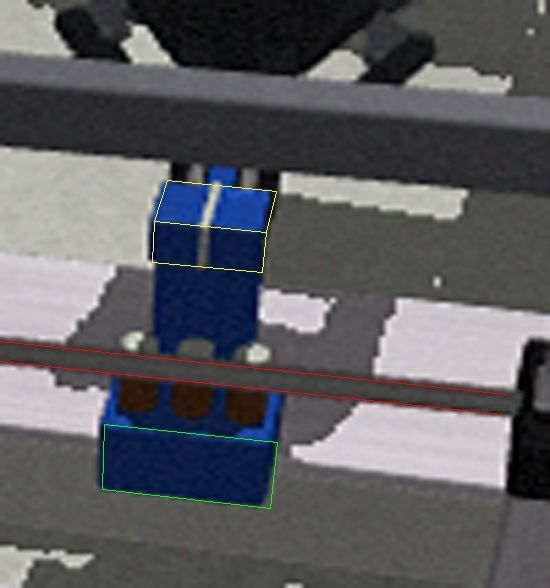

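```bash
python3 -m crank '[{"grip":1,"offset":[4,0.5,7],"angular":[0,0,0]},{"grip":1,"offset":[12,1,18],"angular":[0,0,0]},{"grip":1,"offset":[20,1.5,29],"angular":[0,0.2,0]},{"grip":1,"offset":[24,1.8,35.3],"angular":[0,0.3,0]},{"grip":1,"offset":[24,1.8,35.3],"angular":[0,0.3,0]}]' 60
python3 - <<'E'
from hk import *
s,h=hooknow(); print(h,s['force'],s['finger_gap'])
gohook(-.034,.10,.248);gohook(-.024,.10,.248)
E
```

```text
t: 21.2
tcp_pos: [0.6056, 0.095, 0.1771]
tool_rot: [-0.031, 0.966, 0.008, 0.255]
force: [-0.3, 0.0, -2.9]
finger_gap: 0.106
[-0.05945707  0.10256402  0.2455549 ] [-0.25152904  0.03207816 -2.88470936] 0.10620833803520092
offset [-23.8  -2.6  10.8] angular [ 0.  -0.5  0.1] rows>= 1 t 21.2 tcp [0.6056 0.095  0.1771] F [-0.3  0.  -2.9] gap 0.106
offset [-32.5  -2.7  15.7] angular [ 0.  -0.5  0.1] rows>= 1 t 21.2 tcp [0.6056 0.095  0.1771] F [-0.3  0.  -2.9] gap 0.106
```

```bash
python3 -m crank '[{"grip":1,"offset":[-6,-0.7,2.7],"angular":[0,-0.1,0]},{"grip":1,"offset":[-13,-1.5,6],"angular":[0,-0.3,0]},{"grip":1,"offset":[-19,-2.3,8.7],"angular":[0,-0.4,0]},{"grip":1,"offset":[-20.5,-2.5,9.3],"angular":[0,-0.5,0]},{"grip":1,"offset":[-20.5,-2.5,9.3],"angular":[0,-0.5,0]}]' 60
python3 - <<'E'
from hk import *
s,h=hooknow(); print(h,s['force'],s['finger_gap'])
s,p,R=cur(); print(R.T@(s2w(1,0,0)-s2w(0,0,0)))
E
```

```text
t: 21.7
tcp_pos: [0.631, 0.0932, 0.1815]
tool_rot: [-0.031, 0.965, 0.008, 0.261]
force: [0.9, 0.1, -3.2]
finger_gap: 0.111
[-0.03519248  0.09918499  0.25013609] [ 0.9135054   0.12727272 -3.2065878 ] 0.11134185125250483
[-0.86313819 -0.00309074  0.50495832]
```

```bash
python3 -m crank '[{"grip":1,"offset":[-0.9,0,0.5],"angular":[0,0,0]},{"grip":1,"offset":[-1.7,0,1],"angular":[0,0,0]}]' 60; python3 -m crank '[{"grip":1,"offset":[-0.9,0,0.5],"angular":[0,0,0]},{"grip":1,"offset":[-1.7,0,1],"angular":[0,0,0]}]' 60
python3 - <<'E'
from hk import *
s,h=hooknow(); print(h,s['force'],s['finger_gap'])
E
```

```text
t: 21.9
tcp_pos: [0.6321, 0.0934, 0.181]
tool_rot: [-0.031, 0.965, 0.008, 0.261]
force: [-0.7, 0.2, -2.6]
finger_gap: 0.106
t: 22.1
tcp_pos: [0.6343, 0.0936, 0.1811]
tool_rot: [-0.031, 0.965, 0.008, 0.261]
force: [-0.2, -1.2, -2.7]
finger_gap: 0.103
[-0.03179647  0.09937828  0.2497444 ] [-0.20709286 -1.18419329 -2.7272583 ] 0.10321687341444494
```

```bash
for i in 1 2; do python3 -m crank '[{"grip":1,"offset":[-0.7,0,0.4],"angular":[0,0,0]},{"grip":1,"offset":[-1.3,0,0.8],"angular":[0,0,0]}]' 60; done
python3 - <<'E'
from hk import *
s,h=hooknow(); print(h,s['force'],s['finger_gap'])
E
```

```text
t: 22.3
tcp_pos: [0.6359, 0.0937, 0.1811]
tool_rot: [-0.031, 0.965, 0.008, 0.261]
force: [0.5, -0.4, -3.1]
finger_gap: 0.105
t: 22.5
tcp_pos: [0.6371, 0.0938, 0.1809]
tool_rot: [-0.031, 0.965, 0.008, 0.261]
force: [-2.1, -0.3, -2.1]
finger_gap: 0.107
[-0.02899049  0.09941425  0.24951754] [-2.14802811 -0.3016296  -2.08014805] 0.10677879424711861
```

```bash
python3 -m crank '[{"grip":1,"offset":[-0.6,0,0.35],"angular":[0,0,0]},{"grip":1,"offset":[-0.6,0,0.35],"angular":[0,0,0]}]' 60
python3 - <<'E'
from hk import *
s,h=hooknow(); print(h,s['force'],s['finger_gap'])
E
```

```text
t: 22.7
tcp_pos: [0.637, 0.0939, 0.1806]
tool_rot: [-0.031, 0.965, 0.008, 0.26]
force: [-4.5, -0.5, -1.4]
finger_gap: 0.111
[-0.02896308  0.09952356  0.24917946] [-4.47783916 -0.47568749 -1.4272469 ] 0.11098115889943232
```

Run:
```python
from hk import *
s,h=hooknow()
gohook(-.034,.10,.2495); gohook(-.034,.10,.278); gohook(-.010,.10,.278)
```

```text
offset [ 4.4  0.5 -2.9] angular [-0.   0.2  0. ] rows>= 1 t 22.7 tcp [0.637  0.0939 0.1806] F [-4.5 -0.5 -1.4] gap 0.111
offset [-10.    0.5 -27.6] angular [-0.   0.2  0. ] rows>= 1 t 22.7 tcp [0.637  0.0939 0.1806] F [-4.5 -0.5 -1.4] gap 0.111
offset [-30.7   0.4 -15.5] angular [-0.   0.2  0. ] rows>= 1 t 22.7 tcp [0.637  0.0939 0.1806] F [-4.5 -0.5 -1.4] gap 0.111
```

```bash
python3 -m crank '[{"grip":1,"offset":[3,0.3,-1.8],"angular":[0,0,0]},{"grip":1,"offset":[4.4,0.5,-3],"angular":[0,0.2,0]},{"grip":1,"offset":[0,0.5,-11],"angular":[0,0.2,0]},{"grip":1,"offset":[-7,0.5,-23],"angular":[0,0.2,0]},{"grip":1,"offset":[-10,0.5,-27.6],"angular":[0,0.2,0]},{"grip":1,"offset":[-10,0.5,-27.6],"angular":[0,0.2,0]},{"grip":1,"offset":[-17,0.5,-23.5],"angular":[0,0.2,0]},{"grip":1,"offset":[-26,0.4,-18],"angular":[0,0.2,0]},{"grip":1,"offset":[-30.7,0.4,-15.5],"angular":[0,0.2,0]},{"grip":1,"offset":[-30.7,0.4,-15.5],"angular":[0,0.2,0]}]' 60
python3 - <<'E'
from hk import *
from station import vision
s,h=hooknow(); print(h,s['force'],s['finger_gap'],s['q'])
gohook(-.010,.10,.278); gohook(-.010,.10,.2585);gohook(-.010,.10,.2485)
d=vision.snapshot('scene'); cv2.imwrite('pics/s25.png',cv2.resize(d['pixels'][180:320,330:430,::-1],None,fx=5.5,fy=4.2,interpolation=cv2.INTER_CUBIC))
E
```

```text
t: 23.7
tcp_pos: [0.6573, 0.0954, 0.2093]
tool_rot: [-0.031, 0.965, 0.008, 0.259]
force: [-0.6, -0.1, -2.9]
finger_gap: 0.109
[-0.00842945  0.09982726  0.27783732] [-0.61906237 -0.06637368 -2.92503411] 0.10868080219306026 [-0.05359757  0.39680935  1.77920479  0.13445726  0.44789395 -1.79437854]
offset [ 1.3  0.2 -0.9] angular [-0.  0.  0.] rows>= 1 t 23.7 tcp [0.6573 0.0954 0.2093] F [-0.6 -0.1 -2.9] gap 0.109
offset [11.1  0.2 15.9] angular [-0.  0.  0.] rows>= 1 t 23.7 tcp [0.6573 0.0954 0.2093] F [-0.6 -0.1 -2.9] gap 0.109
offset [16.1  0.3 24.6] angular [-0.  0.  0.] rows>= 1 t 23.7 tcp [0.6573 0.0954 0.2093] F [-0.6 -0.1 -2.9] gap 0.109
```

View pics/s25.png

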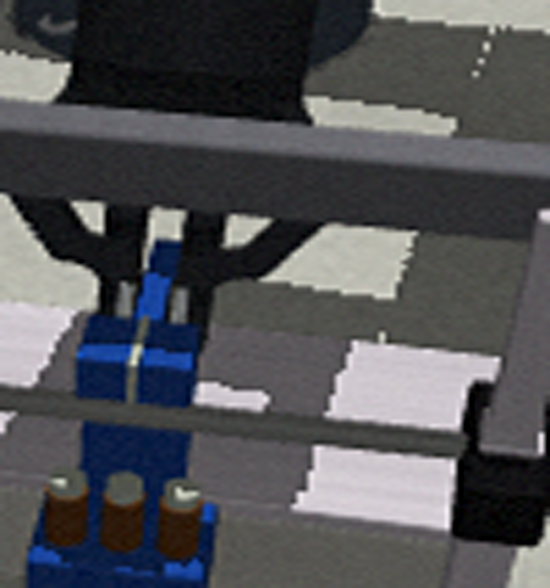

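```bash
python3 -m crank '[{"grip":1,"offset":[1.3,0.2,-0.9],"angular":[0,0,0]},{"grip":1,"offset":[3.5,0.2,3],"angular":[0,0,0]},{"grip":1,"offset":[6,0.2,7.2],"angular":[0,0,0]},{"grip":1,"offset":[7.5,0.2,9.7],"angular":[0,0,0]},{"grip":1,"offset":[7.5,0.2,9.7],"angular":[0,0,0]}]' 60
python3 - <<'E'
from hk import *
s,h=hooknow(); print(h,s['force'],s['finger_gap'])
gohook(-.010,.10,.2585);gohook(-.010,.10,.2485)
E
```

```text
t: 24.25
tcp_pos: [0.6544, 0.0955, 0.1968]
tool_rot: [-0.031, 0.965, 0.008, 0.259]
force: [-0.3, 0.1, -3.3]
finger_gap: 0.111
[-0.01126288  0.10011975  0.26530472] [-0.27138316  0.10400758 -3.26727817] 0.11054655105401176
offset [ 2.3 -0.1  6.5] angular [-0. -0.  0.] rows>= 1 t 24.25 tcp [0.6544 0.0955 0.1968] F [-0.3  0.1 -3.3] gap 0.111
offset [ 7.3 -0.1 15.2] angular [-0. -0.  0.] rows>= 1 t 24.25 tcp [0.6544 0.0955 0.1968] F [-0.3  0.1 -3.3] gap 0.111
```

```bash
python3 -m crank '[{"grip":1,"offset":[-0.5,0,1.2],"angular":[0,0,0]},{"grip":1,"offset":[0.5,0,3.2],"angular":[0,0,0]},{"grip":1,"offset":[1.6,0,5.2],"angular":[0,0,0]},{"grip":1,"offset":[1.6,0,5.2],"angular":[0,0,0]}]' 60
python3 - <<'E'
from hk import *
s,h=hooknow(); print(h,s['force'],s['finger_gap'])
gohook(-.010,.10,.2485);gohook(-.010,.10,.2455)
E
```

```text
t: 24.65
tcp_pos: [0.656, 0.0956, 0.192]
tool_rot: [-0.031, 0.965, 0.008, 0.259]
force: [0.2, -0.0, -4.0]
finger_gap: 0.109
[-0.00977293  0.10007103  0.26056834] [ 0.15856696 -0.00437158 -4.02725159] 0.10935837396759993
offset [ 6.3 -0.  10.3] angular [-0.  0.  0.] rows>= 1 t 24.65 tcp [0.656  0.0956 0.192 ] F [ 0.2 -0.  -4. ] gap 0.109
offset [ 7.8 -0.  12.9] angular [-0.  0.  0.] rows>= 1 t 24.65 tcp [0.656  0.0956 0.192 ] F [ 0.2 -0.  -4. ] gap 0.109
```

```bash
python3 -m crank '[{"grip":1,"offset":[1.5,0,2.5],"angular":[0,0,0]},{"grip":1,"offset":[3,0,5],"angular":[0,0,0]},{"grip":1,"offset":[4.5,0,7.5],"angular":[0,0,0]},{"grip":1,"offset":[4.5,0,7.5],"angular":[0,0,0]}]' 60
python3 - <<'E'
from hk import *
s,h=hooknow(); print(h,s['force'],s['finger_gap'])
gohook(-.010,.10,.2465);gohook(-.010,.10,.2445)
E
```

```text
t: 25.05
tcp_pos: [0.6557, 0.0956, 0.183]
tool_rot: [-0.031, 0.965, 0.008, 0.259]
force: [0.1, 1.0, -2.6]
finger_gap: 0.11
[-0.01006378  0.10009353  0.25152115] [ 0.12810611  1.00004607 -2.63298579] 0.11011421512950477
offset [ 2.5 -0.   4.4] angular [-0. -0.  0.] rows>= 1 t 25.05 tcp [0.6557 0.0956 0.183 ] F [ 0.1  1.  -2.6] gap 0.11
offset [ 3.5 -0.   6.1] angular [-0. -0.  0.] rows>= 1 t 25.05 tcp [0.6557 0.0956 0.183 ] F [ 0.1  1.  -2.6] gap 0.11
```

```bash
python3 -m crank '[{"grip":1,"offset":[1,0,1.7],"angular":[0,0,0]},{"grip":1,"offset":[2,0,3.5],"angular":[0,0,0]},{"grip":1,"offset":[2,0,3.5],"angular":[0,0,0]}]' 60; python3 -m crank '[{"grip":1,"offset":[0.5,0,0.9],"angular":[0,0,0]},{"grip":1,"offset":[1,0,1.7],"angular":[0,0,0]}]' 60
python3 - <<'E'
from hk import *
s,h=hooknow(); print(h,s['force'],s['finger_gap'])
E
```

```text
t: 25.35
tcp_pos: [0.6559, 0.0955, 0.1793]
tool_rot: [-0.031, 0.965, 0.008, 0.259]
force: [-0.1, 0.4, -3.0]
finger_gap: 0.113
t: 25.55
tcp_pos: [0.6563, 0.0955, 0.1778]
tool_rot: [-0.031, 0.965, 0.008, 0.26]
force: [-0.7, -0.7, -2.8]
finger_gap: 0.112
[-0.00956908  0.10001052  0.24639665] [-0.69392931 -0.65726096 -2.77647259] 0.1117154555415507
```

```bash
for i in 1 2; do python3 -m crank '[{"grip":1,"offset":[0.4,0,0.5],"angular":[0,0,0]},{"grip":1,"offset":[0.7,0,0.9],"angular":[0,0,0]}]' 60;done
python3 - <<'E'
from hk import *
s,h=hooknow(); print(h,s['force'],s['finger_gap'])
E
```

```text
t: 25.75
tcp_pos: [0.6564, 0.0955, 0.1771]
tool_rot: [-0.031, 0.965, 0.008, 0.26]
force: [-2.3, -0.1, 1.2]
finger_gap: 0.112
t: 25.95
tcp_pos: [0.6566, 0.0955, 0.1769]
tool_rot: [-0.031, 0.965, 0.008, 0.261]
force: [-6.3, 1.3, 7.2]
finger_gap: 0.108
[-0.00947374  0.10000395  0.2454971 ] [-6.28054322  1.33419206  7.24852505] 0.1079161215212087
```

```bash
python3 -m crank '[{"grip":1,"offset":[0.4,0,-0.8],"angular":[0,0,0]},{"grip":1,"offset":[0.4,0,-0.8],"angular":[0,0,0]},{"grip":1,"offset":[0.4,0,-0.8],"angular":[0,0,0]}]' 60
python3 - <<'E'
from hk import *
from station import vision
s,h=hooknow(); print(h,s['force'],s['finger_gap'])
d=vision.snapshot('scene'); cv2.imwrite('pics/s26.png',cv2.resize(d['pixels'][180:320,230:430,::-1],None,fx=4,fy=4,interpolation=cv2.INTER_CUBIC))
E
```

```text
t: 26.25
tcp_pos: [0.6562, 0.0954, 0.177]
tool_rot: [-0.031, 0.965, 0.008, 0.261]
force: [-0.6, 0.6, 3.9]
finger_gap: 0.11
[-0.00983893  0.09991767  0.24560161] [-0.61322179  0.63879471  3.88831375] 0.10977131817495354
```

View pics/s26.png

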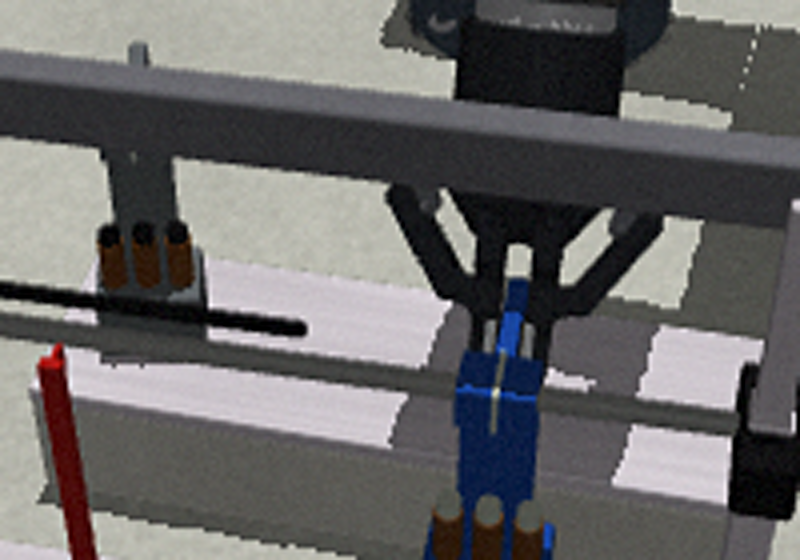

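Run:
```python
from hk import *
s,p,R=cur(); h=hooknow()[1]; 
z=R[:,2]; print('tool yaw',atan2(z[1],z[0]),'lean',degrees(acos(-z[2])))
print('up',R.T@[0,0,3]); print('-y 40mm', R.T@(s2w(0,-.04,0)-s2w(0,0,0))*1e3)
```

```text
tool yaw 0.06167098587340174 lean 30.24244246848659
up [-1.51097609 -0.00347394 -2.59170584]
-y 40mm [ 1.28974055e-01 -3.99997863e+01 -2.15765069e-02]
```

```bash
python3 -m crank '[{"grip":1,"offset":[-0.6,0,-1.1],"angular":[0,0,0]},{"grip":1,"offset":[-1.3,0,-2.2],"angular":[0,0,0]},{"grip":1,"offset":[-1.3,-2,-2.2],"angular":[0,0,0]},{"grip":1,"offset":[-1.3,-5,-2.2],"angular":[0,0,0]},{"grip":1,"offset":[-1.3,-9,-2.2],"angular":[0,0,0]},{"grip":1,"offset":[-1.3,-14,-2.2],"angular":[0,0,0]},{"grip":1,"offset":[-1.3,-19,-2.2],"angular":[0,0,0]},{"grip":1,"offset":[-1.3,-24,-2.2],"angular":[0,0,0]},{"grip":1,"offset":[-1.3,-29,-2.2],"angular":[0,0,0]},{"grip":1,"offset":[-1.3,-32,-2.2],"angular":[0,0,0]}]' 60
python3 - <<'E'
from hk import *
s,h=hooknow(); print(h,s['force'],s['finger_gap'],s['q'])
E
```

```text
t: 27.3
tcp_pos: [0.6573, 0.0628, 0.1786]
tool_rot: [-0.031, 0.965, 0.008, 0.259]
force: [0.5, 0.7, -2.4]
finger_gap: 0.109
[-0.01054329  0.06730232  0.24716665] [ 0.48109663  0.65220657 -2.41471419] 0.10869012300287612 [-0.12076641  0.43929972  1.82176116  0.25211792  0.3734123  -1.9662799 ]
```

```bash
python3 -m crank '[{"grip":1,"offset":[-0.6,-3,0],"angular":[0,0,0]},{"grip":1,"offset":[-0.8,-8,-0.2],"angular":[0,0,0]},{"grip":1,"offset":[-0.8,-13,-0.2],"angular":[0,0,0]},{"grip":1,"offset":[-0.7,-19,-0.2],"angular":[0,0,0]},{"grip":1,"offset":[-0.7,-25,-0.2],"angular":[0,0,0]},{"grip":1,"offset":[-0.7,-31,-0.2],"angular":[0,0,0]},{"grip":1,"offset":[-0.7,-37,-0.2],"angular":[0,0,0]},{"grip":1,"offset":[-0.7,-43,-0.2],"angular":[0,0,0]},{"grip":1,"offset":[-0.7,-48,-0.2],"angular":[0,0,0]},{"grip":1,"offset":[-0.7,-50,-0.2],"angular":[0,0,0]}]' 60
python3 - <<'E'
from hk import *
s,h=hooknow(); print(h,s['force'],s['finger_gap'],s['q'])
E
```

```text
t: 28.3
tcp_pos: [0.6611, 0.0129, 0.1792]
tool_rot: [-0.031, 0.965, 0.008, 0.26]
force: [0.1, 0.3, -2.6]
finger_gap: 0.106
[-0.00979698  0.01726903  0.24778226] [ 0.10426375  0.33903312 -2.62012523] 0.10559136171495367 [-0.22185444  0.43942017  1.81899291  0.36866734  0.39963217 -2.1613727 ]
```

```bash
python3 -m crank '[{"grip":1,"offset":[0,-3,0],"angular":[0,0,0]},{"grip":1,"offset":[0,-8,0],"angular":[0,0,0]},{"grip":1,"offset":[0.1,-13,0],"angular":[0,0,0]},{"grip":1,"offset":[0.1,-19,0],"angular":[0,0,0]},{"grip":1,"offset":[0.1,-25,0],"angular":[0,0,0]},{"grip":1,"offset":[0.2,-31,0],"angular":[0,0,0]},{"grip":1,"offset":[0.2,-37,0],"angular":[0,0,0]},{"grip":1,"offset":[0.2,-43,0],"angular":[0,0,0]},{"grip":1,"offset":[0.2,-48,0],"angular":[0,0,0]},{"grip":1,"offset":[0.2,-50,0],"angular":[0,0,0]}]' 60
python3 - <<'E'
from hk import *
s,h=hooknow(); print(h,s['force'],s['finger_gap'],s['q'])
E
```

```text
t: 29.3
tcp_pos: [0.6641, -0.037, 0.1791]
tool_rot: [-0.031, 0.965, 0.008, 0.26]
force: [0.9, 0.1, -2.1]
finger_gap: 0.111
[-0.0098132  -0.03275558  0.24770988] [ 0.86031018  0.0626522  -2.09172598] 0.11120301504455625 [-0.31980143  0.4455548   1.80647119  0.45757846  0.43606359 -2.32643589]
```

Another 47 mm, then compare with the pointer by eye.

```bash
python3 -m crank '[{"grip":1,"offset":[0,-3,0],"angular":[0,0,0]},{"grip":1,"offset":[0,-8,0],"angular":[0,0,0]},{"grip":1,"offset":[0.1,-13,0],"angular":[0,0,0]},{"grip":1,"offset":[0.1,-19,0],"angular":[0,0,0]},{"grip":1,"offset":[0.1,-25,0],"angular":[0,0,0]},{"grip":1,"offset":[0.2,-31,0],"angular":[0,0,0]},{"grip":1,"offset":[0.2,-37,0],"angular":[0,0,0]},{"grip":1,"offset":[0.2,-43,0],"angular":[0,0,0]},{"grip":1,"offset":[0.2,-48,0],"angular":[0,0,0]},{"grip":1,"offset":[0.2,-50,0],"angular":[0,0,0]}]' 60
python3 -m crank '[{"grip":1,"offset":[0,0,0],"angular":[0,0,0]}]' 60
python3 - <<'E'
from hk import *
from station import vision
s,h=hooknow(); print(h,s['force'],s['finger_gap'],s['q'])
d=vision.snapshot('scene'); cv2.imwrite('pics/s27f.png',d['pixels'][:,:,::-1]); cv2.imwrite('pics/s27.png',cv2.resize(d['pixels'][220:370,220:330,::-1],None,fx=4,fy=4,interpolation=cv2.INTER_CUBIC))
d=vision.snapshot('top'); cv2.imwrite('pics/t27.png',d['pixels'][:,:,::-1])
d=vision.snapshot('wrist'); cv2.imwrite('pics/w27.png',d['pixels'][:,:,::-1])
E
```

```text
t: 30.3
tcp_pos: [0.6671, -0.087, 0.1791]
tool_rot: [-0.031, 0.965, 0.008, 0.26]
force: [-0.2, 0.1, -3.1]
finger_gap: 0.113
t: 30.4
tcp_pos: [0.667, -0.0866, 0.179]
tool_rot: [-0.031, 0.965, 0.008, 0.259]
force: [0.1, 0.3, -3.0]
finger_gap: 0.109
[-0.00991222 -0.08239457  0.24757516] [ 0.09361418  0.25766667 -2.9687226 ] 0.10874825639236167 [-0.41205826  0.45721931  1.78244825  0.51719655  0.48113312 -2.45724775]
```

View pics/s27.png

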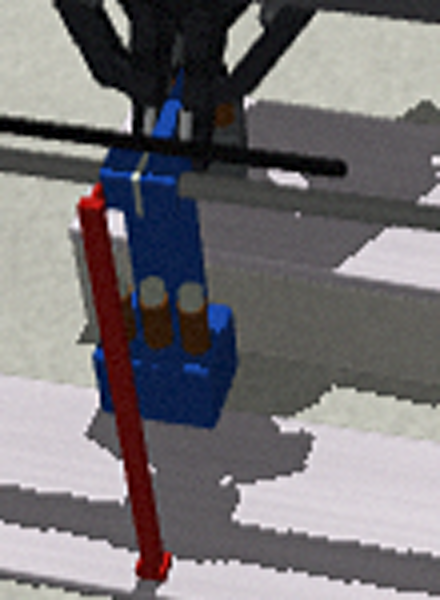

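View pics/w27.png

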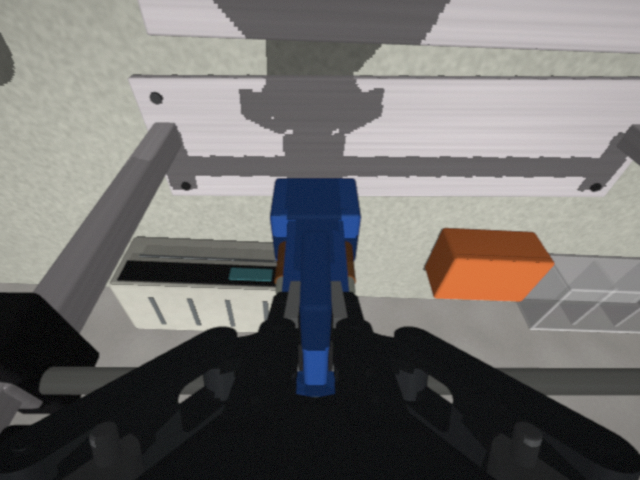

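Run:
```python
import cv2
im=cv2.imread('pics/s27f.png')
cv2.imwrite('pics/s27b.png',cv2.resize(im[255:285,235:270],None,fx=20,fy=20,interpolation=cv2.INTER_CUBIC))
```

```text
(no output)
```

View pics/s27b.png

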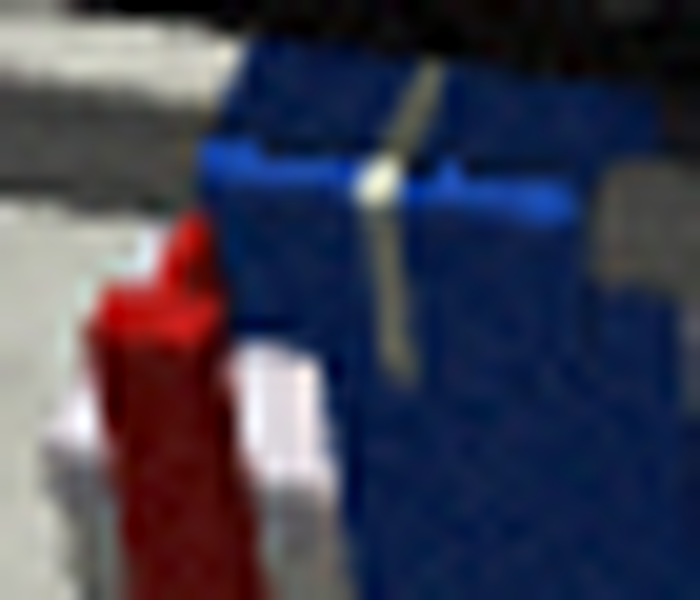

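Run:
```python
from hk import *
K,Rc,t=CAM['scene']; o=-Rc.T@t
def pl(uv,x):
    d=Rc.T@np.linalg.inv(K)@np.array([*uv,1.]); n=np.array([cos(SY),sin(SY),0]); P0=s2w(x,0,0)
    return w2s(o+d*(n@(P0-o))/(n@d))
k=lambda p:crop(p,20,235,255)
print('line',pl(k((378,190)),-.0099+.013),pl(k((402,375)),-.0099+.013))
print('line roof',w2s(unproj('scene',k((433,75)),.2526)))
print('strip top',w2s(unproj('scene',k((158,312)),.28)),'strip front', pl(k((178,450)),.0475), pl(k((195,590)),.0475))
f=lambda p:crop(p,4,220,220)
for q in [(112,300),(125,400),(140,500)]: print(pl(f(q),.0475))
print('tip end',w2s(unproj('scene',k((195,215)),.28)),w2s(unproj('scene',k((195,225)),.28)))
```

```text
line [ 0.0031     -0.08236008  0.2540335 ] [ 0.0031     -0.08272441  0.23027645]
line roof [-0.01372663 -0.08264213  0.2526    ]
strip top [ 0.04596919 -0.08524964  0.28      ] strip front [ 0.0475     -0.0848857   0.26484522] [ 0.0475     -0.08557968  0.24725022]
[ 0.0475     -0.08271331  0.22042442]
[ 0.0475     -0.08483125  0.15014531]
[ 0.0475     -0.08612998  0.07167417]
tip end [ 0.03411208 -0.0859459   0.28      ] [ 0.03528512 -0.08555068  0.28      ]
```

```bash
python3 -m crank '[{"grip":1,"offset":[0,-1.3,0],"angular":[0,0,0]},{"grip":1,"offset":[0,-2.6,0],"angular":[0,0,0]},{"grip":1,"offset":[0.5,-2.6,0.9],"angular":[0,0,0]},{"grip":1,"offset":[0.8,-2.6,1.4],"angular":[0,0,0]},{"grip":1,"offset":[0.8,-2.6,1.4],"angular":[0,0,0]}]' 60
python3 - <<'E'
from hk import *
s,h=hooknow(); print(h,s['force'],s['finger_gap'],s['q'])
E
```

```text
t: 31.05
tcp_pos: [0.6671, -0.0887, 0.1773]
tool_rot: [-0.031, 0.965, 0.008, 0.259]
force: [-0.5, -0.1, -4.1]
finger_gap: 0.107
[-0.00992743 -0.08454495  0.24590216] [-0.54706742 -0.06875604 -4.10374227] 0.10747498451076327 [-0.41607522  0.46048538  1.7825926   0.52340184  0.48001778 -2.46742007]
```

```bash
python3 -m crank '[{"grip":1,"offset":[0.2,-0.4,0.3],"angular":[0,0,0]},{"grip":1,"offset":[0.3,-0.4,0.5],"angular":[0,0,0]},{"grip":1,"offset":[0.3,-0.4,0.5],"angular":[0,0,0]}]' 60
python3 - <<'E'
from hk import *
s,h=hooknow(); print(h,s['force'],s['finger_gap'])
E
```

```text
t: 31.35
tcp_pos: [0.6672, -0.0891, 0.1772]
tool_rot: [-0.031, 0.965, 0.008, 0.26]
force: [-0.8, 0.9, -1.6]
finger_gap: 0.109
[-0.00980762 -0.08489354  0.24575541] [-0.75719663  0.86103071 -1.62303489] 0.1092063463984304
```

```bash
python3 -m crank '[{"grip":1,"offset":[0.1,0,0.2],"angular":[0,0,0]},{"grip":1,"offset":[0.1,0,0.2],"angular":[0,0,0]},{"grip":0.9,"offset":[0.1,0,0.2],"angular":[0,0,0]},{"grip":0.85,"offset":[0.1,0,0.2],"angular":[0,0,0]},{"grip":0.8,"offset":[0.1,0,0.2],"angular":[0,0,0]},{"grip":0.7,"offset":[0.1,0,0.2],"angular":[0,0,0]},{"grip":0.6,"offset":[0.1,0,0.2],"angular":[0,0,0]}]' 20
python3 - <<'E'
from hk import *
from station import vision
s,h=hooknow(); print(h,s['force'],s['finger_gap'])
d=vision.snapshot('scene'); cv2.imwrite('pics/s28.png',cv2.resize(d['pixels'][220:370,220:330,::-1],None,fx=4,fy=4,interpolation=cv2.INTER_CUBIC))
d=vision.snapshot('wrist'); cv2.imwrite('pics/w28.png',d['pixels'][:,:,::-1])
E
```

```text
t: 32.05
tcp_pos: [0.6673, -0.0894, 0.1766]
tool_rot: [-0.031, 0.965, 0.008, 0.26]
force: [1.0, 0.7, 0.4]
finger_gap: 0.401
[-0.00974151 -0.08521982  0.24518148] [0.99024023 0.72755109 0.40140137] 0.40130389210027356
```

View pics/s28.png

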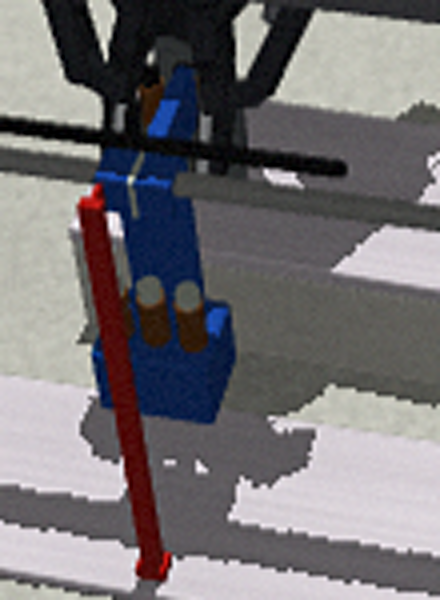

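View pics/w28.png

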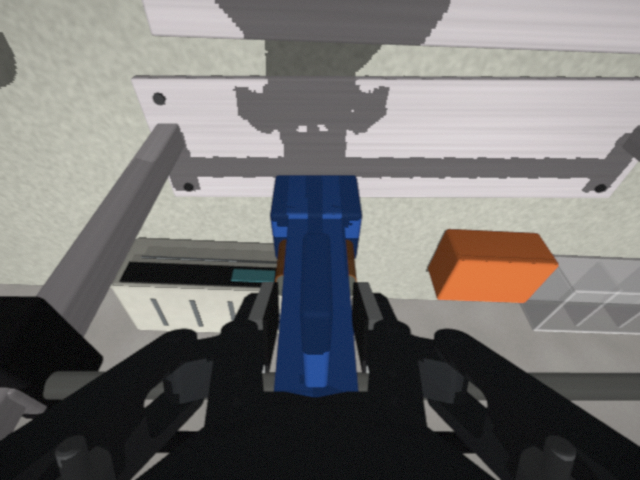

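```bash
python3 -m crank '[{"grip":0.55,"offset":[0,0,-5],"angular":[0,0,0]},{"grip":0.55,"offset":[0,0,-15],"angular":[0,0,0]},{"grip":0.55,"offset":[0,0,-30],"angular":[0,0,0]},{"grip":0.55,"offset":[2,0,-50],"angular":[0,0,0]},{"grip":0.55,"offset":[10,0,-75],"angular":[0,0,0]},{"grip":0.55,"offset":[25,0,-95],"angular":[0,0,0]},{"grip":0.55,"offset":[45,0,-110],"angular":[0,0,0]},{"grip":0.55,"offset":[60,0,-120],"angular":[0,0,0]},{"grip":0.55,"offset":[60,0,-120],"angular":[0,0,0]}]' 20
python3 - <<'E'
from hk import *
from station import vision
s,p,R=cur(); print(p,s['t'],s['force'],s['finger_gap'])
d=vision.snapshot('scene'); cv2.imwrite('pics/s29f.png',d['pixels'][:,:,::-1]); cv2.imwrite('pics/s29b.png',cv2.resize(d['pixels'][255:285,235:270,::-1],None,fx=20,fy=20,interpolation=cv2.INTER_CUBIC))
d=vision.snapshot('top'); cv2.imwrite('pics/t29.png',d['pixels'][:,:,::-1])
E
```

```text
t: 33.05
tcp_pos: [0.5529, -0.0958, 0.2514]
tool_rot: [-0.03, 0.965, 0.008, 0.259]
force: [0.8, 0.3, 0.1]
finger_gap: 0.449
[ 0.55294658 -0.09580709  0.25143937] 33.05 [0.84780293 0.28663634 0.12118446] 0.44901527345380443
```

View pics/s29b.png

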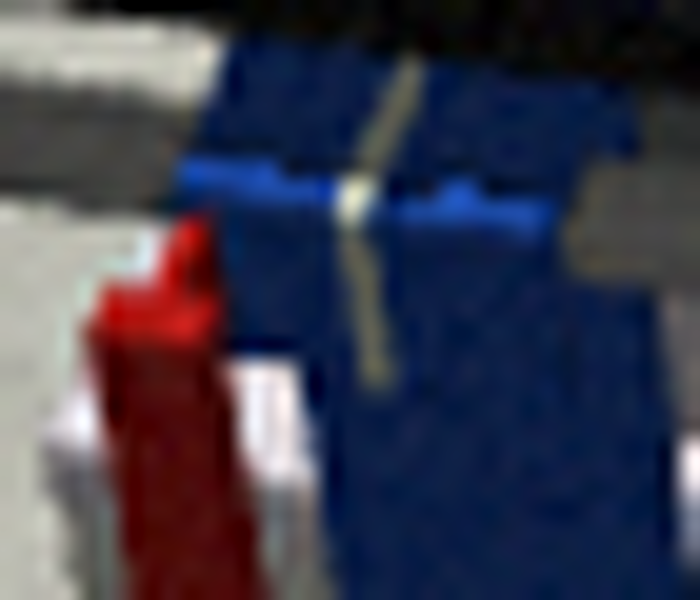

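View pics/s29f.png

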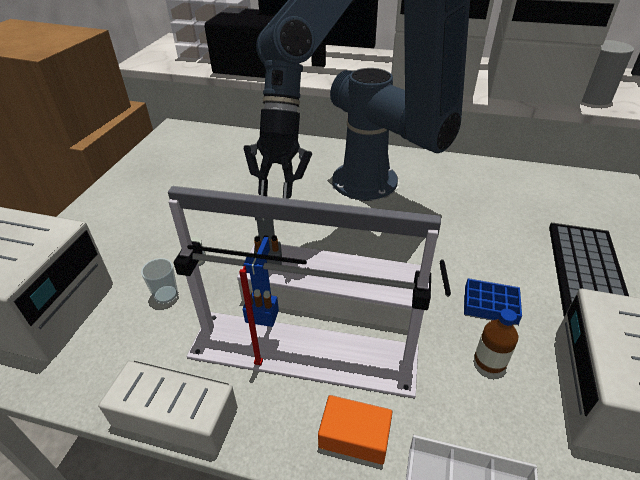

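```bash
python3 - <<'E'
from hk import *
K,Rc,t=CAM['scene']; o=-Rc.T@t
def pl(uv,x):
    d=Rc.T@np.linalg.inv(K)@np.array([*uv,1.]); n=np.array([cos(SY),sin(SY),0]); P0=s2w(x,0,0)
    return w2s(o+d*(n@(P0-o))/(n@d))
k=lambda p:crop(p,20,235,255)
for x in(-.002,.0031,.006):print('line',pl(k((353,205)),x),pl(k((378,385)),x))
print('roof',w2s(unproj('scene',k((412,65)),.2504)))
E
cd pics; python3 -c "
import cv2
t=cv2.imread('t29.png'); cv2.imwrite('t29c.png',cv2.resize(t[110:300,320:480],None,fx=4,fy=3,interpolation=cv2.INTER_CUBIC))"
```

```text
line [-0.002      -0.08724231  0.24636523] [-0.002      -0.08748592  0.22298151]
line [ 0.0031     -0.08499048  0.25166365] [ 0.0031     -0.08523188  0.22849165]
line [ 0.006      -0.08371002  0.25467647] [ 0.006      -0.08395018  0.23162486]
roof [-0.01683287 -0.08588148  0.2504    ]
```

View pics/t29c.png

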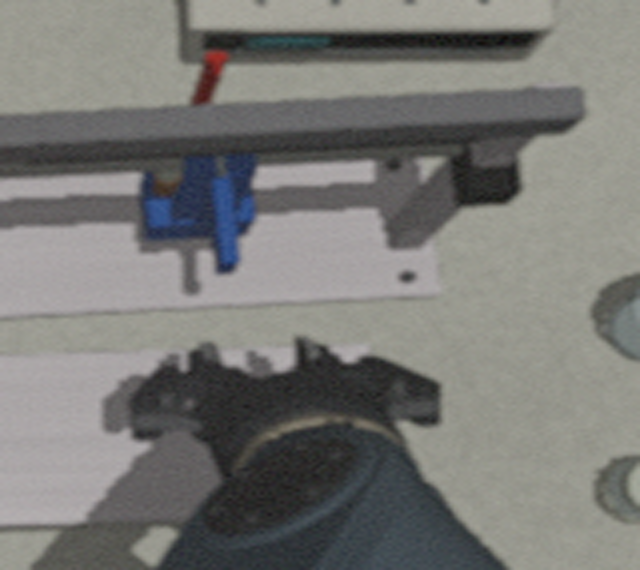

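```bash
python3 -m crank '[{"grip":0.55,"offset":[-10,0,-25],"angular":[0,0,0]},{"grip":0.55,"offset":[-25,0,-55],"angular":[0,0,0]},{"grip":0.55,"offset":[-35,0,-85],"angular":[0,0,0]},{"grip":0.55,"offset":[-35,40,-100],"angular":[0,0,0]},{"grip":0.55,"offset":[-35,80,-110],"angular":[0,0,0]},{"grip":0.55,"offset":[-35,100,-110],"angular":[0,0,0]},{"grip":0.55,"offset":[-35,100,-110],"angular":[0,0,0]},{"grip":0.55,"offset":[-35,100,-110],"angular":[0,0,0]}]' 20
python3 - <<'E'
from hk import *
from station import vision
s,p,R=cur(); print(p,s['t'],s['force'],s['finger_gap'])
d=vision.snapshot('scene'); a=cv2.imread('pics/s29f.png'); b=d['pixels'][:,:,::-1]
cv2.imwrite('pics/s30b.png',np.hstack([cv2.resize(x[225:335,225:300],None,fx=5,fy=5,interpolation=cv2.INTER_CUBIC) for x in(a,b)]))
d=vision.snapshot('top'); cv2.imwrite('pics/t30.png',d['pixels'][:,:,::-1])
E
```

```text
t: 33.95
tcp_pos: [0.5248, 0.0023, 0.3635]
tool_rot: [-0.032, 0.965, 0.008, 0.26]
force: [-0.9, -0.2, -0.4]
finger_gap: 0.452
[0.52481399 0.00231897 0.36347087] 33.95 [-0.87247159 -0.19259232 -0.43061101] 0.45173452367133216
```

View pics/s30b.png

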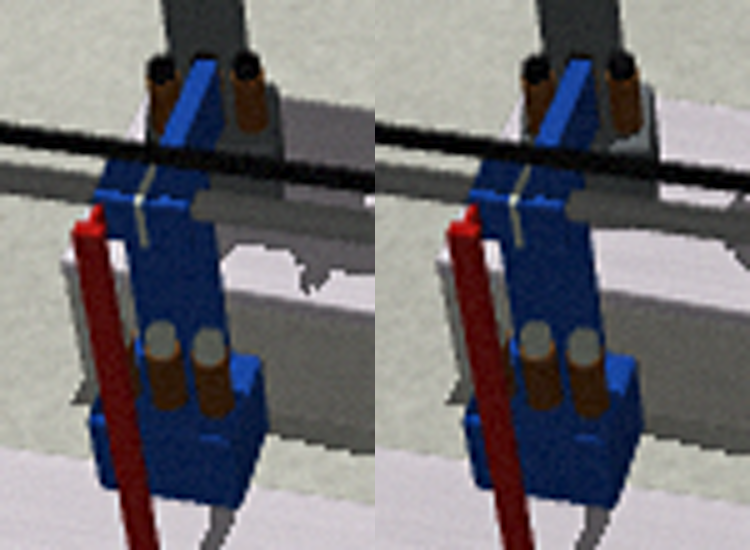

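View pics/t30.png

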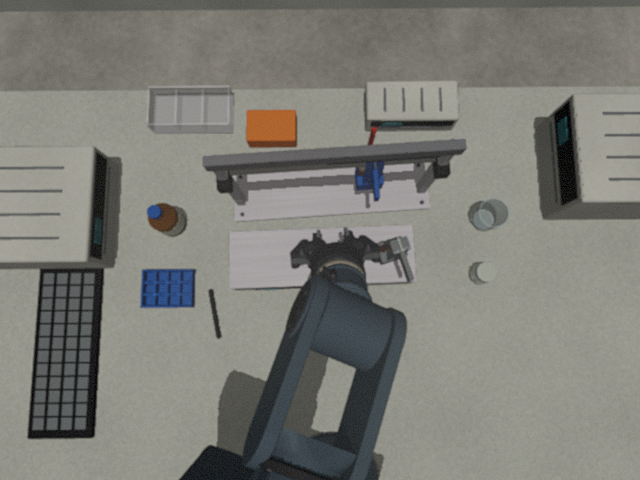

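Run:
```python
from hk import *
k=lambda p:crop(p,20,235,255)
a=w2s(unproj('scene',k((178,175)),.2504)); b=w2s(unproj('scene',k((553,217)),.2504)); print(a,b,'yaw rel stand',atan2(-(b-a)[0],(b-a)[1]))
a=w2s(unproj('scene',k((353,185)),.2504)); b=w2s(unproj('scene',k((415,60)),.2504)); print(a,b)
# block bottom/top front edges from s30b right: (470,425)-(612,460)top? 
f=lambda p:crop((p[0]-375,p[1]),5,225,225)
a=w2s(unproj('scene',f((475,485)),.0965)); b=w2s(unproj('scene',f((612,507)),.0965)); print(a,b,np.linalg.norm(b-a))
```

```text
[ 0.00113933 -0.10242352  0.2504    ] [-3.58582893e-05 -6.72200132e-02  2.50400000e-01] yaw rel stand 0.03337042044484396
[-0.00060843 -0.0863318   0.2504    ] [-0.01752828 -0.08581324  0.2504    ]
[ 0.01433166 -0.11514207  0.0965    ] [ 0.01447511 -0.05752432  0.0965    ] 0.057617924312172754
```

Run:
```python
from station import manip
print(manip.sign_off())
```

```text
the job is handed in; nothing more can be done
None
```

The blue carrier hangs by its hook on the rail under the keeper rod at the red pointer, released and still, and I handed the job in at about 34 s. I got no verdict.

**Last checks**
- **Position along the rail:** the white line measured about y = −85 to −86 mm in the stand's frame, and the pointer about −85 mm. That is within about 1 mm, against a limit of 5 mm.
- **Hang:** it looked upright, about 2° off and about 0.03 rad out of square with the rail. Two pictures about 1 s apart were identical.
- **Robot:** the gripper is well clear and reads no contact force.
- **Other things:** by eye in the last top picture, the grey carrier and the other bystanders stand where they were. I did not measure them.
- **Rail contact:** I felt for the rail first. The largest wrist force change while the carrier touched it was about 10 N, against a limit of 30 N.

**What went wrong on the way**
- **First grasp failed:** the fingertips turned out to sit about 40 mm behind the reported TCP, so I only caught the top of the tab. The carrier swung to about 31–33° on my better fits, but one weak fit gave 35.7°. The limit is 35°, so I cannot fully rule out that it was briefly passed.
- **Recovery:** I set the carrier upright again on the chill block, found the offset from the pictures and gripped it again properly. From then on it stayed upright.

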